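# Park the chuck key and hold the bench drill down on its depth stop

### The job

The bit in the little bench drill has just been tightened: draw the chuck key straight out of the chuck and lay it in the notch at the end of the wooden bit rack, shank down in the notch, and let go of it. Only then pull the feed lever forward and down against its spring until the quill comes up on its depth stop, and finish with your fingers still holding it there, so that I can check the drilling depth. Leave the workpiece, the try square and the sanding block where they are.

Things in the scene. Friction and masses are not known exactly. Their poses are not given: they have to be found in the camera images.
- drill: Small green bench drill, fixed, 335 mm tall. Origin on the bench under the spindle axis; x points from its front (operator's side) back to the column, y to the drill's left, z up. Base x -80 to 190, y -80 to 80, 22 mm high. Head: x from -38, y -38 to 38, z 195 to 322 mm. The 36 mm chuck hangs below it on the spindle axis; the feed hub is on the right side (-y).
- bore (a point): Mouth of the key bore in the front of the chuck, 14 mm in front (drill -x) of the spindle axis, 147 mm above the bench at rest; it goes down with the quill, 16 mm per rad of the lever. The bore runs level along the drill's x, 14 mm deep, 6.3 mm wide. Axes like the drill's.
- key: Steel T-handled chuck key, about 70 g, in the bore at the start. Origin where T-bar and shank cross; x along the shank to the pilot, z along the T-bar. Shank 8 mm thick to x = 56, toothed head 15 mm thick to 64, pilot 6 mm thick to 77 mm. T-bar 8 mm thick, z -40 to 40 mm. In the chuck: x as the drill's x, T-bar upright, origin 78 mm in front of the spindle; may sag 8 deg. Pull 15 mm to clear.
- key_mid (a point): Middle of the key's free shank, 28 mm from the T-bar towards the pilot; the key balances about 23 mm from the T-bar. Axes like the key's.
- rack: Wooden bit rack, a block 30 mm thick (x), 160 mm long (y), 62 mm high, fixed to the bench; it can stand on either side of the drill. Origin at the centre of its underside, z up. Drill bits up to 13 mm thick stand in its top from y = -10 to y = -80 mm and rise up to 55 mm above it. The key notch crosses it along x near its +y end, at y = 55 mm.
- notch (a point): Where the shank's axis lies when at rest in the middle of the rack's notch: 52 mm above the bench, 10 mm below the rack's top. Axes like the rack's. The notch runs through along x (30 mm), is open upwards, 14 mm deep, 11 mm wide, the mouth flared to 19 mm. T-bar hangs clear of one face (room under it for 40 mm of bar), toothed head beyond the other, key_mid near this point.
- lever (a joint): Turn of the three-spoked feed lever, rad: 0 at rest (quill up), 1.25 on the depth stop. Pulling the front spoke forward and down makes it grow. A spring drives it back to 0: 0.35 Nm at rest, 0.8 Nm on the stop, about 8 N at the ball. It turns about the drill's y axis through hub.
- hub (a point): Point on the lever's axis, level with the balls: 20 mm behind the spindle axis, 95 mm to the drill's right, 240 mm above the bench. Axes like the drill's.
- ball (a point): Centre of the black ball, 26 mm across, on the front spoke (8 mm thick), 100 mm from hub. At rest 45 degrees above level in front of hub, 311 mm above the bench; on the stop 27 degrees below level, 195 mm up; always 95 mm right of the spindle axis. Two more such spokes at 120 degrees.
- workpiece: Pine workpiece with a bored hole, 45 x 90 x 40 mm, loose, lying on the bench on the side of the drill where the rack is not. Origin under its centre. Leave it alone.
- square: Try square lying flat, wooden stock 90 mm, steel blade 130 mm. Origin under the middle of the stock. Leave it alone.
- sandblock: Cork sanding block 60 x 110 x 35 mm, lying on the bench. Origin under its centre. Leave it alone.
Mind the look-alikes: they are no part of the job. Several things have the shape of the rack; the one meant has the colours described above.

How it is judged:
By the outcome, as a careful person would: the job done as asked, in the order asked, and still so for the second after the job is handed in, while the arm keeps its last pose, push and grip.
It also fails if it takes over 58 s, if anything falls off the work surface, if the arm or the gripper's body presses on something with over 40 N, if the wrist force passes 120 N, or if a joint passes its speed limit or range.

### The arm

A 6-joint arm with a two-finger parallel gripper is mounted at the origin on the work surface. World frame = base frame: x ahead of the robot, y to its left, z up, the work surface at z = 0. Lengths are in m, angles in rad, forces in N, time in s.
With the tool pointing down it reaches from about 0.35 to 0.975 m from the base axis. Payload 4.9 kg.
Tool frame: the origin (TCP) lies between the finger pads; the fingertips stand 22 mm ahead of it and the grasp point (between the pads) lies 3 mm ahead of it; z points along the fingers, y is the direction in which the jaws open and shut (so a half turn about z gives the same grasp; the last joint's range is limited). The gripper opens to 85 mm and grips with 20 to 120 N. Pads are 22 mm wide; open, the fingers measure 114 mm over their backs; the gripper's body (76 mm by 85 mm) begins 54 mm behind the grasp point. The pads swing forward as they close: fully open they stand 13 mm farther back than shut.
Start: joints at [-1.227, 0.053, 1.613, -0, 1.476, -0.119], TCP at [0.279, -0.559, 0.253] pointing down, gripper open.
Joint ranges: [-3.01, 3.01], [-1.01, 2.22], [0.06, 2.58], [-1.02, 4.17], [0.09, 2.62], [-3.14, 3.14]. Speed limits (rad/s): [2.57, 2.57, 3.14, 3.14, 3.14, 3.14].

### API

Orientations are given as a unit quaternion [w, x, y, z].
In Python, from cell import env, vision gives the robot as it stands.
- The arm moves only by the tool move_arm, never from a script. Its argument "motion" is text: rows parted by semicolons, each of 7 numbers parted by spaces: the shift along the tool's x, y, z in cm, then the turn, a rotation vector about the tool's x, y, z in degrees, then the finger opening in cm, from 0 to 8.54. A call has exactly 5 rows; each row is the pose to reach, as a shift and turn from the pose commanded when the call began, along the tool's axes at that moment; what a row does not reach only later rows make up. A row lasts 1/8 s, in which the tool goes at most 62.5 mm and 10.7 degrees, less where a joint would pass 70% of its speed; a pose out of reach is approached as far as the arm can. A call with a gripper value outside its range is refused whole. The fingers move at their own pace and stop on an object; "grip_force" is the grip in N (left out, the last holds). Time passes only in rows, so rows that repeat a pose let the fingers close, or fill a call up. It gives the time, the measured TCP pose, the force and the opening at its end, in the units of the state.
- env.sense(): the state, without advancing time (a new reading comes with each control period).
- vision.capture(name): name is "scene" or "side" or "wrist"; returns a dict with "img" (480x640x3 uint8, red, green, blue), "mtx" (3x3 intrinsics, pixels), "D" ([k1, k2, p1, p2, k3] as OpenCV has them; the pictures are not rectified), "R" (3x3) and "t" (3): a world point X has camera coordinates R X + t. Camera axes: x right, y down, z forward; pixel columns grow to the right and rows downward; lengths in m; the calibration is good to about 2 mm. A picture is of the moment at which its call begins. There is no depth.
- env.job_done(): hands the job in, once; it reports no verdict.
The state is a dict: "clock": time; "joint_pos": joint angles; "qd": joint speeds; "tau": joint torques, N m; "ee_pos": TCP position; "orientation": TCP orientation; "contact_force": force on the tool from outside, world axes, zero at the start; "ft_torque": the same for the moment, N m; "gripper_width": finger opening in m.
Only numpy, scipy, OpenCV 4.12 (cv2) and the standard library are available. Lean on these libraries where they do the work, as an engineer would, in place of code of your own. Each camera call takes 0.05 s, during which the arm holds its last target.

## Working session

There is one attempt and no reset: what is moved stays moved. The work goes in short steps, Python scripts to look and compute and a tool call to move; the robot and the scene stay as the last step left them, time stands still between calls to the robot, and variables do not carry over. Pictures are saved under pics/ and viewed, and the job is handed in when it is done.

Besides the shell and the picture viewer there is one more tool, called after ">>>" as name(argument=value, ...) on one line, values as JSON. move_arm: Moves the arm, as the interface text tells. Its arguments: {"type":"object","properties":{"motion":{"type":"string"},"grip_force":{"type":"number"}},"required":["motion"]}

```bash
ls; mkdir -p pics; cat > h.py <<'E'
import numpy as np, cv2
from cell import env, vision
def cap(n,save=None):
    c=vision.capture(n)
    if save: cv2.imwrite('pics/'+save,cv2.cvtColor(c['img'],cv2.COLOR_RGB2BGR))
    return c
E
python3 - <<'E'
from h import *
import pickle
d={}
for n in ['scene','side','wrist']:
    d[n]=cap(n,n+'0.png'); c=d[n]
    print(n,-np.array(c['R']).T@c['t'],np.array(c['R'])[2])
pickle.dump(d,open('c0.pkl','wb'))
print(env.sense())
E
```

```text
pics
scene [1.26377901 0.41089018 0.99918902] [-0.63330881 -0.40954551 -0.65665244]
side [-0.42213209 -1.04907747  1.1058774 ] [ 0.56896725  0.59672492 -0.56585832]
wrist [ 0.34963623 -0.52428703  0.37206772] [-0.27518752 -0.13504677 -0.95185829]
{'clock': 0.15, 'joint_pos': array([-1.22700599e+00,  5.31946522e-02,  1.61398986e+00, -3.69706806e-05,
        1.47598118e+00, -1.18982654e-01]), 'qd': array([ 0.00019593, -0.00192304, -0.00487416,  0.00011392, -0.00031183,
        0.00031746]), 'tau': array([ 3.19081237e-04, -3.94241953e+01, -3.70721877e+01, -1.02921238e-04,
        4.67894468e-03, -3.26113468e-05]), 'ee_pos': array([ 0.27886743, -0.55883152,  0.25234522]), 'orientation': array([-7.79493853e-04,  9.73348663e-01,  2.29328935e-01, -1.06506775e-04]), 'contact_force': array([ 0.47348543, -0.64616689, -0.29902822]), 'ft_torque': array([0.00277558, 0.00764722, 0.03935485]), 'gripper_width': 0.08543196880369638}
```

View pics/scene0.png

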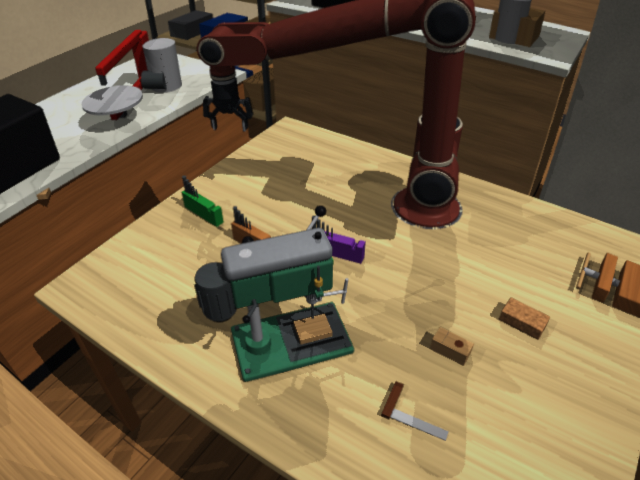

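View pics/side0.png

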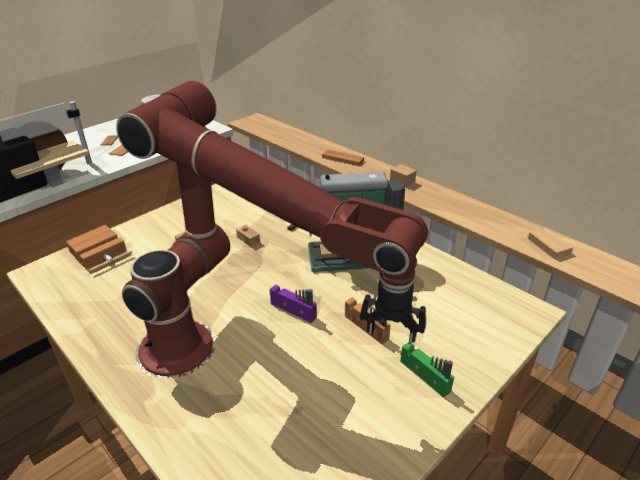

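View pics/wrist0.png

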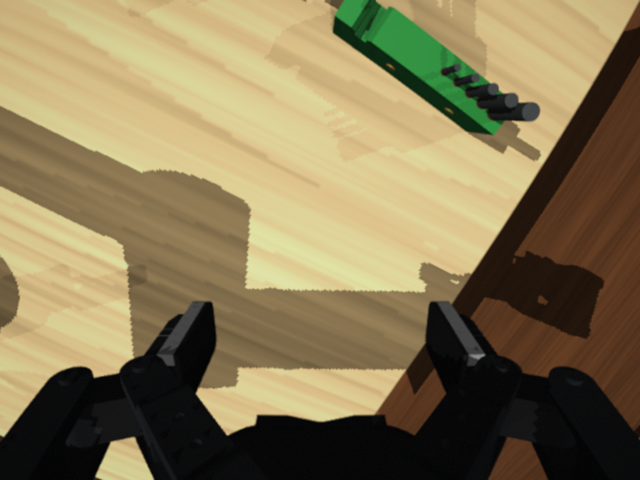

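The scene view shows the drill at about (290,290) with its key at (335,292), facing image right, and the ball at (320,211). There are three rack shapes: green at (202,206), orange-brown wood at (250,232) and purple at (345,246). The wooden one is the one I want. I'll crop in closer.

```bash
cat >> h.py <<'E'
def ray(c,uv):
    uv=np.array(uv,float).reshape(-1,1,2)
    n=cv2.undistortPoints(uv,np.array(c['mtx']),np.array(c['D'])).reshape(-1,2)
    R=np.array(c['R']);t=np.array(c['t'])
    d=np.c_[n,np.ones(len(n))]@R; return -R.T@t, d/np.linalg.norm(d,axis=1)[:,None]
def onz(c,uv,z):
    o,d=ray(c,uv); return o+d*((z-o[2])/d[:,2])[:,None]
def tri(obs):
    A=np.zeros((3,3));b=np.zeros(3)
    for c,uv in obs:
        o,d=ray(c,uv);P=np.eye(3)-np.outer(d[0],d[0]);A+=P;b+=P@o
    X=np.linalg.solve(A,b)
    return X,[proj(c,X)[0]-np.array(uv) for c,uv in obs]
def proj(c,X):
    R=np.array(c['R']);r,_=cv2.Rodrigues(R)
    return cv2.projectPoints(np.array(X,float).reshape(-1,1,3),r,np.array(c['t'],float),np.array(c['mtx']),np.array(c['D']))[0].reshape(-1,2)
def crop(c,x0,y0,w,h,s,name):
    im=cv2.cvtColor(c['img'][y0:y0+h,x0:x0+w],cv2.COLOR_RGB2BGR)
    cv2.imwrite('pics/'+name,cv2.resize(im,None,fx=s,fy=s,interpolation=cv2.INTER_CUBIC))
E
python3 - <<'E'
from h import *
import pickle
d=pickle.load(open('c0.pkl','rb'))
crop(d['scene'],180,190,200,150,4,'s_a.png')
crop(d['scene'],220,270,150,110,5,'s_b.png')
crop(d['side'],260,160,200,150,4,'d_a.png')
E
```

```text
(no output)
```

View pics/s_a.png

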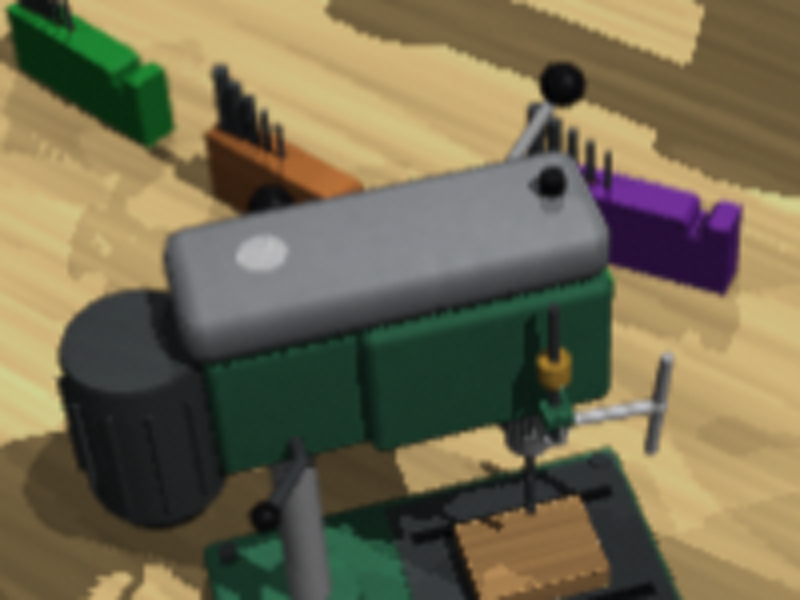

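View pics/s_b.png

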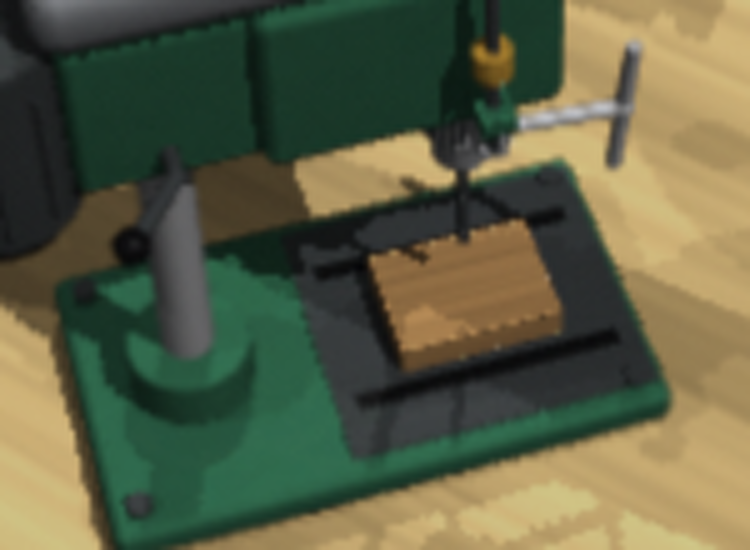

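View pics/d_a.png

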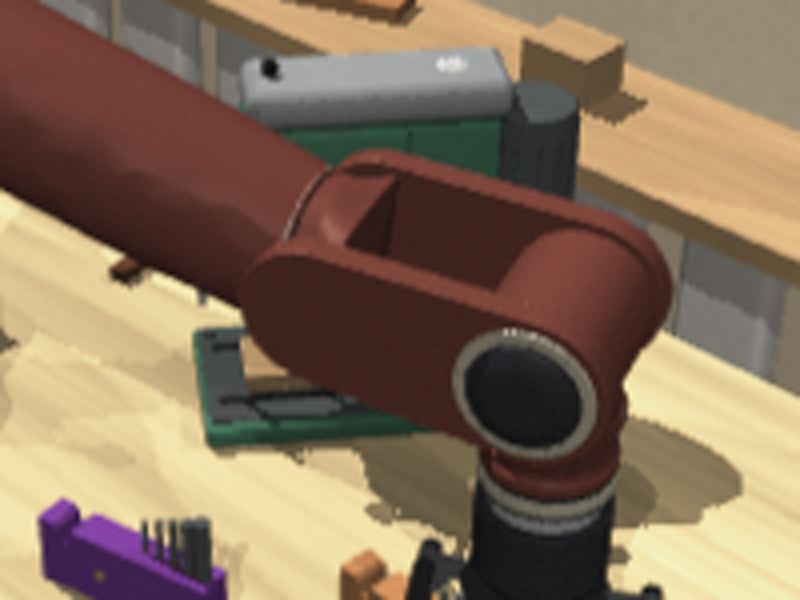

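```bash
python3 - <<'E'
from h import *
import pickle
d=pickle.load(open('c0.pkl','rb'))
c=d['scene']
q=np.array([[568,160],[668,392],[60,285],[120,540]])/5+[220,270]
P=onz(c,q,.022)
print(P.round(4))
model=np.array([[-80,-80],[-80,80],[190,-80],[190,80]])/1000.
# rigid fit
W=P[:,:2];mc=model.mean(0);wc=W.mean(0)
H=(model-mc).T@(W-wc);U,S,V=np.linalg.svd(H);R=(U@V).T
o=wc-R@mc
print(o,np.degrees(np.arctan2(R[1,0],R[0,0])),(W-(model@R.T+o)).round(4))
th=np.arctan2(R[1,0],R[0,0])
def D(p): p=np.array(p)/1000.; return np.r_[R@p[:2]+o,p[2]]
for n,p in dict(keyO=[-78,0,147],keytop=[-78,0,187],keybot=[-78,0,107],bore=[-14,0,147],ball=[-51,-95,311],ballstop=[-69,-95,195],hub=[20,-95,240]).items():
    X=D(p); print(n,X.round(4),proj(c,X).round(1),(proj(c,X)-[180,190])*4)
# purple etc. racks wooden: side view corners
crop(d['side'],330,280,80,80,8,'d_b.png')
E
```

```text
[[ 0.5284 -0.0277  0.022 ]
 [ 0.6263  0.0888  0.022 ]
 [ 0.7339 -0.1944  0.022 ]
 [ 0.8313 -0.077   0.022 ]]
[ 0.63735577 -0.01781289] -39.21431136351713 [[ 0.0036  0.0015]
 [ 0.0003 -0.006 ]
 [-0.      0.0055]
 [-0.0038 -0.0011]]
keyO [0.5769 0.0315 0.147 ] [[345.2 290. ]] [[660.8351842 399.8248792]]
keytop [0.5769 0.0315 0.187 ] [[345.8 277.8]] [[663.06859512 351.39467311]]
keybot [0.5769 0.0315 0.107 ] [[344.7 301.5]] [[658.69132409 446.00269711]]
bore [ 0.6265 -0.009   0.147 ] [[318.7 296.4]] [[554.63507465 425.59674538]]
ball [ 0.5378 -0.0592  0.311 ] [[321.2 211.7]] [[564.96161575  86.90404626]]
ballstop [ 0.5238 -0.0478  0.195 ] [[328.5 248.7]] [[594.14795723 234.92046218]]
hub [ 0.5928 -0.1041  0.24  ] [[291.4 242.3]] [[445.62754389 209.38064996]]
```

View pics/d_b.png

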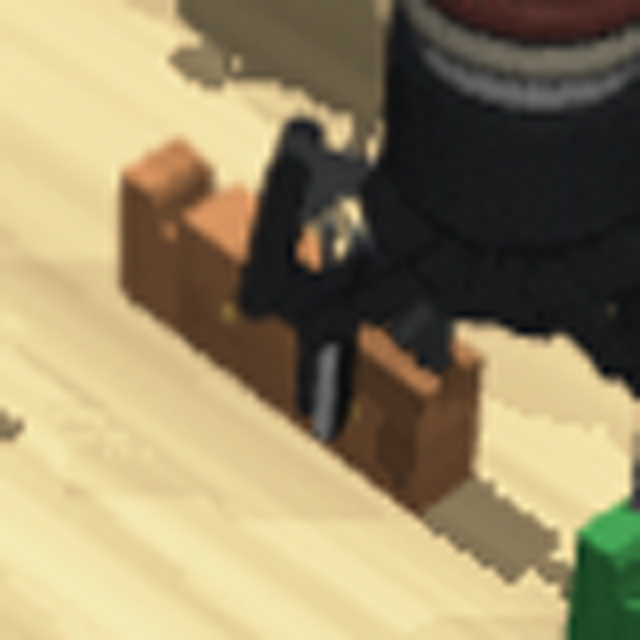

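```bash
python3 - <<'E'
from h import *
import pickle
d=pickle.load(open('c0.pkl','rb'))
c=d['side']
f=lambda a:np.array(a)/8+[330,280]
b=onz(c,f([[122,295],[418,510],[478,470]]),0);t=onz(c,f([[122,178],[180,140],[482,360],[425,400]]),.062)
print(b.round(4));print(t.round(4))
print([np.linalg.norm(b[1]-b[0]),np.linalg.norm(t[2]-t[1]),np.linalg.norm(t[3]-t[0])])
e=(t[0]+t[1])/2-(t[2]+t[3])/2; print(np.degrees(np.arctan2(e[1],e[0])),t.mean(0), np.degrees(np.arctan2(*(b[0]-b[1])[1::-1])))
s=d['scene']
# rack in scene: top far corners: crop a
g=lambda a:np.array(a)/4+[180,190]
print(onz(s,g([[207,130],[365,185]]),.062).round(4))
E
```

```text
[[ 0.4462 -0.2685  0.    ]
 [ 0.4391 -0.4227  0.    ]
 [ 0.4702 -0.4257  0.    ]]
[[ 0.4443 -0.2688  0.062 ]
 [ 0.4758 -0.2699  0.062 ]
 [ 0.4636 -0.4274  0.062 ]
 [ 0.4336 -0.4256  0.062 ]]
[np.float64(0.15434714118632936), np.float64(0.1580290486907599), np.float64(0.15722299895576525)]
85.82664607848376 [ 0.45434172 -0.34792525  0.062     ] 87.36618629565982
[[ 0.4597 -0.4226  0.062 ]
 [ 0.4454 -0.2878  0.062 ]]
```

```bash
cat >> h.py <<'E'
from scipy.spatial.transform import Rotation as Ro, Slerp
def toR(q): return Ro.from_quat([q[1],q[2],q[3],q[0]])
def ydown(yaw_y,tilt=0):
    """tool y at world heading yaw_y deg; tool z tilted by 'tilt' deg from down toward heading yaw_y-90"""
    y=np.array([np.cos(np.radians(yaw_y)),np.sin(np.radians(yaw_y)),0]);f=np.array([y[1],-y[0],0])
    z=np.sin(np.radians(tilt))*f-np.cos(np.radians(tilt))*np.array([0,0,1]);
    return Ro.from_matrix(np.c_[np.cross(y,z),y,z])
def plan(pos,R,n=5,w=8.5,steps=None):
    s=env.sense();R0=toR(s['orientation']);p0=s['ee_pos']
    d=R0.inv().apply(np.array(pos)-p0)*100; rv=(R0.inv()*R).as_rotvec(degrees=True)
    print('shift cm',d.round(2),'rot deg',rv.round(2),'|d|',np.linalg.norm(d).round(2),'|r|',np.linalg.norm(rv).round(1))
    print(';'.join(' '.join('%g'%round(v,2) for v in np.r_[d*k/n,rv*k/n,w]) for k in range(1,n+1)))
def st():
    s=env.sense();print('t',s['clock'],'p',s['ee_pos'].round(4),'j',s['joint_pos'].round(2),'F',s['contact_force'].round(1),'w',round(s['gripper_width'],4)); return s
DO=np.array([.6374,-.0178]);DT=-39.2
def Dw(p):
    p=np.array(p)/1000.;a=np.radians(DT);return np.array([DO[0]+np.cos(a)*p[0]-np.sin(a)*p[1],DO[1]+np.sin(a)*p[0]+np.cos(a)*p[1],p[2]])
E
python3 - <<'E'
from h import *
plan([.44,-.31,.28],ydown(-13.5))
E
```

```text
shift cm [ 25.53 -15.08  -2.74] rot deg [ -0.08  -0.05 -49.98] |d| 29.77 |r| 50.0
5.11 -3.02 -0.55 -0.02 -0.01 -10 8.5;10.21 -6.03 -1.1 -0.03 -0.02 -19.99 8.5;15.32 -9.05 -1.64 -0.05 -0.03 -29.99 8.5;20.42 -12.06 -2.19 -0.06 -0.04 -39.99 8.5;25.53 -15.08 -2.74 -0.08 -0.05 -49.98 8.5
```

>>> move_arm(motion="5.1 -3 -0.55 0 0 -10 8.5;10.2 -6 -1.1 0 0 -20 8.5;15.3 -9 -1.6 0 0 -30 8.5;20.4 -12 -2.2 0 0 -40 8.5;25.5 -15 -2.7 0 0 -50 8.5")

```text
clock: 0.78
ee_pos: [0.4409, -0.3094, 0.2803]
orientation: [0.0, 0.784, 0.621, 0.0]
contact_force: [1.1, -0.5, 0.6]
gripper_width: 0.0848
```

```bash
python3 - <<'E'
from h import *
import pickle
c=cap('wrist','w1.png');s=cap('side','side1.png');pickle.dump({'w':c,'s':s},open('c1.pkl','wb'))
st()
crop(s,250,150,200,150,4,'side1c.png')
plan(Dw([-200,0,200]),ydown(90+DT,30))
E
```

```text
t 0.875 p [ 0.4426 -0.3071  0.2809] j [-0.75 -0.17  1.78  0.    1.53 -0.52] F [ 0.6 -0.3  0.2] w 0.0852
shift cm [41.4  -5.49  8.13] rot deg [-16.58 -26.82 -62.31] |d| 42.54 |r| 69.8
8.28 -1.1 1.63 -3.32 -5.36 -12.46 8.5;16.56 -2.2 3.25 -6.63 -10.73 -24.93 8.5;24.84 -3.29 4.88 -9.95 -16.09 -37.39 8.5;33.12 -4.39 6.5 -13.26 -21.45 -49.85 8.5;41.4 -5.49 8.13 -16.58 -26.82 -62.31 8.5
```

View pics/w1.png

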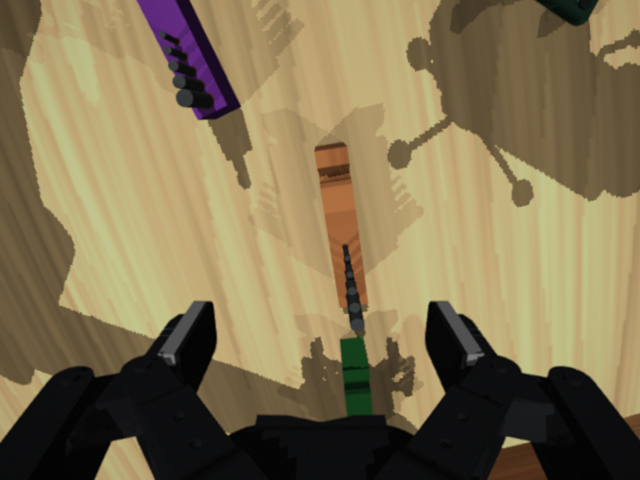

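View pics/side1.png

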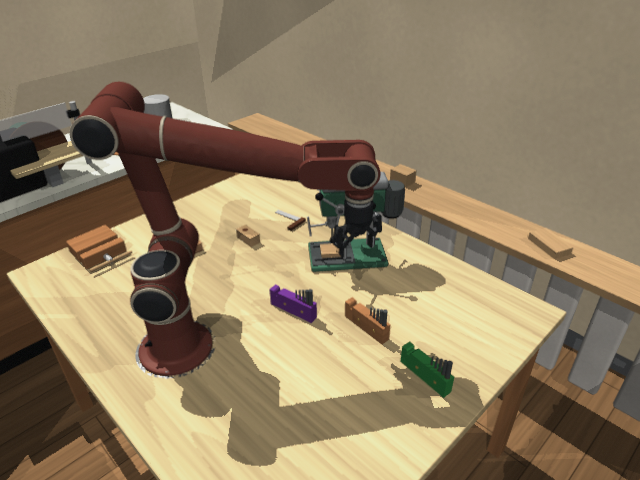

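The wrist view shows the wooden rack from (332,148) to (350,308), with its notch at about (333,175). The purple rack is at upper left and the green one at (355,370). I'll crop the notch for a close measurement.

```bash
python3 - <<'E'
from h import *
import pickle
d=pickle.load(open('c1.pkl','rb'))
crop(d['w'],295,135,90,180,4,'w1c.png');crop(d['s'],330,285,75,65,10,'s1c.png');crop(d['s'],295,185,110,100,6,'s1d.png')
E
```

```text
(no output)
```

View pics/w1c.png

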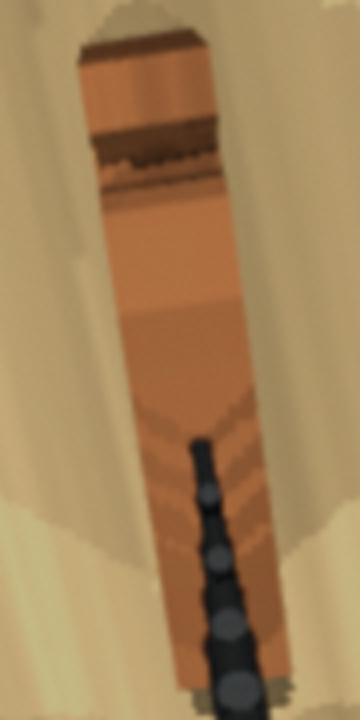

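View pics/s1c.png

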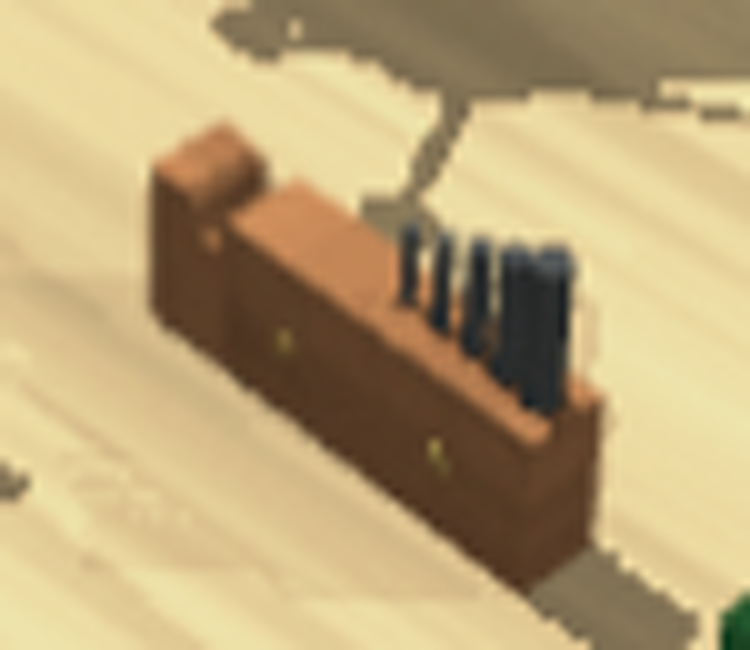

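View pics/s1d.png

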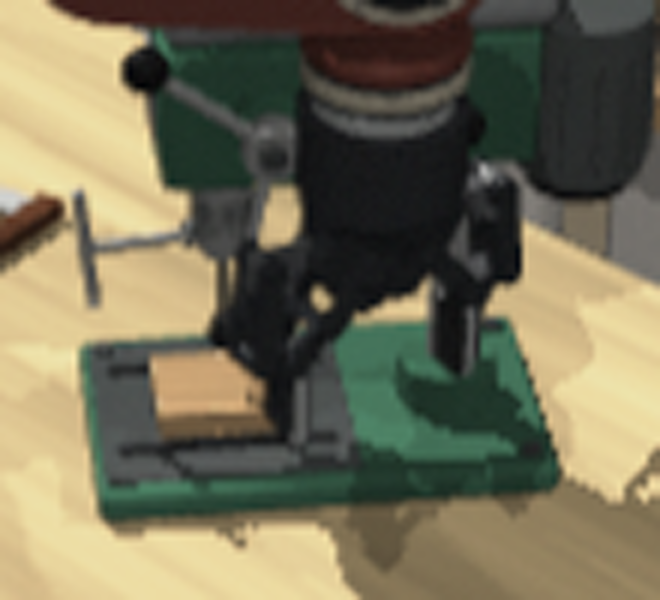

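```bash
python3 - <<'E'
from h import *
import pickle
d=pickle.load(open('c1.pkl','rb'));sc=pickle.load(open('c0.pkl','rb'))['scene']
w,s=d['w'],d['s']
a=lambda p:np.array(p)/4+[180,190]; b=lambda p:np.array(p)/6+[295,185]
for n,p,q in [('top',(667,357),(79,192)),('bot',(652,452),(95,304)),('cross',(661,405),(90,247)),('ball',(562,83),(145,70))]:
    X,e=tri([(sc,a(p)),(s,b(q))]); 
    al=np.radians(DT);v=X[:2]-DO
    print(n,X.round(4),'drill',((np.array([[np.cos(al),np.sin(al)],[-np.sin(al),np.cos(al)]])@v)*1000).round(1),np.round(e,1).tolist())
f=lambda p:np.array(p)/4+[295,135]
P=onz(w,f([(82,65),(208,47),(178,690),(290,670),(92,133),(216,118),(103,210),(228,190)]),.062)
print(P.round(4))
e=P[0:2].mean(0)-P[2:4].mean(0);print('len',np.linalg.norm(e),np.degrees(np.arctan2(e[1],e[0])),P[:4].mean(0),'notch',P[4:].mean(0))
g=lambda p:np.array(p)/10+[330,285]
Q=onz(s,g([(150,170),(222,125),(603,398),(540,442),(200,205),(232,212),(262,165),(297,180)]),.062)
e=Q[0:2].mean(0)-Q[2:4].mean(0);print('side',np.linalg.norm(e),np.degrees(np.arctan2(e[1],e[0])),Q[:4].mean(0),'notch',Q[4:].mean(0))
E
```

```text
top [0.574  0.0296 0.178 ] drill [-79.1  -3.3] [[-1.2, 0.3], [-0.8, -0.2]]
bot [0.5801 0.0256 0.1001] drill [-71.9  -2.6] [[-1.2, 0.3], [-0.9, -0.2]]
cross [0.5779 0.0278 0.14  ] drill [-74.9  -2.3] [[-1.7, 0.4], [-1.2, -0.2]]
ball [ 0.5369 -0.0641  0.3105] drill [-48.6 -99.4] [[-0.9, 0.2], [-0.7, -0.1]]
[[ 0.4477 -0.2622  0.062 ]
 [ 0.4762 -0.2648  0.062 ]
 [ 0.4352 -0.4214  0.062 ]
 [ 0.4644 -0.4224  0.062 ]
 [ 0.4464 -0.2776  0.062 ]
 [ 0.4746 -0.2807  0.062 ]
 [ 0.4448 -0.2955  0.062 ]
 [ 0.4739 -0.2975  0.062 ]]
len 0.15885280362092272 85.62708985671942 [ 0.45588778 -0.34269245  0.062     ] notch [ 0.4599348  -0.28783015  0.062     ]
side 0.15810098347814597 86.80156251634519 [ 0.45549249 -0.34726647  0.062     ] notch [ 0.45861099 -0.29479408  0.062     ]
```

```bash
sed -i 's/^DO=.*/DO=np.array([.6372,-.0220]);DT=-39.2/' h.py; python3 - <<'E'
from h import *
plan([.40,-.10,.30],ydown(22,15),w=6)
E
```

```text
shift cm [19.23 -8.81 -1.9 ] rot deg [ -4.48 -14.57 -34.82] |d| 21.23 |r| 38.0
3.85 -1.76 -0.38 -0.9 -2.91 -6.96 6;7.69 -3.52 -0.76 -1.79 -5.83 -13.93 6;11.54 -5.29 -1.14 -2.69 -8.74 -20.89 6;15.38 -7.05 -1.52 -3.59 -11.65 -27.86 6;19.23 -8.81 -1.9 -4.48 -14.57 -34.82 6
```

>>> move_arm(motion="3.8 -1.8 -0.4 -0.9 -2.9 -7 6;7.7 -3.5 -0.8 -1.8 -5.8 -14 6;11.5 -5.3 -1.1 -2.7 -8.7 -21 6;15.4 -7 -1.5 -3.6 -11.7 -28 6;19.2 -8.8 -1.9 -4.5 -14.6 -35 6")

```text
clock: 1.5
ee_pos: [0.3988, -0.1033, 0.2991]
orientation: [0.108, 0.556, 0.821, -0.075]
contact_force: [-0.0, 0.2, 1.2]
gripper_width: 0.0599
```

```bash
python3 - <<'E'
from h import *
st()
plan([.505,.085,.285],ydown(90+DT,35),w=6)
E
```

```text
t 1.5 p [ 0.3988 -0.1033  0.2991] j [-0.31 -0.62  2.09 -0.21  1.5  -0.69] F [-0.   0.2  1.2] w 0.0599
shift cm [13.43 16.86 -2.21] rot deg [-12.47 -19.48 -26.33] |d| 21.67 |r| 35.0
2.69 3.37 -0.44 -2.49 -3.9 -5.27 6;5.37 6.75 -0.88 -4.99 -7.79 -10.53 6;8.06 10.12 -1.33 -7.48 -11.69 -15.8 6;10.74 13.49 -1.77 -9.98 -15.58 -21.06 6;13.43 16.86 -2.21 -12.47 -19.48 -26.33 6
```

>>> move_arm(motion="2.7 3.4 -0.4 -2.5 -3.9 -5.3 6;5.4 6.7 -0.9 -5 -7.8 -10.5 6;8 10.1 -1.3 -7.5 -11.7 -15.8 6;10.7 13.5 -1.8 -10 -15.6 -21 6;13.4 16.9 -2.2 -12.5 -19.5 -26.3 6")

```text
clock: 2.12
ee_pos: [0.507, 0.085, 0.2853]
orientation: [0.284, 0.32, 0.898, -0.1]
contact_force: [-0.1, -0.7, 0.7]
gripper_width: 0.0603
```

```bash
python3 - <<'E'
from h import *
import pickle
st()
c=cap('wrist','w2.png');s=cap('side','side2.png');pickle.dump({'w':c,'s':s},open('c2.pkl','wb'))
st()
E
```

```text
t 2.125 p [0.507  0.085  0.2853] j [ 0.25 -0.43  2.06 -0.53  1.18 -0.51] F [-0.1 -0.7  0.7] w 0.0603
t 2.225 p [0.5063 0.0864 0.2832] j [ 0.26 -0.43  2.06 -0.52  1.18 -0.51] F [-0.5 -0.1 -0.7] w 0.0598
```

View pics/w2.png

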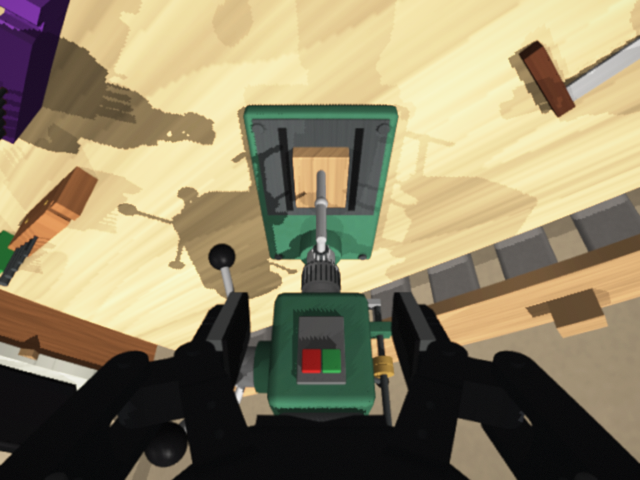

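```bash
python3 - <<'E'
from h import *
import pickle
d=pickle.load(open('c2.pkl','rb'))
w,s=d['w'],d['s']
for n,X in [('top',(.574,.0296,.180)),('bot',(.5801,.0256,.1001)),('cross',(.5779,.0278,.140)),('ball',(.5369,-.0641,.3105)),('keymodel',Dw([-78,0,147])),('boremodel',Dw([-14,0,147])),('ballmodel',Dw([-51,-95,311]))]: print(n,proj(w,X).round(1),proj(s,X).round(1))
crop(w,270,150,100,150,5,'w2c.png')
crop(s,270,180,110,90,6,'s2c.png')
E
```

```text
top [[319.4 242.6]] [[307.4 216.3]]
bot [[320.3 173.7]] [[310.  235.5]]
cross [[320.7 205.4]] [[308.8 225.9]]
ball [[162.5 444.5]] [[318.5 196.6]]
keymodel [[319.4 211.5]] [[308.6 224.4]]
boremodel [[319.5 256.2]] [[327.2 223.3]]
ballmodel [[164.  445.5]] [[318.5 196.3]]
```

View pics/w2c.png

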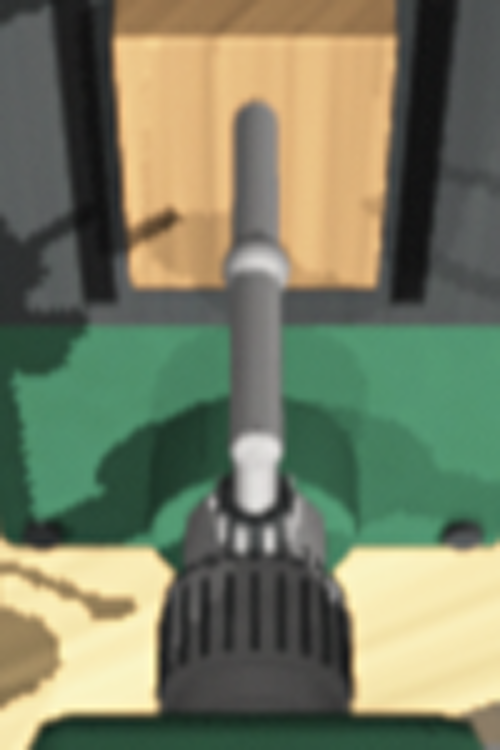

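View pics/s2c.png

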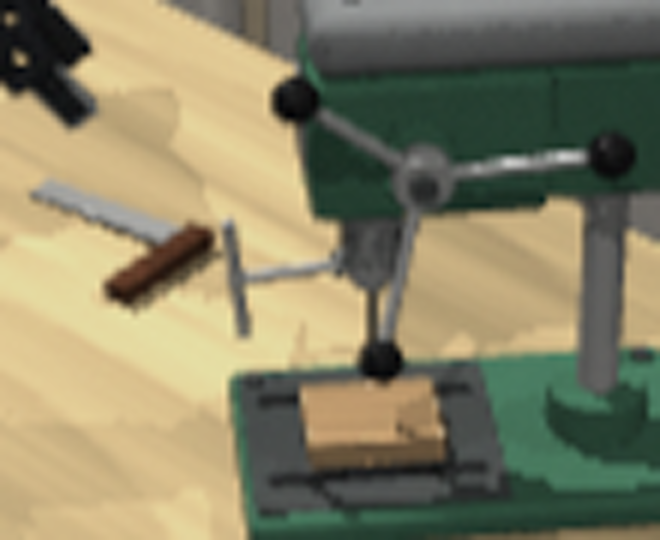

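The wrist crop shows the T-bar centred between the fingers: top (321,240), shank crossing (321,203), lower end (321,171). That is within 3 px of my triangulated points. Next I approach.

```bash
python3 - <<'E'
from h import *
R=ydown(90+DT,35);z=R.as_matrix()[:,2];g=np.array([.5757,.0302,.170])
st();plan(g-z*.003,R,w=5)
E
```

```text
t 2.225 p [0.5063 0.0864 0.2832] j [ 0.26 -0.43  2.06 -0.52  1.18 -0.51] F [-0.5 -0.1 -0.7] w 0.0598
shift cm [-0.86  0.02 14.09] rot deg [ 0.05 -0.14  0.13] |d| 14.12 |r| 0.2
-0.17 0 2.82 0.01 -0.03 0.03 5;-0.34 0.01 5.64 0.02 -0.06 0.05 5;-0.52 0.01 8.46 0.03 -0.09 0.08 5;-0.69 0.01 11.28 0.04 -0.12 0.11 5;-0.86 0.02 14.09 0.05 -0.14 0.13 5
```

>>> move_arm(motion="-0.9 0 2.8 0 0 0 5;-0.9 0 5.6 0 0 0 5;-0.9 0 8.4 0 0 0 5;-0.9 0 11.2 0 0 0 5;-0.9 0 14 0 0 0 5")

```text
clock: 2.85
ee_pos: [0.5745, 0.0269, 0.1751]
orientation: [0.283, 0.322, 0.898, -0.101]
contact_force: [-0.0, -0.4, 0.1]
gripper_width: 0.05
```

```bash
python3 - <<'E'
from h import *
R=ydown(90+DT,35);z=R.as_matrix()[:,2];g=np.array([.5757,.0302,.170])
s=st();c=cap('wrist','w3.png');c2=cap('side');crop(c2,270,180,110,90,6,'s3c.png');plan(g-z*.003,R,w=5)
E
```

```text
t 2.85 p [0.5745 0.0269 0.1751] j [ 0.1  -0.2   2.07 -0.55  0.89 -0.52] F [-0.  -0.4  0.1] w 0.05
shift cm [ 0.15  0.47 -0.13] rot deg [-0.34 -0.3  -0.2 ] |d| 0.51 |r| 0.5
0.03 0.09 -0.03 -0.07 -0.06 -0.04 5;0.06 0.19 -0.05 -0.13 -0.12 -0.08 5;0.09 0.28 -0.08 -0.2 -0.18 -0.12 5;0.12 0.38 -0.1 -0.27 -0.24 -0.16 5;0.15 0.47 -0.13 -0.34 -0.3 -0.2 5
```

View pics/w3.png

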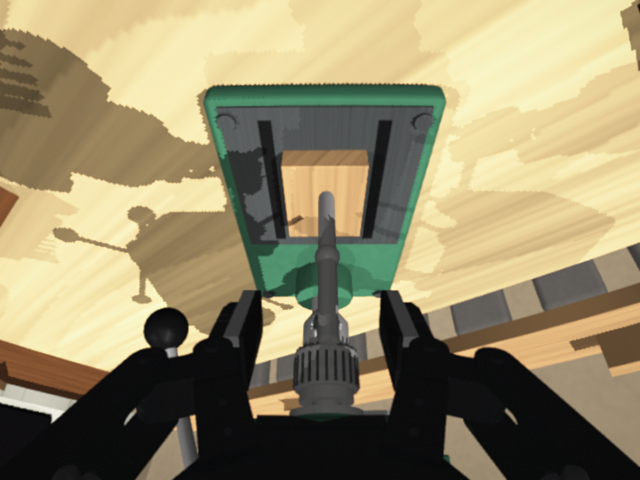

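View pics/s3c.png

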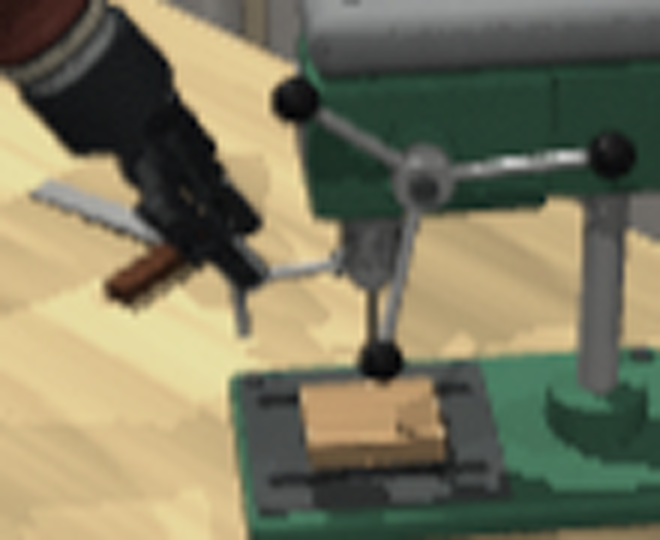

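```bash
python3 - <<'E'
from h import *
R=ydown(90+DT,35);z=R.as_matrix()[:,2];g=np.array([.5757,.0302,.170])
s=st();plan(g-z*.003,R,w=5)
E
```

```text
t 2.95 p [0.5729 0.0264 0.1722] j [ 0.1  -0.2   2.07 -0.55  0.9  -0.52] F [-0.5 -0.5 -1.2] w 0.0503
shift cm [ 0.15  0.47 -0.13] rot deg [-0.34 -0.3  -0.2 ] |d| 0.51 |r| 0.5
0.03 0.09 -0.03 -0.07 -0.06 -0.04 5;0.06 0.19 -0.05 -0.13 -0.12 -0.08 5;0.09 0.28 -0.08 -0.2 -0.18 -0.12 5;0.12 0.38 -0.1 -0.27 -0.24 -0.16 5;0.15 0.47 -0.13 -0.34 -0.3 -0.2 5
```

>>> move_arm(motion="0.1 0.2 0 0 0 0 4;0.1 0.35 0 0 0 0 3.5;0.1 0.35 0 0 0 0 2.5;0.1 0.35 0 0 0 0 2;0.1 0.35 0 0 0 0 1.6", grip_force=50)

```text
clock: 3.58
ee_pos: [0.5759, 0.0321, 0.1756]
orientation: [0.283, 0.321, 0.898, -0.1]
contact_force: [-0.1, 0.3, -0.4]
gripper_width: 0.0159
```

```bash
python3 - <<'E'
from h import *
R=ydown(90+DT,35);z=R.as_matrix()[:,2];g=np.array([.5757,.0302,.170])
c=cap('wrist');crop(c,200,150,240,220,3,'w4.png');s=st();plan(g-z*.003,R,w=5)
E
```

```text
t 3.625 p [0.5759 0.0321 0.1754] j [ 0.11 -0.2   2.06 -0.55  0.9  -0.51] F [-0.5 -0.2  0.1] w 0.0161
shift cm [ 0.23 -0.16  0.2 ] rot deg [ 0.02 -0.03 -0.14] |d| 0.34 |r| 0.1
0.05 -0.03 0.04 0 -0.01 -0.03 5;0.09 -0.06 0.08 0.01 -0.01 -0.06 5;0.14 -0.1 0.12 0.01 -0.02 -0.09 5;0.18 -0.13 0.16 0.02 -0.02 -0.12 5;0.23 -0.16 0.2 0.02 -0.03 -0.14 5
```

View pics/w4.png

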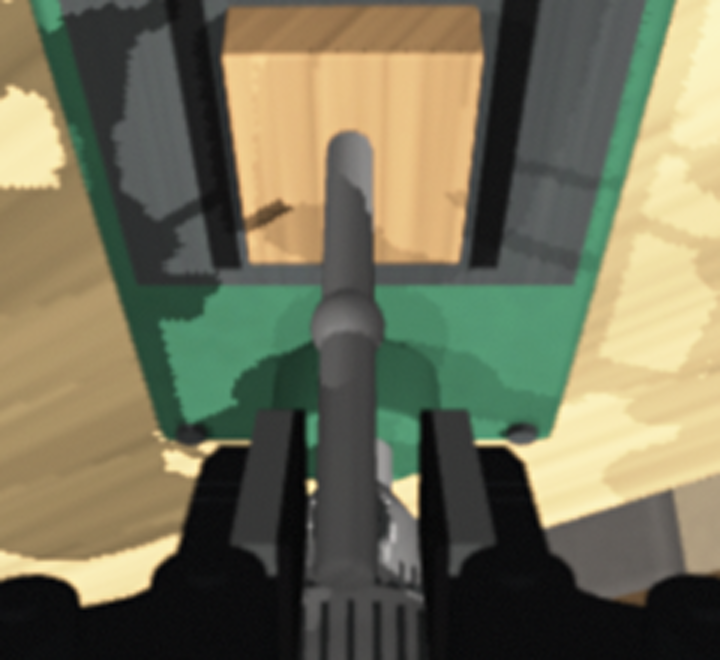

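>>> move_arm(motion="0.1 -0.1 0.1 0 0 0 1.6;0.1 -0.15 0.2 0 0 0 1.2;0.1 -0.15 0.2 0 0 0 0.5;0.1 -0.15 0.2 0 0 0 0.2;0.1 -0.15 0.2 0 0 0 0.2", grip_force=50)

```text
clock: 4.25
ee_pos: [0.5751, 0.0305, 0.1729]
orientation: [0.283, 0.321, 0.898, -0.1]
contact_force: [-0.9, 0.3, -0.2]
gripper_width: 0.006
```

```bash
python3 - <<'E'
from h import *
c=cap('wrist');crop(c,200,150,240,220,3,'w5.png');c2=cap('side');crop(c2,270,180,110,90,6,'s5c.png');s=st()
R=toR(s['orientation']);print('drill -x in tool',R.inv().apply([-.775,.632,0]))
E
```

```text
t 4.35 p [0.5751 0.0305 0.1729] j [ 0.11 -0.2   2.07 -0.55  0.89 -0.51] F [-0.8 -0.1  0.3] w 0.006
drill -x in tool [ 0.81971403 -0.0023091  -0.57281112]
```

View pics/w5.png

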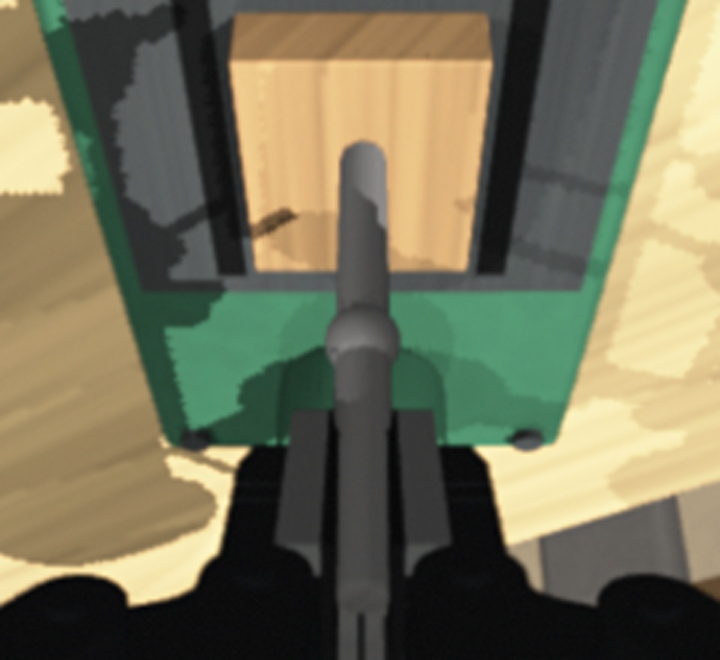

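View pics/s5c.png

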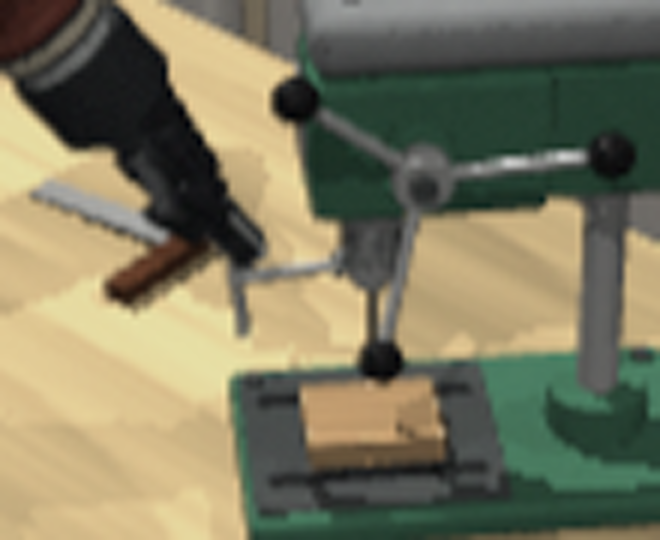

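>>> move_arm(motion="0.3 0 -0.2 0 0 0 0.2;0.8 0 -0.6 0 0 0 0.2;1.5 0 -1.05 0 0 0 0.2;2.2 0 -1.55 0 0 0 0.2;3 0 -2.1 0 0 0 0.2", grip_force=70)

```text
clock: 4.97
ee_pos: [0.5464, 0.0543, 0.1732]
orientation: [0.283, 0.321, 0.898, -0.1]
contact_force: [0.3, -0.0, -0.7]
gripper_width: 0.0052
```

```bash
python3 - <<'E'
from h import *
import pickle
c=cap('wrist');crop(c,200,150,240,220,3,'w6.png');c2=cap('side');crop(c2,260,180,110,90,6,'s6c.png');c3=cap('scene');crop(c3,280,250,110,80,6,'sc6.png');s=st()
pickle.dump({'w':c,'s':c2,'c':c3},open('c6.pkl','wb'))
E
```

```text
t 5.125 p [0.5466 0.0543 0.1731] j [ 0.17 -0.25  2.11 -0.57  0.93 -0.46] F [ 0.5 -0.2 -0.5] w 0.0057
```

View pics/w6.png

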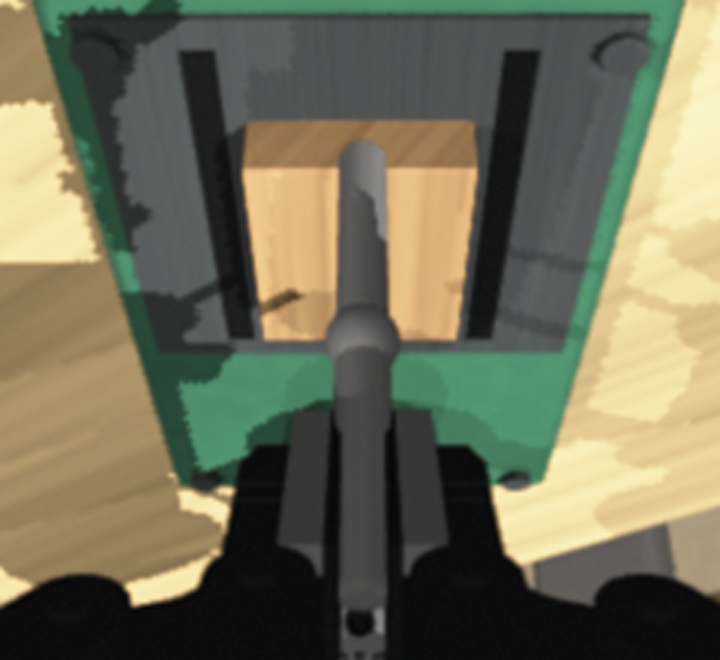

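View pics/s6c.png

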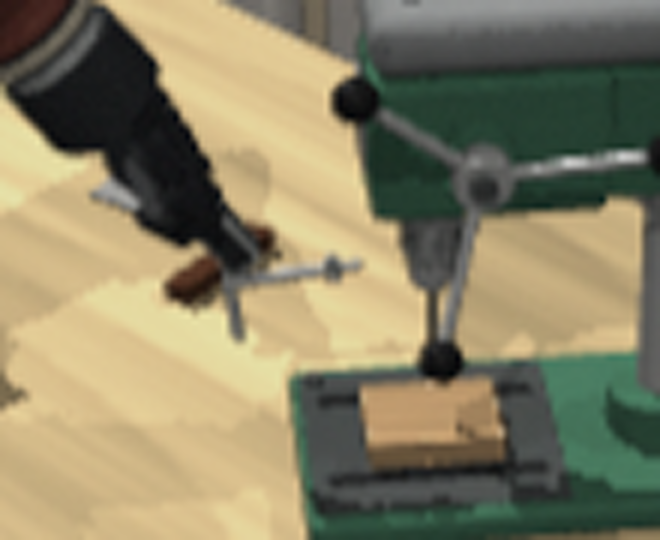

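View pics/sc6.png

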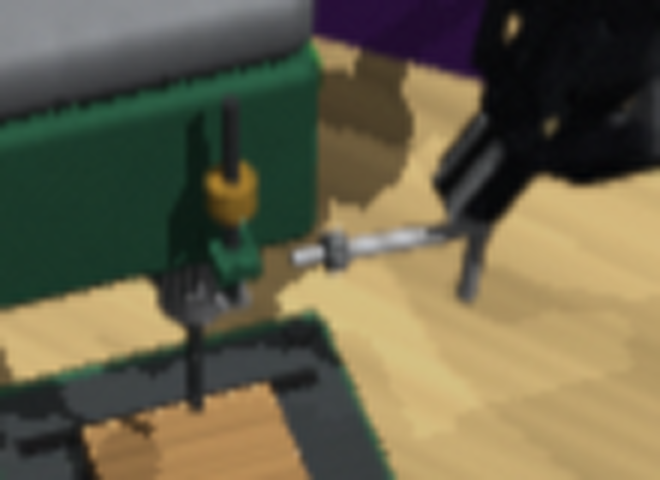

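Both views show the key clear of the chuck and held by its T-bar. I'll measure its pose in the hand.

```bash
python3 - <<'E'
from h import *
import pickle
d=pickle.load(open('c6.pkl','rb'))
a=lambda p:np.array(p)/6+[260,180]; b=lambda p:np.array(p)/6+[280,250]; w=lambda p:np.array(p)/3+[200,150]
s=env.sense();R=toR(s['orientation']);p=s['ee_pos']
r={}
for n,o in [('tip',[(d['s'],a((362,264))),(d['c'],b((292,258)))]),('bot',[(d['s'],a((238,338))),(d['c'],b((467,296))),(d['w'],w((362,148)))]),('cross',[(d['s'],a((232,280))),(d['w'],w((362,335)))]),('head',[(d['s'],a((333,267))),(d['c'],b((335,250)))])]:
    X,e=tri(o);r[n]=X;print(n,X.round(4),'tool mm',(R.inv().apply(X-p)*1000).round(1),np.round(e,1).tolist())
v=r['tip']-r['cross'];print('len',np.linalg.norm(v),'heading',np.degrees(np.arctan2(v[1],v[0])),'pitch',np.degrees(np.arcsin(v[2]/np.linalg.norm(v))))
E
```

```text
tip [0.6064 0.0029 0.1463] tool mm [-49.2  -2.   67.1] [[-0.6, -0.1], [-0.8, 0.2]]
bot [0.5507 0.0504 0.0997] tool mm [37.4 -0.5 63.5] [[-0.7, -0.1], [-0.8, 0.5], [-1.0, 1.0]]
cross [0.5512 0.0512 0.1377] tool mm [15.7  0.5 32.2] [[-0.1, 0.3], [1.1, 2.1]]
head [0.5935 0.0139 0.1454] tool mm [-34.8  -1.6  58.2] [[-0.6, -0.1], [-0.9, 0.2]]
len 0.07380635002174102 heading -41.19801776357841 pitch 6.689742918710771
```

```bash
cat >> h.py <<'E'
CT=np.array([16.3,0,30.3])/1000
def Kpose(cross,heading,tilt=28.5):
    R=ydown(heading+90,tilt); return np.array(cross)-R.apply(CT),R
E
python3 - <<'E'
from h import *
st();plan([.455,.09,.26],ydown(90+DT+3,31),w=.2)
E
```

```text
t 5.125 p [0.5466 0.0543 0.1731] j [ 0.17 -0.25  2.11 -0.57  0.93 -0.46] F [ 0.5 -0.2 -0.5] w 0.0057
shift cm [  2.68  -3.02 -12.48] rot deg [-1.58  3.97 -2.62] |d| 13.12 |r| 5.0
0.54 -0.6 -2.5 -0.32 0.79 -0.52 0.2;1.07 -1.21 -4.99 -0.63 1.59 -1.05 0.2;1.61 -1.81 -7.49 -0.95 2.38 -1.57 0.2;2.14 -2.41 -9.99 -1.27 3.18 -2.1 0.2;2.68 -3.02 -12.48 -1.58 3.97 -2.62 0.2
```

>>> move_arm(motion="0.9 -0.4 -2.2 0 0.8 0 0.2;1.5 -1.2 -5 -0.6 1.6 -1 0.2;1.8 -1.8 -7.5 -1 2.4 -1.6 0.2;2.2 -2.4 -10 -1.3 3.2 -2.1 0.2;2.7 -3 -12.5 -1.6 4 -2.6 0.2")

```text
clock: 5.75
ee_pos: [0.4548, 0.0899, 0.2609]
orientation: [0.254, 0.3, 0.916, -0.083]
contact_force: [-0.3, -0.2, -0.8]
gripper_width: 0.0058
```

```bash
python3 - <<'E'
from h import *
st();plan([.37,-.12,.26],ydown(70,28.5),w=.2)
E
```

```text
t 5.75 p [0.4548 0.0899 0.2609] j [ 0.26 -0.56  2.17 -0.44  1.21 -0.59] F [-0.3 -0.2 -0.8] w 0.0058
shift cm [ -4.75 -21.94   2.93] rot deg [ -8.03   2.45 -14.15] |d| 22.64 |r| 16.5
-0.95 -4.39 0.59 -1.61 0.49 -2.83 0.2;-1.9 -8.78 1.17 -3.21 0.98 -5.66 0.2;-2.85 -13.17 1.76 -4.82 1.47 -8.49 0.2;-3.8 -17.55 2.34 -6.42 1.96 -11.32 0.2;-4.75 -21.94 2.93 -8.03 2.45 -14.15 0.2
```

>>> move_arm(motion="-0.9 -4.4 0.6 -1.6 0.5 -2.8 0.2;-1.9 -8.8 1.2 -3.2 1 -5.7 0.2;-2.8 -13.2 1.8 -4.8 1.5 -8.5 0.2;-3.8 -17.6 2.3 -6.4 2 -11.3 0.2;-4.7 -22 2.9 -8 2.4 -14.2 0.2")

```text
clock: 6.38
ee_pos: [0.3698, -0.1215, 0.2596]
orientation: [0.243, 0.166, 0.955, -0.043]
contact_force: [6.3, 0.7, 5.9]
gripper_width: 0.0056
```

```bash
python3 - <<'E'
from h import *
st();P,R=Kpose([.405,-.287,.125],-4);print(P);plan(P,R,w=.2)
E
```

```text
t 6.375 p [ 0.3698 -0.1215  0.2596] j [-0.59 -1.01  2.39  0.12  1.28 -1.82] F [6.3 0.7 5.9] w 0.0056
[ 0.40486713 -0.28699071  0.15940585]
shift cm [ -3.02 -14.36  13.09] rot deg [ -7.66   0.05 -13.84] |d| 19.66 |r| 15.8
-0.6 -2.87 2.62 -1.53 0.01 -2.77 0.2;-1.21 -5.74 5.23 -3.06 0.02 -5.53 0.2;-1.81 -8.61 7.85 -4.59 0.03 -8.3 0.2;-2.42 -11.48 10.47 -6.13 0.04 -11.07 0.2;-3.02 -14.36 13.09 -7.66 0.05 -13.84 0.2
```

```bash
python3 - <<'E'
from h import *
print(env.sense()['joint_pos']);P,R=Kpose([.431,-.289,.125],-4);print(P);plan(P,R,w=.2)
E
```

```text
[-0.5851944  -1.01109923  2.3916551   0.11687884  1.27606994 -1.81700663]
[ 0.43086713 -0.28899071  0.15940585]
shift cm [ -5.23 -13.66  14.29] rot deg [ -7.66   0.05 -13.84] |d| 20.45 |r| 15.8
-1.05 -2.73 2.86 -1.53 0.01 -2.77 0.2;-2.09 -5.46 5.71 -3.06 0.02 -5.53 0.2;-3.14 -8.2 8.57 -4.59 0.03 -8.3 0.2;-4.18 -10.93 11.43 -6.13 0.04 -11.07 0.2;-5.23 -13.66 14.29 -7.66 0.05 -13.84 0.2
```

>>> move_arm(motion="-1.6 -2 3 -1.5 0 -2.8 0.2;-3 -5 5.7 -3 0 -5.5 0.2;-4 -8 8.6 -4.6 0 -8.3 0.2;-4.6 -11 11.4 -6.1 0 -11.1 0.2;-5.2 -13.7 14.3 -7.7 0 -13.8 0.2")

```text
clock: 7.0
ee_pos: [0.4304, -0.2901, 0.1582]
orientation: [0.246, 0.035, 0.969, -0.009]
contact_force: [0.3, 0.1, -0.7]
gripper_width: 0.006
```

```bash
python3 - <<'E'
from h import *
import pickle
st();print(env.sense()['joint_pos'].round(3))
d={n:cap(n,n+'7.png') for n in ['wrist','side','scene']};pickle.dump(d,open('c7.pkl','wb'))
crop(d['side'],330,240,110,90,7,'s7c.png');crop(d['wrist'],200,100,240,260,3,'w7c.png')
P,R=Kpose([.431,-.289,.125],-4);plan(P,R,w=.2)
E
```

```text
t 7.0 p [ 0.4304 -0.2901  0.1582] j [-0.92 -0.37  2.2   0.44  1.01 -2.6 ] F [ 0.3  0.1 -0.7] w 0.006
[-0.92  -0.368  2.203  0.438  1.008 -2.598]
shift cm [-0.28 -0.   -0.23] rot deg [ 0.13 -0.23 -0.42] |d| 0.36 |r| 0.5
-0.06 -0 -0.05 0.03 -0.05 -0.08 0.2;-0.11 -0 -0.09 0.05 -0.09 -0.17 0.2;-0.17 -0 -0.14 0.08 -0.14 -0.25 0.2;-0.22 -0 -0.18 0.11 -0.18 -0.34 0.2;-0.28 -0 -0.23 0.13 -0.23 -0.42 0.2
```

View pics/wrist7.png

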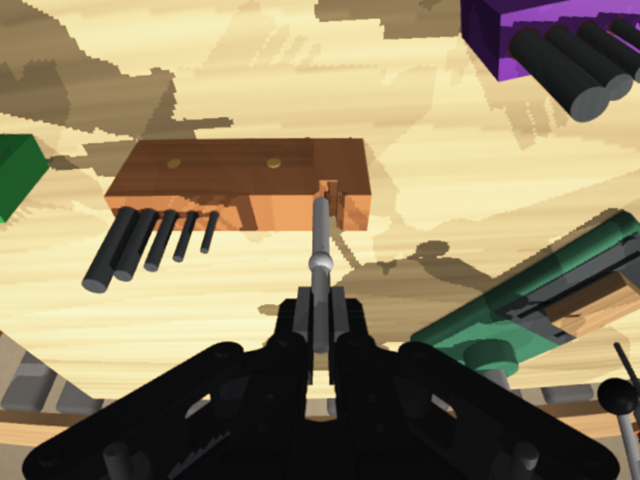

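View pics/s7c.png

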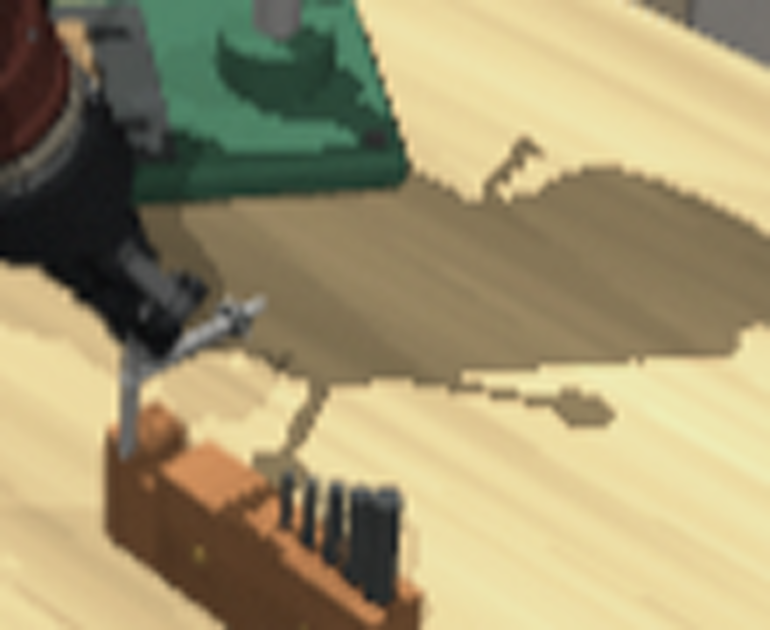

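View pics/w7c.png

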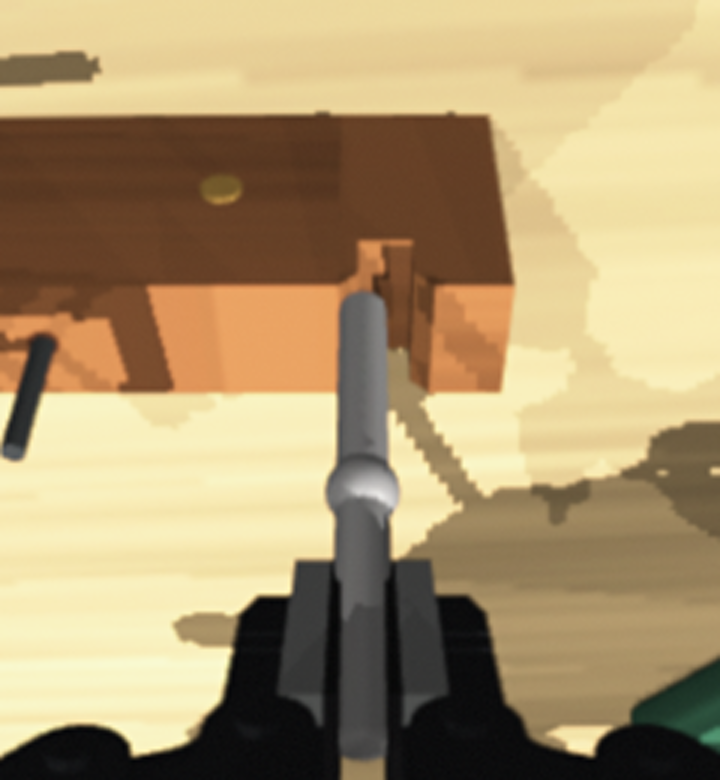

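```bash
python3 - <<'E'
from h import *
import pickle
d=pickle.load(open('c7.pkl','rb'));w=d['wrist'];f=lambda p:np.array(p)/3+[200,100]
a=onz(w,f([(357,240),(412,240)]),.048);b=onz(w,f([(340,283),(437,283)]),.062);c=onz(w,f([(514,284),(500,392),(150,286)]),.062)
print(a.round(4),b.round(4),c.round(4),sep='\n')
v=c[0]-c[2];print('heading y from near edge',np.degrees(np.arctan2(v[1],v[0])))
l=onz(w,[(105,195.5),(371.3,194.7)],.062);v=l[1]-l[0];print(l.round(4),np.linalg.norm(v),np.degrees(np.arctan2(v[1],v[0])))
s=d['side'];g=lambda p:np.array(p)/7+[330,240]
bot,e=tri([(s,g((127,456))),(w,f((362,293)))]);cr,e2=tri([(s,g((140,372))),(w,f((362,485)))])
print('bot',bot.round(4),np.round(e,1).tolist(),'cross',cr.round(4),np.round(e2,1).tolist())
st_=env.sense();R=toR(st_['orientation']);print('pred cross',(st_['ee_pos']+R.apply(CT)).round(4))
crop(d['scene'],150,170,160,120,5,'sc7.png')
E
```

```text
[[ 0.4435 -0.2922  0.048 ]
 [ 0.4443 -0.2811  0.048 ]]
[[ 0.4427 -0.2954  0.062 ]
 [ 0.4441 -0.2768  0.062 ]]
[[ 0.4454 -0.2619  0.062 ]
 [ 0.4752 -0.2641  0.062 ]
 [ 0.4407 -0.3322  0.062 ]]
heading y from near edge 86.22728352375154
[[ 0.4338 -0.4192  0.062 ]
 [ 0.4454 -0.2619  0.062 ]] 0.15766097619455152 85.7756759444708
bot [ 0.4344 -0.2907  0.0725] [[0.3, -0.5], [-0.3, -3.0]] cross [ 0.4396 -0.291   0.1149] [[0.0, -0.0], [-0.1, -0.2]]
pred cross [ 0.4295 -0.2887  0.1217]
```

View pics/sc7.png

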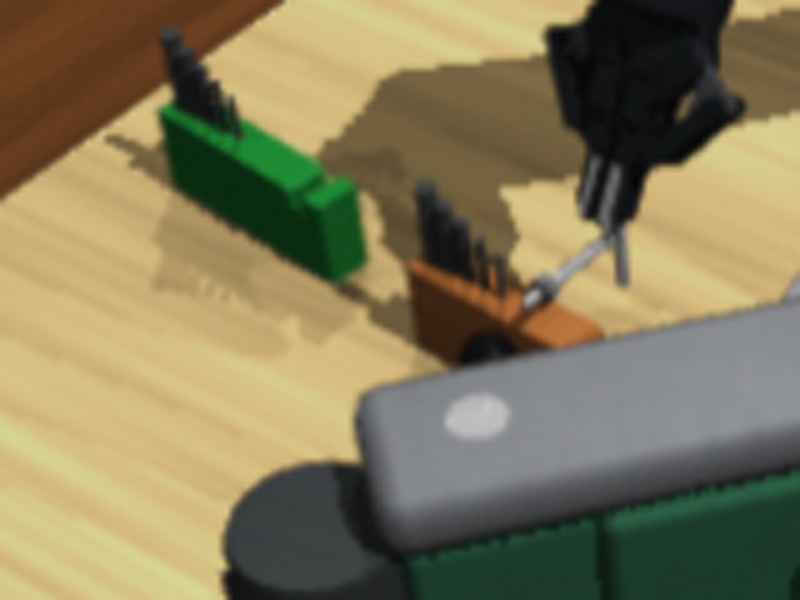

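```bash
python3 - <<'E'
from h import *
import pickle
d=pickle.load(open('c7.pkl','rb'));w=d['wrist'];s=d['side'];f=lambda p:(p-[200,100])*3;g=lambda p:(p-[330,240])*7;sc=lambda p:(p-[150,170])*5
st_=env.sense();R=toR(st_['orientation']);p=st_['ee_pos']
X=p+R.apply(CT);fw=R.apply([-.879,0,.477]);up=np.array([0,0,1.])
for n,Y in [('cross',X),('bot',X-.04*up),('tip',X+.077*fw),('head',X+.06*fw)]: print(n,Y.round(4),'w',f(proj(w,Y)).round(0),'s',g(proj(s,Y)).round(0),'sc',sc(proj(d['scene'],Y)).round(0))
t,e=tri([(s,g0) for g0 in [np.array([262,303])/7+[330,240]]]+[(d['scene'],np.array([530,301])/5+[150,170])]);print('tip obs',t.round(4),np.round(e,1).tolist())
t,e=tri([(s,g0) for g0 in [np.array([240,316])/7+[330,240]]]+[(d['scene'],np.array([543,290])/5+[150,170])]);print('head obs',t.round(4),np.round(e,1).tolist())
t,e=tri([(s,np.array([127,456])/7+[330,240]),(d['scene'],np.array([623,284])/5+[150,170])]);print('bot obs',t.round(4),np.round(e,1).tolist())
E
```

```text
cross [ 0.4295 -0.2887  0.1217] w [[373. 476.]] s [[120. 368.]] sc [[615. 234.]]
bot [ 0.4295 -0.2887  0.0817] w [[371. 296.]] s [[118. 440.]] sc [[620. 289.]]
tip [ 0.5063 -0.2944  0.1214] w [[369. 724.]] s [[251. 291.]] sc [[521. 307.]]
head [ 0.4894 -0.2932  0.1214] w [[369. 681.]] s [[223. 308.]] sc [[542. 290.]]
tip obs [ 0.5016 -0.2982  0.1198] [[-1.6, -0.0], [-1.8, 0.1]]
head obs [ 0.4896 -0.2976  0.1194] [[-1.3, -0.0], [-1.4, 0.1]]
bot obs [ 0.4248 -0.294   0.0791] [[-1.0, -0.1], [-1.1, 0.1]]
```

```bash
python3 - <<'E'
from h import *
P,R=Kpose([.4305,-.2847,.078],-4);plan(P,R,w=.2)
E
```

```text
shift cm [2.02 0.4  3.87] rot deg [ 0.13 -0.23 -0.42] |d| 4.39 |r| 0.5
0.4 0.08 0.77 0.03 -0.05 -0.08 0.2;0.81 0.16 1.55 0.05 -0.09 -0.17 0.2;1.21 0.24 2.32 0.08 -0.14 -0.25 0.2;1.62 0.32 3.1 0.11 -0.18 -0.34 0.2;2.02 0.4 3.87 0.13 -0.23 -0.42 0.2
```

>>> move_arm(motion="0.3 0.2 0.6 0 0 -0.1 0.2;0.8 0.4 1.5 0 0 -0.2 0.2;1.2 0.4 2.3 0 0 -0.3 0.2;1.6 0.4 3.1 0 0 -0.4 0.2;2 0.4 3.9 0 0 -0.4 0.2")

```text
clock: 7.78
ee_pos: [0.4319, -0.284, 0.1143]
orientation: [0.246, 0.032, 0.969, -0.009]
contact_force: [0.3, -0.2, -0.0]
gripper_width: 0.0054
```

```bash
python3 - <<'E'
from h import *
import pickle
st()
d={n:cap(n) for n in ['wrist','side','scene']};pickle.dump(d,open('c8.pkl','wb'))
crop(d['side'],330,260,90,80,8,'s8c.png');crop(d['wrist'],200,50,240,260,3,'w8c.png')
P,R=Kpose([.4305,-.2847,.078],-4);plan(P,R,w=.2)
E
```

```text
t 7.775 p [ 0.4319 -0.284   0.1143] j [-0.91 -0.31  2.24  0.46  0.92 -2.64] F [ 0.3 -0.2 -0. ] w 0.0054
shift cm [ 0.17 -0.1   0.08] rot deg [ 0.06 -0.04  0.17] |d| 0.21 |r| 0.2
0.03 -0.02 0.02 0.01 -0.01 0.03 0.2;0.07 -0.04 0.03 0.03 -0.02 0.07 0.2;0.1 -0.06 0.05 0.04 -0.02 0.1 0.2;0.14 -0.08 0.06 0.05 -0.03 0.14 0.2;0.17 -0.1 0.08 0.06 -0.04 0.17 0.2
```

View pics/w8c.png

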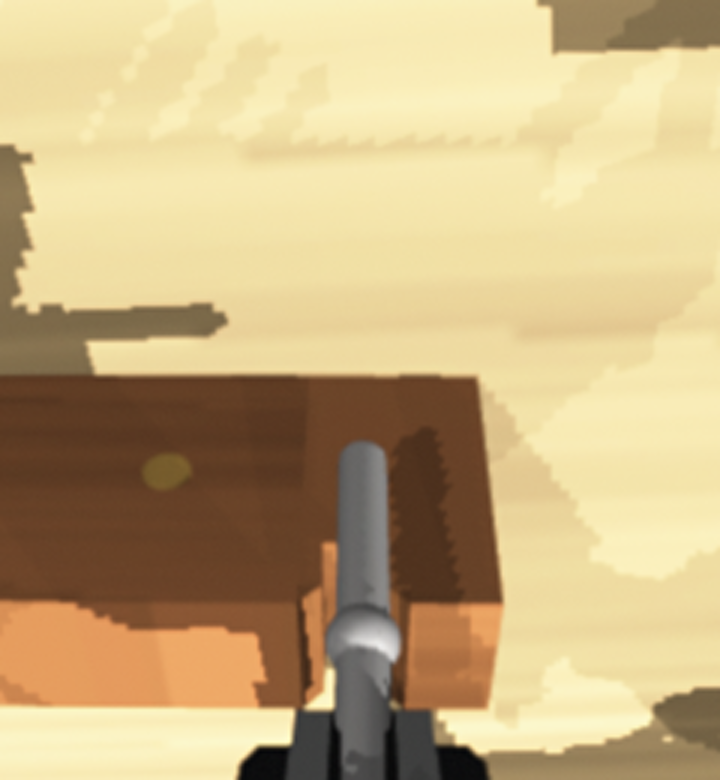

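View pics/s8c.png

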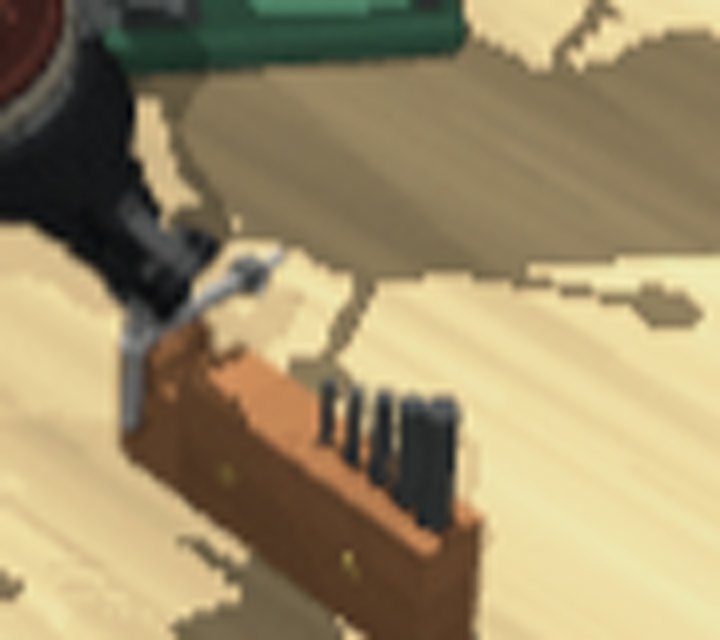

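>>> move_arm(motion="0 -0.13 0 0 0 0 0.2;0.2 -0.13 0.35 0 0 0 0.2;0.45 -0.13 0.8 0 0 0 0.2;0.7 -0.13 1.3 0 0 0 0.2;0.9 -0.13 1.65 0 0 0 0.2")

```text
clock: 8.55
ee_pos: [0.4316, -0.2853, 0.0953]
orientation: [0.246, 0.032, 0.969, -0.009]
contact_force: [0.6, -0.1, -0.7]
gripper_width: 0.0054
```

```bash
python3 - <<'E'
from h import *
import pickle
st()
d={n:cap(n) for n in ['wrist','side','scene']};pickle.dump(d,open('c9.pkl','wb'))
crop(d['side'],330,260,90,80,8,'s9c.png');crop(d['wrist'],240,150,160,150,5,'w9c.png')
st()
P,R=Kpose([.4305,-.2857,.052],-4);plan(P,R,w=.2)
E
```

```text
t 8.55 p [ 0.4316 -0.2853  0.0953] j [-0.91 -0.27  2.25  0.48  0.88 -2.67] F [ 0.6 -0.1 -0.7] w 0.0054
t 8.7 p [ 0.4316 -0.2853  0.0955] j [-0.91 -0.27  2.25  0.48  0.88 -2.67] F [-1.   0.3 -0.2] w 0.0057
shift cm [ 0.54 -0.05  0.75] rot deg [ 0.04 -0.01  0.19] |d| 0.92 |r| 0.2
0.11 -0.01 0.15 0.01 -0 0.04 0.2;0.22 -0.02 0.3 0.01 -0 0.07 0.2;0.32 -0.03 0.45 0.02 -0.01 0.11 0.2;0.43 -0.04 0.6 0.03 -0.01 0.15 0.2;0.54 -0.05 0.75 0.04 -0.01 0.19 0.2
```

View pics/w9c.png

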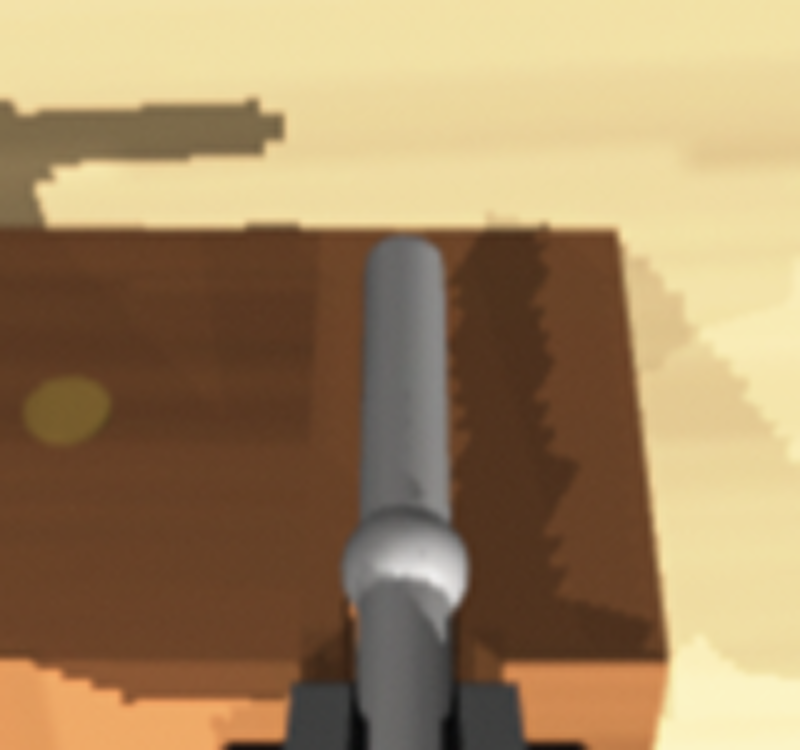

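View pics/s9c.png

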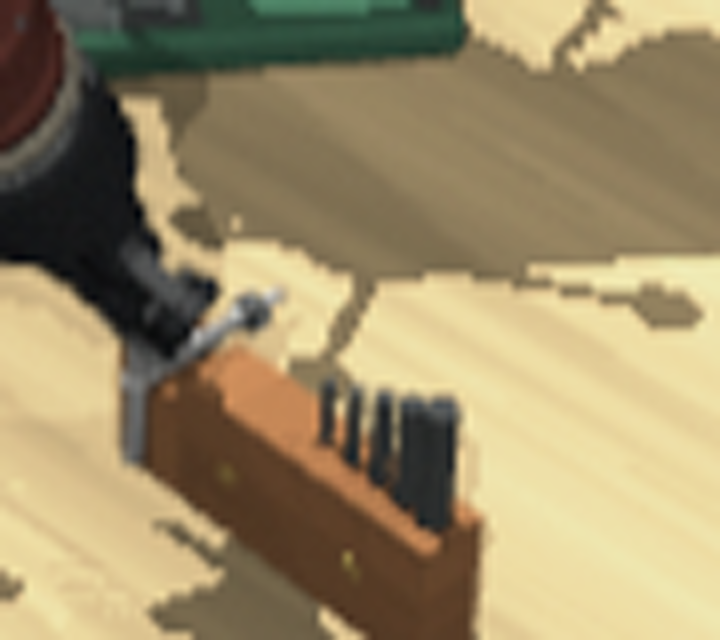

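>>> move_arm(motion="0.1 0 0.2 0 0 0 0.2;0.2 0 0.4 0 0 0 0.2;0.3 0 0.6 0 0 0 0.2;0.4 0 0.72 0 0 0 0.2;0.43 0 0.79 0 0 0 0.2")

```text
clock: 9.32
ee_pos: [0.4316, -0.2855, 0.0868]
orientation: [0.246, 0.032, 0.969, -0.009]
contact_force: [-0.3, 0.2, -0.2]
gripper_width: 0.0059
```

```bash
python3 - <<'E'
from h import *
st()
d={n:cap(n) for n in ['wrist','side']}
crop(d['side'],330,260,90,80,8,'s10c.png');crop(d['wrist'],240,150,160,150,5,'w10c.png')
st()
E
```

```text
t 9.325 p [ 0.4316 -0.2855  0.0868] j [-0.91 -0.26  2.25  0.49  0.86 -2.68] F [-0.3  0.2 -0.2] w 0.0059
t 9.425 p [ 0.4317 -0.2855  0.0869] j [-0.91 -0.26  2.25  0.49  0.86 -2.68] F [ 0.7 -0.6 -1.1] w 0.0057
```

View pics/w10c.png

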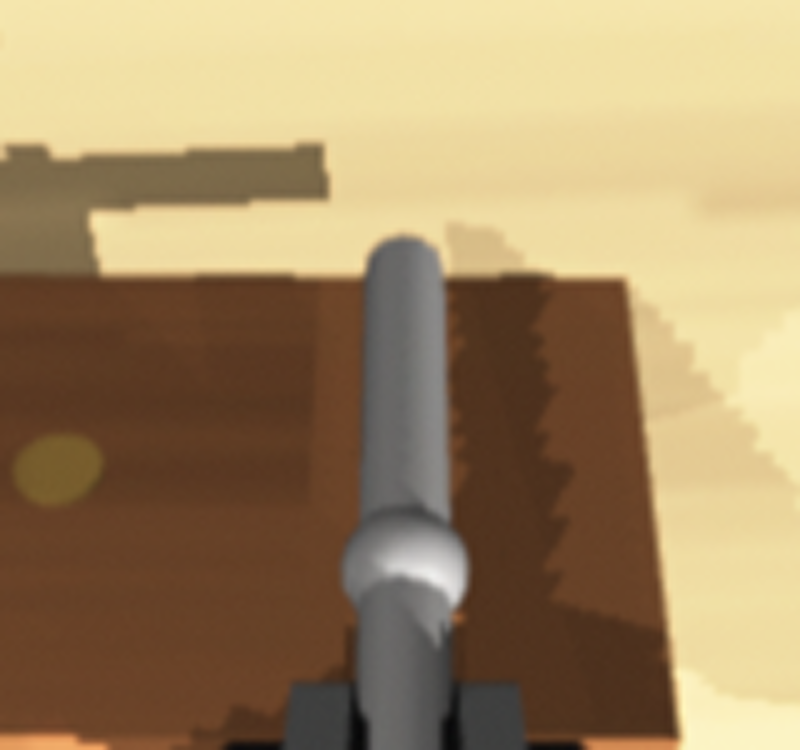

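View pics/s10c.png

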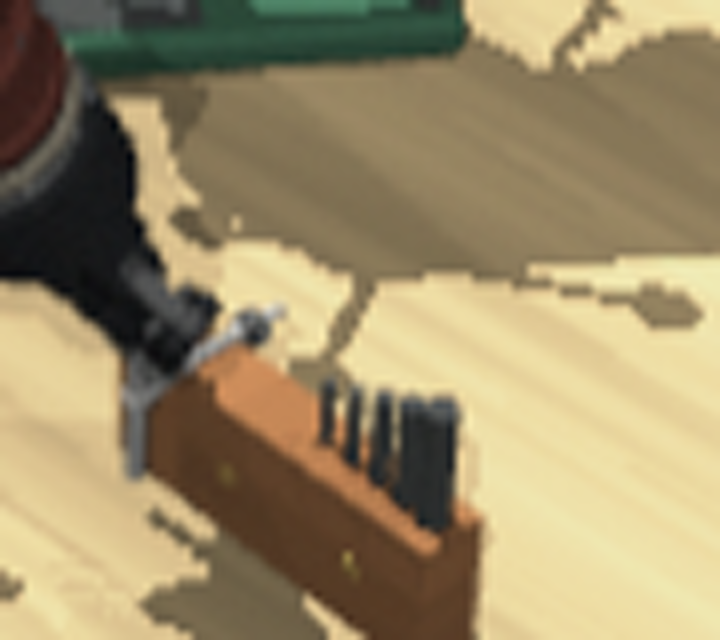

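>>> move_arm(motion="0.02 0 0.04 0 0 0 0.2;0.04 0 0.08 0 0 0 0.2;0.06 0 0.12 0 0 0 0.2;0.08 0 0.15 0 0 0 0.2;0.1 0 0.18 0 0 0 0.2")

```text
clock: 10.05
ee_pos: [0.4318, -0.2856, 0.0851]
orientation: [0.246, 0.032, 0.969, -0.009]
contact_force: [-1.1, -0.2, 0.6]
gripper_width: 0.0058
```

>>> move_arm(motion="0.02 0 0.04 0 0 0 0.2;0.04 0 0.07 0 0 0 0.2;0.06 0 0.11 0 0 0 0.2;0.08 0 0.15 0 0 0 0.2;0.1 0 0.18 0 0 0 0.2")

```text
clock: 10.68
ee_pos: [0.4325, -0.2863, 0.0846]
orientation: [0.247, 0.032, 0.968, -0.01]
contact_force: [-5.0, 2.9, 9.7]
gripper_width: 0.0058
```

```bash
python3 - <<'E'
from h import *
st()
d={n:cap(n) for n in ['wrist','side']}
crop(d['side'],330,260,90,80,8,'s11c.png');crop(d['wrist'],240,150,160,150,5,'w11c.png')
s=st();print(s['ft_torque'])
E
```

```text
t 10.675 p [ 0.4325 -0.2863  0.0846] j [-0.91 -0.25  2.25  0.49  0.86 -2.69] F [-5.   2.9  9.7] w 0.0058
t 10.775 p [ 0.4325 -0.2863  0.0846] j [-0.91 -0.25  2.25  0.49  0.86 -2.69] F [-4.8  3.3  9.2] w 0.0057
[0.36322522 0.0786843  0.21320954]
```

View pics/s11c.png

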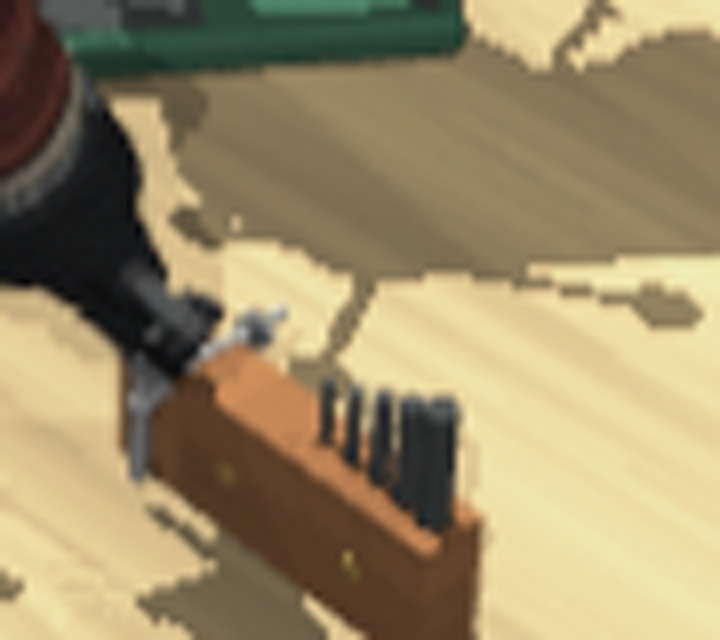

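>>> move_arm(motion="-0.06 0 -0.1 0 0 0 0.2;-0.06 0 -0.1 0 0 0 0.8;-0.06 0 -0.1 0 0 0 1.2;-0.06 0 -0.1 0 0 0 2;-0.06 0 -0.1 0 0 0 2.5")

```text
clock: 11.4
ee_pos: [0.4316, -0.2854, 0.0838]
orientation: [0.246, 0.032, 0.969, -0.009]
contact_force: [-0.3, 0.0, -0.0]
gripper_width: 0.0246
```

```bash
python3 - <<'E'
from h import *
st()
d={n:cap(n) for n in ['wrist','side']}
crop(d['side'],330,260,90,80,8,'s12c.png');crop(d['wrist'],220,150,200,180,4,'w12c.png')
s=st()
E
```

```text
t 11.4 p [ 0.4316 -0.2854  0.0838] j [-0.91 -0.25  2.25  0.49  0.86 -2.69] F [-0.3  0.  -0. ] w 0.0246
t 11.5 p [ 0.4316 -0.2855  0.0839] j [-0.91 -0.25  2.25  0.49  0.86 -2.69] F [ 0.5 -0.   0.6] w 0.025
```

View pics/w12c.png

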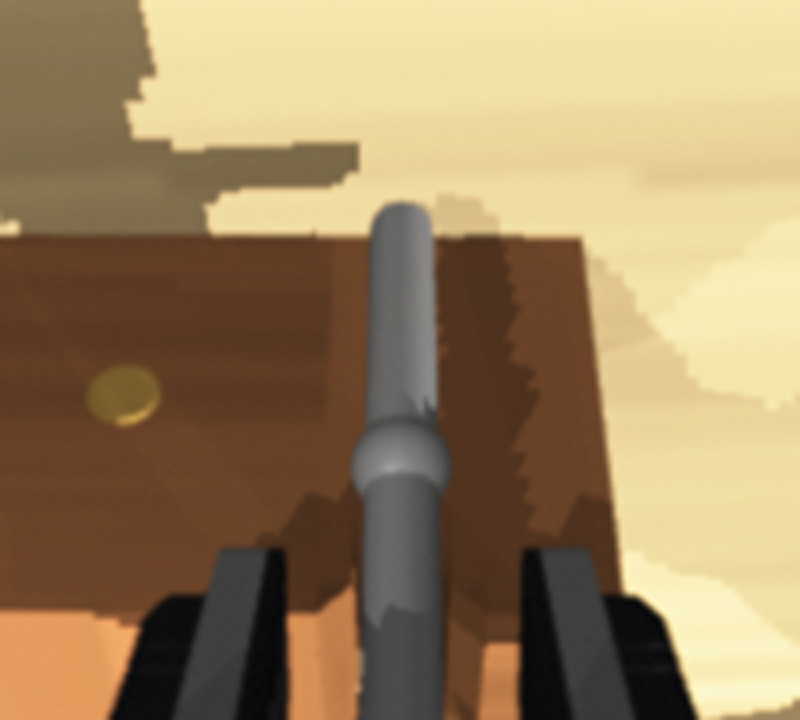

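View pics/s12c.png

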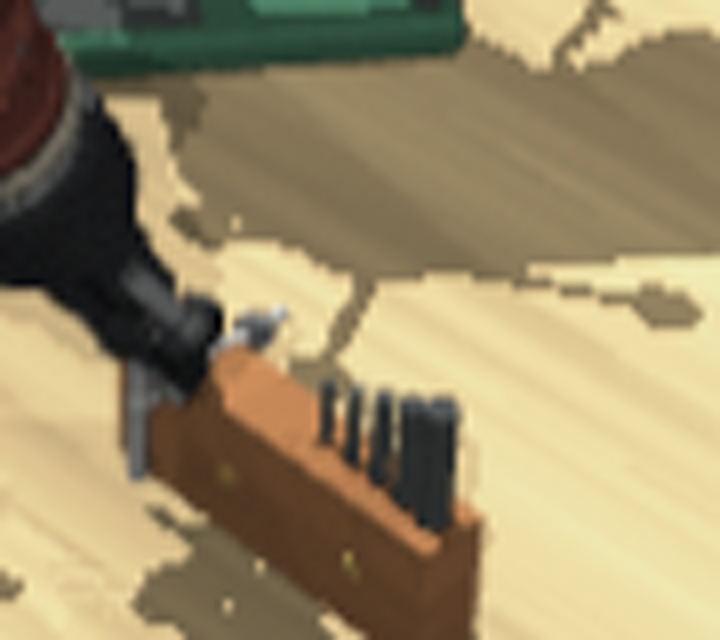

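>>> move_arm(motion="0 0 -1 0 0 0 2.5;0 0 -2.2 0 0 0 2.5;0 0 -3.5 0 0 0 2.5;-0.3 0 -5 0 0 0 2.5;-1 0 -6.5 0 0 0 2.5")

```text
clock: 12.12
ee_pos: [0.4092, -0.284, 0.1473]
orientation: [0.246, 0.032, 0.969, -0.009]
contact_force: [1.4, -0.2, -0.4]
gripper_width: 0.0252
```

```bash
python3 - <<'E'
from h import *
import pickle
st()
d={n:cap(n) for n in ['wrist','side','scene']};pickle.dump(d,open('c13.pkl','wb'))
crop(d['side'],330,260,90,80,8,'s13c.png');crop(d['wrist'],160,50,300,260,2.6,'w13c.png');crop(d['scene'],200,200,120,80,6,'sc13c.png')
s=st()
E
```

```text
t 12.125 p [ 0.4092 -0.284   0.1473] j [-0.95 -0.42  2.26  0.45  1.02 -2.64] F [ 1.4 -0.2 -0.4] w 0.0252
t 12.275 p [ 0.4101 -0.2848  0.148 ] j [-0.95 -0.41  2.25  0.45  1.01 -2.64] F [0.3 0.1 0.8] w 0.0249
```

View pics/w13c.png

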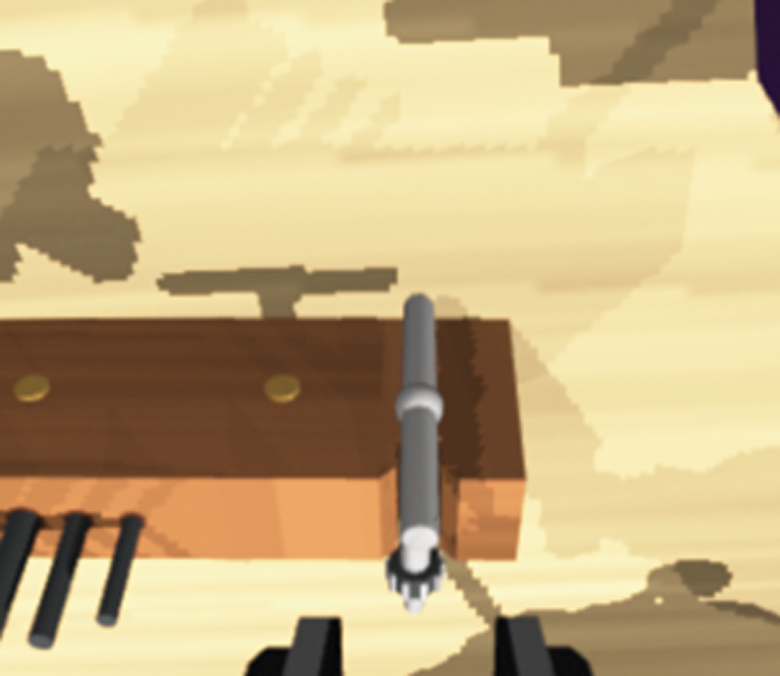

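View pics/s13c.png

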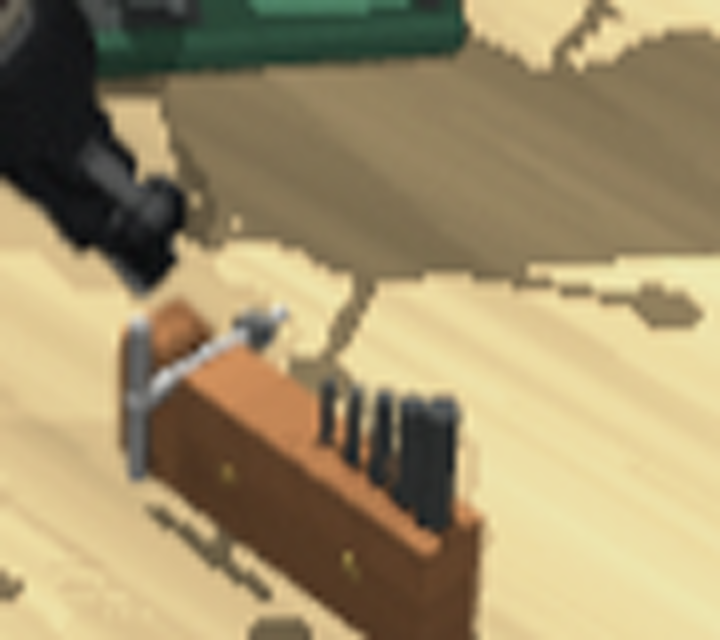

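The wrist and side crops show the key lying centred in the notch of the wooden rack, with the T-bar hanging clear in front and the toothed head beyond the far face. The fingers are free of it. Next is the lever.

```bash
python3 - <<'E'
from h import *
print(Dw([-51,-95,311]),Dw([-69,-95,195]))
plan([.45,-.14,.29],ydown(68,37),w=4.5)
E
```

```text
[ 0.53763505 -0.06338623  0.311     ] [ 0.52368605 -0.0520097   0.195     ]
shift cm [ -9.49  14.65 -11.07] rot deg [ 9.65 -8.24 15.42] |d| 20.67 |r| 20.0
-1.9 2.93 -2.21 1.93 -1.65 3.08 4.5;-3.8 5.86 -4.43 3.86 -3.3 6.17 4.5;-5.69 8.79 -6.64 5.79 -4.95 9.25 4.5;-7.59 11.72 -8.86 7.72 -6.6 12.33 4.5;-9.49 14.65 -11.07 9.65 -8.24 15.42 4.5
```

View pics/sc13c.png

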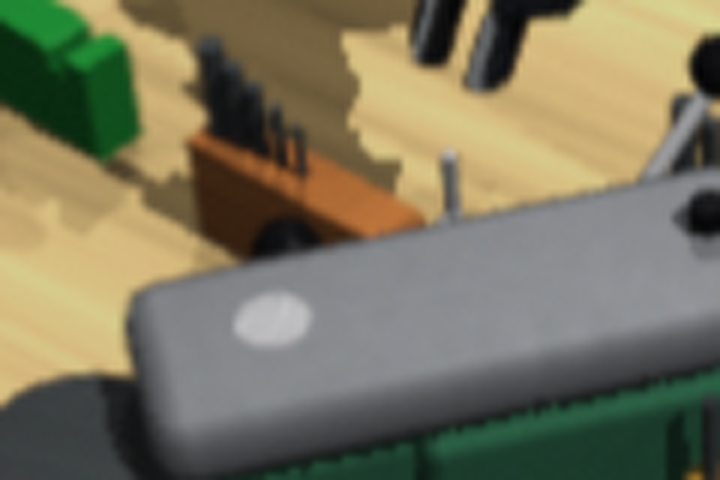

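>>> move_arm(motion="-2 2.6 -2.8 1.9 -1.6 3 2.5;-3.8 5.8 -4.8 3.8 -3.3 6.2 4.5;-5.7 8.8 -6.8 5.8 -5 9.2 4.5;-7.6 11.7 -8.9 7.7 -6.6 12.3 4.5;-9.5 14.6 -11 9.6 -8.2 15.4 4.5")

```text
clock: 12.9
ee_pos: [0.45, -0.1391, 0.2879]
orientation: [0.31, 0.182, 0.931, -0.059]
contact_force: [0.4, 0.7, -0.1]
gripper_width: 0.0448
```

```bash
python3 - <<'E'
from h import *
st();plan(Dw([-124,-95,384]),ydown(90+DT,45),w=5)
E
```

```text
t 12.9 p [ 0.45   -0.1391  0.2879] j [-0.5  -0.81  2.28  0.08  1.02 -1.7 ] F [ 0.4  0.7 -0.1] w 0.0448
shift cm [-4.37 12.49 -8.69] rot deg [11.34 -8.16 12.83] |d| 15.83 |r| 19.0
-0.87 2.5 -1.74 2.27 -1.63 2.57 5;-1.75 5 -3.47 4.54 -3.26 5.13 5;-2.62 7.49 -5.21 6.8 -4.89 7.7 5;-3.5 9.99 -6.95 9.07 -6.53 10.26 5;-4.37 12.49 -8.69 11.34 -8.16 12.83 5
```

```bash
python3 - <<'E'
from h import *
plan([.455,-.11,.385],ydown(62,25),w=4.5)
plan(Dw([-93,-95,382]),ydown(90+DT,30),w=4.5)
E
```

```text
shift cm [-5.31  2.92 -8.15] rot deg [ 3.19 11.79  4.99] |d| 10.15 |r| 13.2
-1.06 0.58 -1.63 0.64 2.36 1 4.5;-2.12 1.17 -3.26 1.28 4.72 2 4.5;-3.18 1.75 -4.89 1.91 7.07 2.99 4.5;-4.25 2.33 -6.52 2.55 9.43 3.99 4.5;-5.31 2.92 -8.15 3.19 11.79 4.99 4.5
shift cm [-6.62 11.58 -6.75] rot deg [ 9.57  6.73 14.19] |d| 14.95 |r| 18.4
-1.32 2.32 -1.35 1.91 1.35 2.84 4.5;-2.65 4.63 -2.7 3.83 2.69 5.68 4.5;-3.97 6.95 -4.05 5.74 4.04 8.52 4.5;-5.3 9.26 -5.4 7.65 5.39 11.36 4.5;-6.62 11.58 -6.75 9.57 6.73 14.19 4.5
```

>>> move_arm(motion="-2 1 -3 1 4 2 4.5;-4 2 -6 2 8 4 4.5;-5.3 2.9 -8.1 3.2 11.8 5 4.5;-6 7 -7.5 6 9 9 4.5;-6.6 11.6 -6.8 9.6 6.7 14.2 4.5")

```text
clock: 13.52
ee_pos: [0.5052, -0.037, 0.3824]
orientation: [0.245, 0.325, 0.909, -0.088]
contact_force: [0.4, -0.4, -0.8]
gripper_width: 0.0452
```

```bash
python3 - <<'E'
from h import *
import pickle
st()
d={n:cap(n) for n in ['wrist','side','scene']};pickle.dump(d,open('c14.pkl','wb'))
cv2.imwrite('pics/w14.png',d['wrist']['img'][:,:,::-1]);crop(d['side'],280,140,110,100,6,'s14c.png')
s=st()
X=Dw([-51,-95,311]);print({n:proj(d[n],X).round(1) for n in d})
plan(Dw([-93,-95,382]),ydown(90+DT,30),w=4.5)
E
```

```text
t 13.525 p [ 0.5052 -0.037   0.3824] j [-0.07 -0.53  1.95 -0.31  1.3  -0.94] F [ 0.4 -0.4 -0.8] w 0.0452
t 13.675 p [ 0.5051 -0.0343  0.3799] j [-0.07 -0.53  1.95 -0.3   1.3  -0.95] F [-0.  -0.2  0.1] w 0.0447
{'wrist': array([[320.7, 255.7]]), 'side': array([[318.5, 196.3]]), 'scene': array([[319.7, 211. ]])}
shift cm [-0.24 -0.2  -0.1 ] rot deg [ 0.1  -0.2   0.56] |d| 0.32 |r| 0.6
-0.05 -0.04 -0.02 0.02 -0.04 0.11 4.5;-0.09 -0.08 -0.04 0.04 -0.08 0.23 4.5;-0.14 -0.12 -0.06 0.06 -0.12 0.34 4.5;-0.19 -0.16 -0.08 0.08 -0.16 0.45 4.5;-0.24 -0.2 -0.1 0.1 -0.2 0.56 4.5
```

View pics/w14.png

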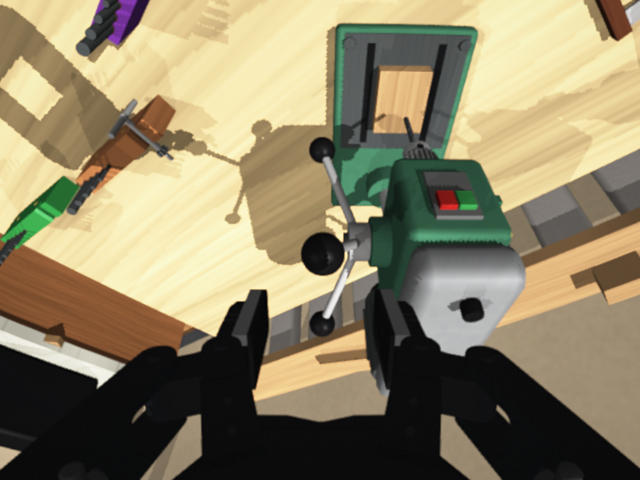

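View pics/s14c.png

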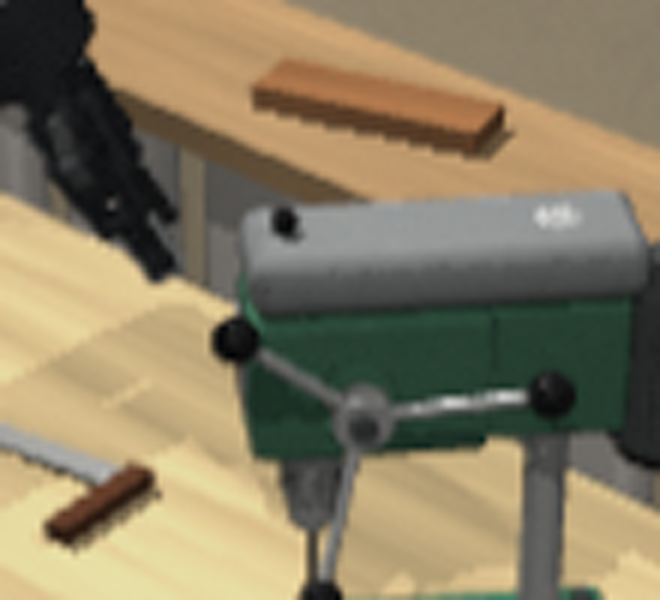

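```bash
python3 - <<'E'
from h import *
R=ydown(90+DT,30);z=R.as_matrix()[:,2]
plan(Dw([-51,-95.3,311])-z*.003,R,w=4.5)
E
```

```text
shift cm [-0.35 -0.24  7.85] rot deg [ 0.1  -0.2   0.56] |d| 7.86 |r| 0.6
-0.07 -0.05 1.57 0.02 -0.04 0.11 4.5;-0.14 -0.1 3.14 0.04 -0.08 0.23 4.5;-0.21 -0.14 4.71 0.06 -0.12 0.34 4.5;-0.28 -0.19 6.28 0.08 -0.16 0.45 4.5;-0.35 -0.24 7.85 0.1 -0.2 0.56 4.5
```

>>> move_arm(motion="-0.3 -0.2 1.6 0 0 0.5 4.5;-0.3 -0.2 3.2 0 0 0.5 4.5;-0.3 -0.2 4.8 0 0 0.5 4.5;-0.3 -0.2 6.4 0 0 0.5 4.5;-0.3 -0.2 7.8 0 0 0.5 4.5")

```text
clock: 14.3
ee_pos: [0.5357, -0.0661, 0.3146]
orientation: [0.244, 0.327, 0.909, -0.086]
contact_force: [-0.9, 0.1, -0.1]
gripper_width: 0.0448
```

```bash
python3 - <<'E'
from h import *
st()
d={n:cap(n) for n in ['wrist','side']}
crop(d['wrist'],180,200,280,220,2.8,'w15.png');crop(d['side'],280,140,110,100,6,'s15c.png')
s=st()
R=ydown(90+DT,30);z=R.as_matrix()[:,2]
plan(Dw([-51,-95.3,311])-z*.003,R,w=4.5)
E
```

```text
t 14.3 p [ 0.5357 -0.0661  0.3146] j [-0.14 -0.44  1.99 -0.29  1.15 -0.95] F [-0.9  0.1 -0.1] w 0.0448
t 14.4 p [ 0.5352 -0.0658  0.3133] j [-0.14 -0.44  2.   -0.29  1.15 -0.95] F [-0.1  0.9 -0.3] w 0.045
shift cm [ 0.08  0.32 -0.08] rot deg [-0.11 -0.19 -0.33] |d| 0.34 |r| 0.4
0.02 0.06 -0.02 -0.02 -0.04 -0.07 4.5;0.03 0.13 -0.03 -0.04 -0.07 -0.13 4.5;0.05 0.19 -0.05 -0.06 -0.11 -0.2 4.5;0.07 0.25 -0.07 -0.09 -0.15 -0.27 4.5;0.08 0.32 -0.08 -0.11 -0.19 -0.33 4.5
```

View pics/w15.png

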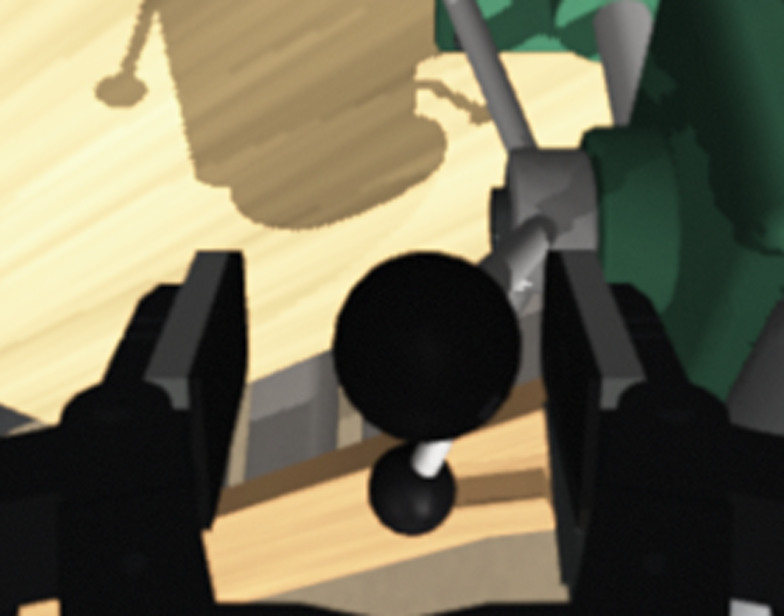

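View pics/s15c.png

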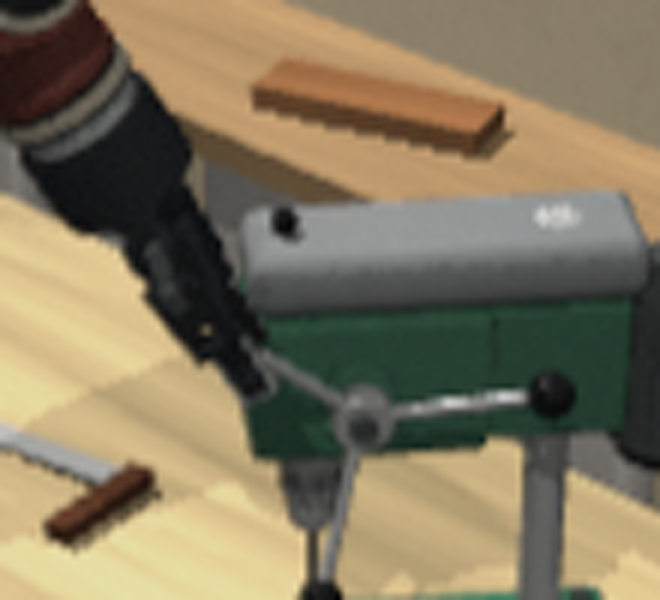

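>>> move_arm(motion="0.1 0.2 0 0 0 0 4.5;0.1 0.38 0 0 0 0 4.5;0.1 0.38 0 0 0 0 3.5;0.1 0.38 0 0 0 0 3.1;0.1 0.38 0 0 0 0 3.1", grip_force=70)

```text
clock: 15.02
ee_pos: [0.5373, -0.0617, 0.3156]
orientation: [0.244, 0.327, 0.909, -0.086]
contact_force: [0.8, -0.1, 0.3]
gripper_width: 0.0311
```

```bash
python3 - <<'E'
from h import *
st()
d={n:cap(n) for n in ['wrist']}
crop(d['wrist'],180,200,280,220,2.8,'w16.png')
E
```

```text
t 15.025 p [ 0.5373 -0.0617  0.3156] j [-0.13 -0.44  1.99 -0.29  1.15 -0.94] F [ 0.8 -0.1  0.3] w 0.0311
```

View pics/w16.png

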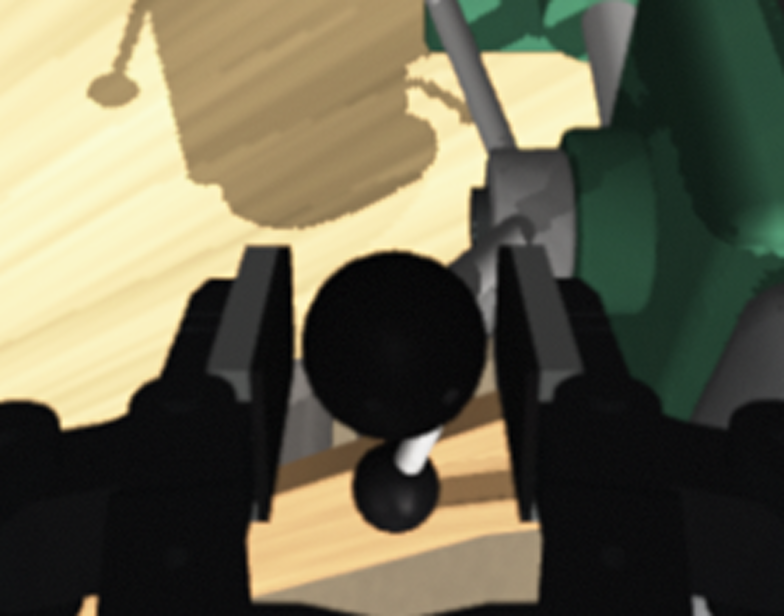

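>>> move_arm(motion="0 0 0 0 0 0 2.4;0 0 0 0 0 0 2;0 0 0 0 0 0 2;0 0 0 0 0 0 2;0 0 0 0 0 0 2", grip_force=70)

```text
clock: 15.7
ee_pos: [0.5372, -0.0617, 0.3158]
orientation: [0.244, 0.327, 0.909, -0.086]
contact_force: [-5.4, 2.7, 3.4]
gripper_width: 0.0228
```

```bash
python3 - <<'E'
from h import *
s=st();R=toR(s['orientation']);p=s['ee_pos']
# path: ball on circle about hub, constant orientation
ex=np.r_[Dw([1000,0,0])[:2]-Dw([0,0,0])[:2],0]
for k,a in enumerate(np.arange(0,1.36,.05)):
    ang=np.radians(45)-a; d0=np.array([-.1*np.cos(np.pi/4),.1*np.sin(np.pi/4)]);d1=np.array([-.1*np.cos(ang),.1*np.sin(ang)])
    dd=d1-d0; v=ex*dd[0]+np.array([0,0,dd[1]]); print(round(a,2),(R.inv().apply(v)*100).round(2),(p+v).round(4))
E
```

```text
t 15.7 p [ 0.5372 -0.0617  0.3158] j [-0.13 -0.44  1.99 -0.29  1.15 -0.94] F [-5.4  2.7  3.4] w 0.0228
0.0 [0. 0. 0.] [ 0.5372 -0.0617  0.3158]
0.05 [ 0.48 -0.    0.14] [ 0.5345 -0.0596  0.3122]
0.1 [ 0.95 -0.01  0.31] [ 0.532  -0.0575  0.3084]
0.15 [ 1.41 -0.01  0.5 ] [ 0.5296 -0.0556  0.3044]
0.2 [ 1.87 -0.01  0.71] [ 0.5274 -0.0538  0.3003]
0.25 [ 2.31 -0.01  0.94] [ 0.5253 -0.0521  0.2961]
0.3 [ 2.74 -0.02  1.2 ] [ 0.5234 -0.0505  0.2917]
0.35 [ 3.16 -0.02  1.47] [ 0.5217 -0.0491  0.2873]
0.4 [ 3.56 -0.02  1.77] [ 0.5202 -0.0479  0.2827]
0.45 [ 3.94 -0.02  2.09] [ 0.5188 -0.0467  0.278 ]
0.5 [ 4.31 -0.03  2.42] [ 0.5176 -0.0458  0.2732]
0.55 [ 4.67 -0.03  2.78] [ 0.5166 -0.045   0.2684]
0.6 [ 5.   -0.03  3.15] [ 0.5158 -0.0443  0.2635]
0.65 [ 5.32 -0.03  3.54] [ 0.5152 -0.0438  0.2586]
0.7 [ 5.61 -0.03  3.94] [ 0.5148 -0.0435  0.2536]
0.75 [ 5.89 -0.04  4.36] [ 0.5145 -0.0433  0.2486]
0.8 [ 6.14 -0.04  4.79] [ 0.5145 -0.0432  0.2436]
0.85 [ 6.38 -0.04  5.23] [ 0.5147 -0.0434  0.2386]
0.9 [ 6.59 -0.04  5.68] [ 0.515  -0.0436  0.2336]
0.95 [ 6.77 -0.04  6.15] [ 0.5155 -0.0441  0.2287]
1.0 [ 6.94 -0.04  6.62] [ 0.5163 -0.0447  0.2238]
1.05 [ 7.08 -0.04  7.1 ] [ 0.5172 -0.0454  0.2189]
1.1 [ 7.19 -0.04  7.58] [ 0.5183 -0.0463  0.2141]
1.15 [ 7.29 -0.04  8.08] [ 0.5196 -0.0474  0.2094]
1.2 [ 7.35 -0.05  8.57] [ 0.5211 -0.0486  0.2048]
1.25 [ 7.39 -0.05  9.07] [ 0.5227 -0.0499  0.2003]
1.3 [ 7.41 -0.05  9.57] [ 0.5245 -0.0514  0.1959]
1.35 [ 7.4  -0.05 10.07] [ 0.5265 -0.053   0.1916]
```

>>> move_arm(motion="0.5 0 0.15 0 0 0 2;0.95 0 0.3 0 0 0 2;1.4 0 0.5 0 0 0 2;1.9 0 0.7 0 0 0 2;2.3 0 0.95 0 0 0 2", grip_force=80)

```text
clock: 16.32
ee_pos: [0.5266, -0.0529, 0.2997]
orientation: [0.247, 0.327, 0.908, -0.086]
contact_force: [-11.6, -0.2, 13.6]
gripper_width: 0.0224
```

```bash
python3 - <<'E'
from h import *
s=st()
d={n:cap(n) for n in ['wrist','side']}
crop(d['wrist'],180,200,280,220,2.8,'w17.png');crop(d['side'],280,140,110,100,6,'s17c.png')
E
```

```text
t 16.325 p [ 0.5266 -0.0529  0.2997] j [-0.11 -0.46  2.04 -0.31  1.13 -0.91] F [-11.6  -0.2  13.6] w 0.0224
```

View pics/w17.png

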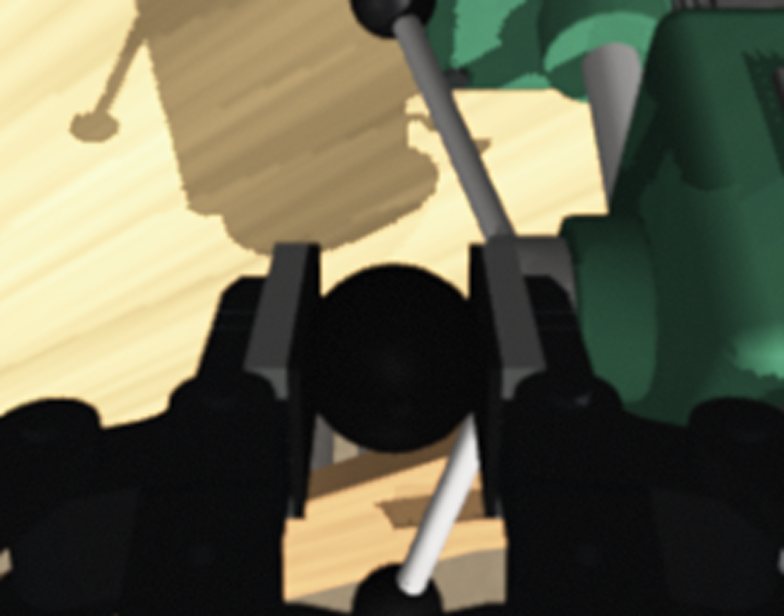

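View pics/s17c.png

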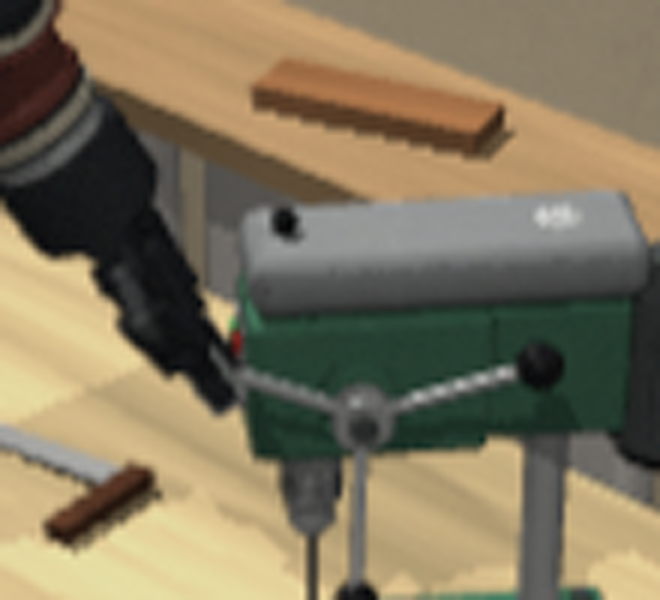

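>>> move_arm(motion="0.9 0 0.4 0 0 0 2;1.7 0 1.05 0 0 0 2;2.45 0 1.75 0 0 0 2;3.1 0 2.5 0 0 0 2;3.7 0 3.35 0 0 0 2")

```text
clock: 17.05
ee_pos: [0.5115, -0.0407, 0.2477]
orientation: [0.24, 0.327, 0.91, -0.086]
contact_force: [-21.4, 14.2, 10.6]
gripper_width: 0.0219
```

```bash
python3 - <<'E'
from h import *
s=st()
d={n:cap(n) for n in ['wrist','side']}
crop(d['wrist'],180,200,280,220,2.8,'w18.png');crop(d['side'],280,140,110,100,6,'s18c.png')
R=toR(s['orientation']);a=np.radians(DT);F=env.sense()['contact_force'];print('drill x,z',F[0]*np.cos(a)+F[1]*np.sin(a),-F[0]*np.sin(a)+F[1]*np.cos(a),F[2])
E
```

```text
t 17.05 p [ 0.5115 -0.0407  0.2477] j [-0.08 -0.46  2.12 -0.33  1.07 -0.87] F [-21.4  14.2  10.6] w 0.0219
drill x,z -20.922353529668076 -2.0154986578408405 9.379721429844269
```

View pics/s18c.png

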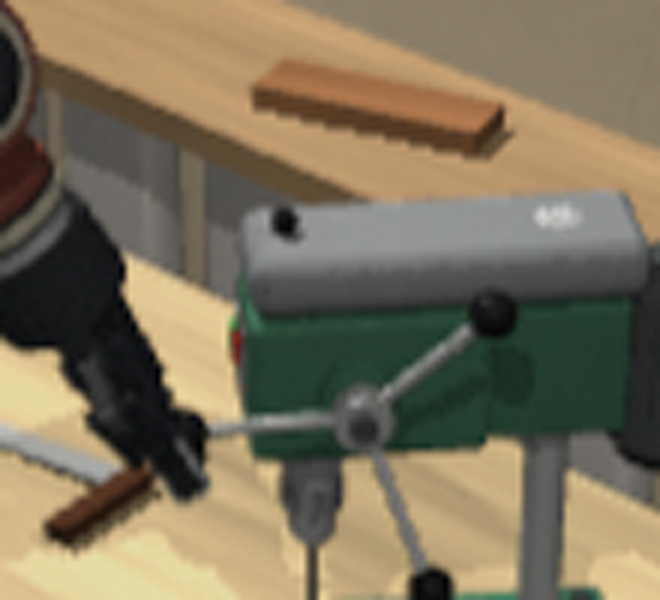

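View pics/w18.png

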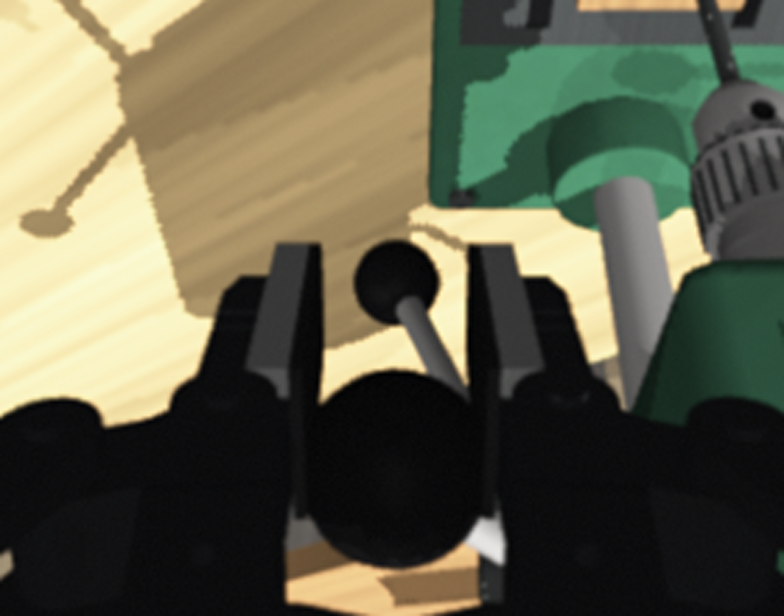

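```bash
python3 - <<'E'
from h import *
d={n:cap(n) for n in ['wrist','side','scene']}
s=st();R=toR(s['orientation']);p=s['ee_pos']
a=np.radians(DT);M=np.array([[np.cos(a),np.sin(a)],[-np.sin(a),np.cos(a)]])
def dr(X): return np.r_[M@(X[:2]-DO),X[2]]*1000
print('TCP drill',dr(p).round(1))
# other balls from side, plane drill y=-95
n=np.array([-np.sin(a),np.cos(a),0]);
for nm,uv in [('back ball',(493,314)),('low ball',(431,590)),('held',(188,433)),('hub',(362,415))]:
    o,r=ray(d['side'],np.array(uv)/6+[280,140]);X0=Dw([0,-95,0]);t=n@(X0-o)/(n@r[0]);X=o+t*r[0];q=dr(X);print(nm,q.round(1),'angle',np.degrees(np.arctan2(q[2]-240,-(q[0]-20))).round(1),'tool mm',(R.inv().apply(X-p)*1000).round(1))
# where would the wrist cam see ball for lever angles
for th in [30,25,20,15,10,5,0,-5]:
    X=Dw([20-100*np.cos(np.radians(th)),-95,240+100*np.sin(np.radians(th))]);u=proj(d['wrist'],X)[0];print(th,((u-[180,200])*2.8).round(0),(R.inv().apply(X-p)*1000).round(1))
crop(d['scene'],260,170,120,100,6,'sc18.png')
E
```

```text
t 17.3 p [ 0.5116 -0.0408  0.2468] j [-0.08 -0.46  2.12 -0.33  1.07 -0.87] F [-18.4  12.8   9.1] w 0.0216
TCP drill [-85.5 -94.  246.8]
back ball [ 85.7 -95.  315.8] angle 130.9 tool mm [-182.9   -0.    24.4]
low ball [ 57.3 -95.  143.7] angle -111.2 tool mm [-73.3  -0.3 160.1]
held [-74.5 -95.  254.7] angle 8.8 tool mm [-13.5  -1.   -1.4]
hub [ 17.8 -95.  259.2] angle 83.4 tool mm [-95.9  -0.4  40.1]
30 [386. 775.] [-37.7  -0.9 -28.3]
25 [386. 700.] [-30.4  -0.9 -23.5]
20 [386. 625.] [-23.5  -0.9 -18.2]
15 [386. 551.] [-17.1  -1.  -12.2]
10 [386. 482.] [-11.3  -1.   -5.8]
5 [386. 417.] [-6.  -1.   1.2]
0 [386. 358.] [-1.4 -1.   8.6]
-5 [387. 306.] [ 2.6 -1.  16.4]
```

View pics/sc18.png

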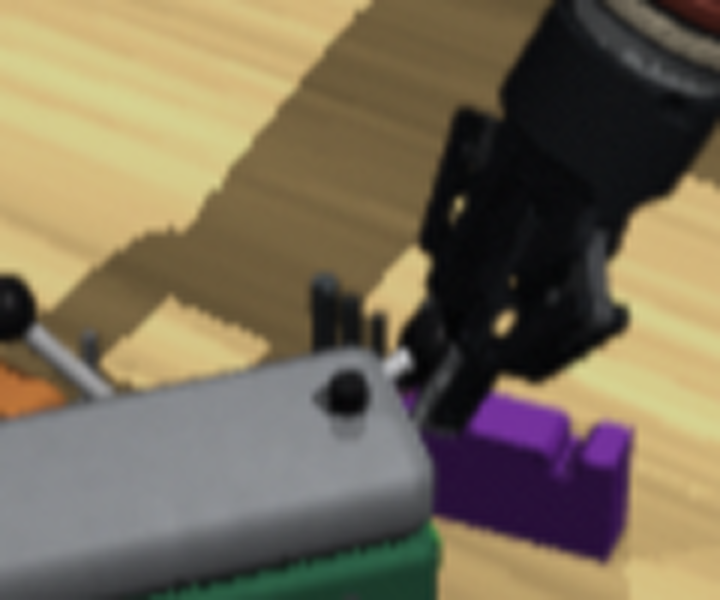

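The ball has slid to the edge of the pads, and the lever sits about 9° above level. The likely cause is that my 2 cm opening command left too little squeeze. I'll ride the lever gently back up, re-seat the ball and grip it with the opening commanded to 0.

>>> move_arm(motion="-1 0 -1.15 0 0 0 2;-2.05 0 -2.2 0 0 0 2;-3.25 0 -3.1 0 0 0 2;-4.6 0 -3.8 0 0 0 2;-6 0 -4.3 0 0 0 2", grip_force=20)

```text
clock: 17.92
ee_pos: [0.5289, -0.055, 0.3001]
orientation: [0.224, 0.329, 0.914, -0.081]
contact_force: [-32.8, 38.2, -25.5]
gripper_width: 0.02
```

```bash
python3 - <<'E'
from h import *
s=st()
d={n:cap(n) for n in ['wrist','side']}
crop(d['wrist'],180,200,280,220,2.8,'w19.png');crop(d['side'],280,140,110,100,6,'s19c.png')
s=st();R=toR(s['orientation']);print((R.inv().apply(Dw([-51,-95,311])-s['ee_pos'])*1000).round(1))
print(((proj(d['wrist'],Dw([-51,-95,311]))-[180,200])*2.8).round(0))
E
```

```text
t 17.925 p [ 0.5289 -0.055   0.3001] j [-0.12 -0.43  2.   -0.27  1.17 -0.95] F [-32.8  38.2 -25.5] w 0.02
t 18.025 p [ 0.5283 -0.0548  0.2996] j [-0.12 -0.43  2.   -0.28  1.17 -0.95] F [-34.9  32.  -10.2] w 0.02
[-16.5  -0.7  -4.3]
[[387. 493.]]
```

View pics/w19.png

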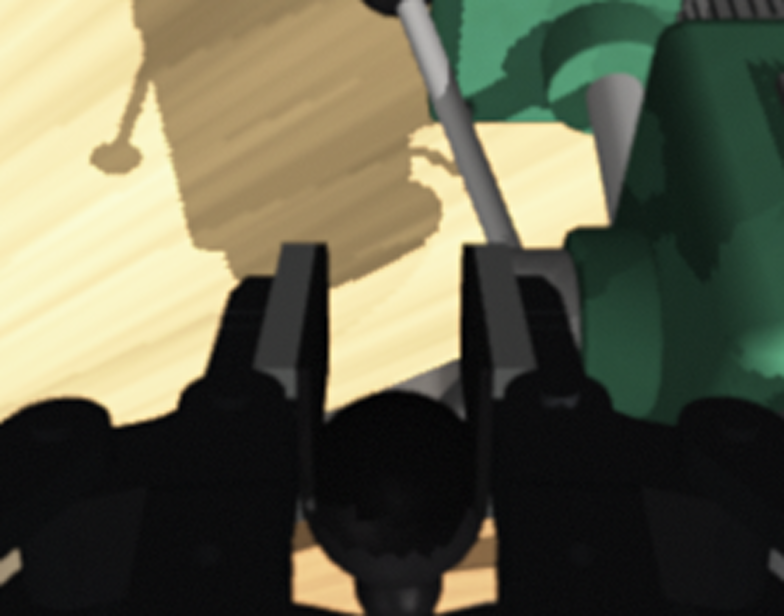

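View pics/s19c.png

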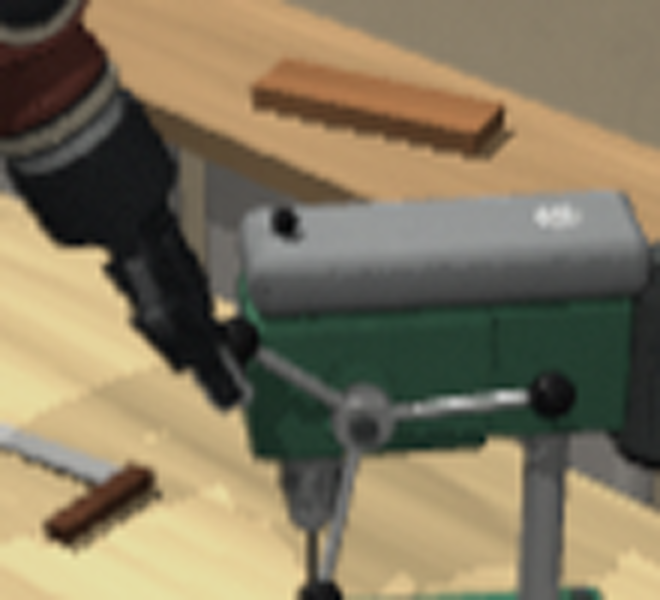

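>>> move_arm(motion="-6 0 -4.3 0 0 0 3;-6 0 -4.3 0 0 0 4;-6 0 -4.3 0 0 0 4.5;-6 0 -4.3 0 0 0 4.5;-6 0 -4.3 0 0 0 4.5")

```text
clock: 18.65
ee_pos: [0.5605, -0.0813, 0.3821]
orientation: [0.244, 0.327, 0.909, -0.086]
contact_force: [0.1, 0.4, 0.2]
gripper_width: 0.0449
```

```bash
python3 - <<'E'
from h import *
R=ydown(90+DT,30);z=R.as_matrix()[:,2]
c=cap('side');crop(c,280,140,110,100,6,'s20c.png')
st();plan(Dw([-51,-95,311])-z*.06,R,w=4.5);plan(Dw([-51,-95,311])-z*.005,R,w=4.5)
E
```

```text
t 18.7 p [ 0.5605 -0.0813  0.382 ] j [-0.16 -0.39  1.85 -0.27  1.23 -1.01] F [-0.6 -0.3 -0.4] w 0.045
shift cm [ 6.06 -0.09 -1.3 ] rot deg [-0.   -0.04 -0.33] |d| 6.2 |r| 0.3
1.21 -0.02 -0.26 -0 -0.01 -0.07 4.5;2.42 -0.04 -0.52 -0 -0.02 -0.13 4.5;3.64 -0.06 -0.78 -0 -0.02 -0.2 4.5;4.85 -0.07 -1.04 -0 -0.03 -0.26 4.5;6.06 -0.09 -1.3 -0 -0.04 -0.33 4.5
shift cm [ 6.06 -0.09  4.2 ] rot deg [-0.   -0.04 -0.33] |d| 7.37 |r| 0.3
1.21 -0.02 0.84 -0 -0.01 -0.07 4.5;2.42 -0.04 1.68 -0 -0.02 -0.13 4.5;3.63 -0.06 2.52 -0 -0.02 -0.2 4.5;4.85 -0.07 3.36 -0 -0.03 -0.26 4.5;6.06 -0.09 4.2 -0 -0.04 -0.33 4.5
```

View pics/s20c.png

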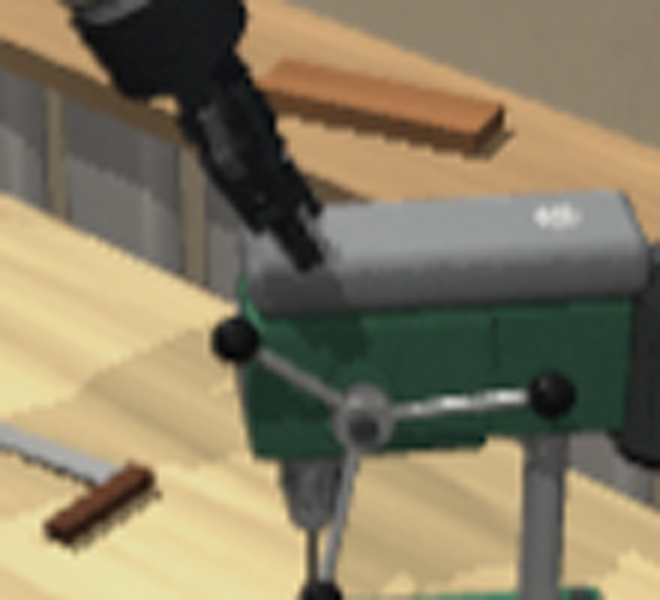

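The lever is at rest with its ball free. I commanded more retreat than I meant to, but nothing was touched. I'll go back over the ball in two stages.

>>> move_arm(motion="1.5 0 -1.3 0 0 0 4.5;3 0 -1.3 0 0 0 4.5;4.5 0 -1.3 0 0 0 4.5;6 -0.1 -1.3 0 0 -0.3 4.5;6 -0.1 -1.3 0 0 -0.3 4.5")

```text
clock: 19.32
ee_pos: [0.5142, -0.0442, 0.3626]
orientation: [0.243, 0.324, 0.91, -0.087]
contact_force: [-0.3, -0.6, -0.0]
gripper_width: 0.0451
```

>>> move_arm(motion="0 0 1.4 0 0 0 4.5;0 0 2.8 0 0 0 4.5;0 0 4.2 0 0 0 4.5;0 0 5.4 0 0 0 4.5;0 0 5.5 0 0 0 4.5")

```text
clock: 19.95
ee_pos: [0.5361, -0.0626, 0.3144]
orientation: [0.243, 0.325, 0.91, -0.087]
contact_force: [1.3, 0.2, -0.0]
gripper_width: 0.0454
```

```bash
python3 - <<'E'
from h import *
st();d=cap('wrist');crop(d,180,200,280,220,2.8,'w21.png');s=st()
R=toR(s['orientation']);print('ball in tool mm',(R.inv().apply(Dw([-51,-95,311])-s['ee_pos'])*1000).round(1))
print(((proj(d,Dw([-51,-95,311]))-[180,200])*2.8).round(0))
E
```

```text
t 19.95 p [ 0.5361 -0.0626  0.3144] j [-0.13 -0.44  1.99 -0.29  1.15 -0.95] F [ 1.3  0.2 -0. ] w 0.0454
t 20.0 p [ 0.5363 -0.0625  0.3154] j [-0.13 -0.44  1.99 -0.29  1.15 -0.95] F [-0.1 -0.2 -0.7] w 0.0449
ball in tool mm [0.8 0.2 4.6]
[[396. 361.]]
```

View pics/w21.png

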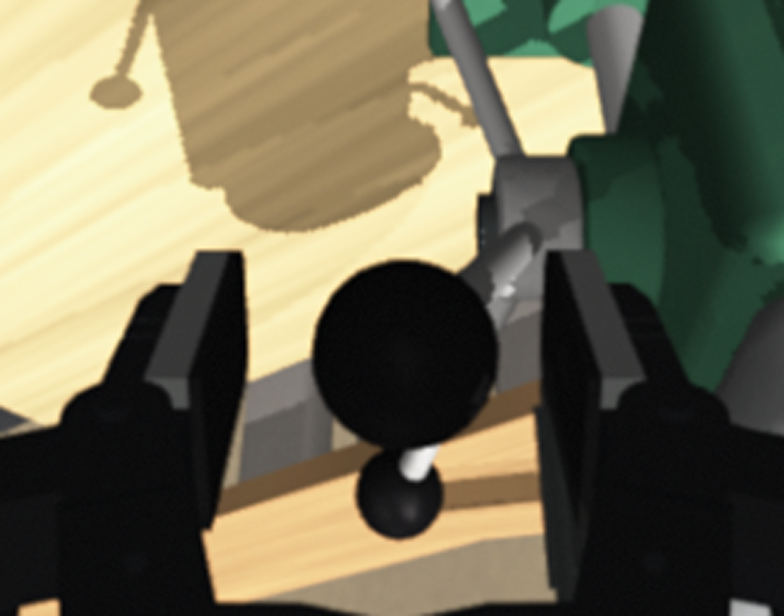

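>>> move_arm(motion="0 0.1 0 0 0 0 3;0 0.1 0 0 0 0 2.6;0 0.1 0 0 0 0 0;0 0.1 0 0 0 0 0;0 0.1 0 0 0 0 0", grip_force=90)

```text
clock: 20.62
ee_pos: [0.5369, -0.0614, 0.3175]
orientation: [0.244, 0.324, 0.91, -0.087]
contact_force: [-5.8, 1.4, 5.0]
gripper_width: 0.0222
```

```bash
python3 - <<'E'
from h import *
d=cap('wrist');crop(d,180,200,280,220,2.8,'w22.png');s=st()
E
```

```text
t 20.675 p [ 0.5369 -0.0614  0.3175] j [-0.12 -0.44  1.99 -0.29  1.15 -0.95] F [-5.3  1.5  4.9] w 0.0222
```

View pics/w22.png

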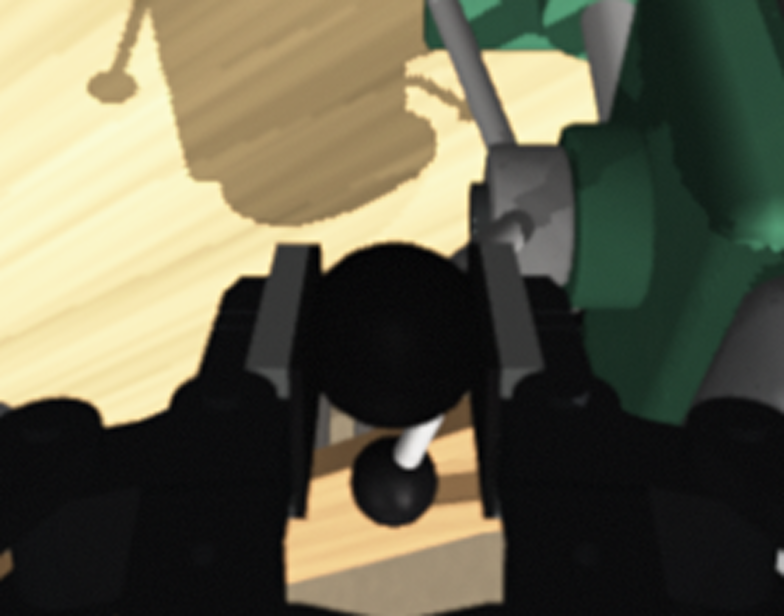

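```bash
cat >> h.py <<'E'
def arc(a0,a_list,dtilt_per_rad=-16,c=(0,0,.006),rad=0.1,w=0):
    s=env.sense();R=toR(s['orientation']);c=np.array(c)
    ex=np.r_[Dw([1000,0,0])[:2]-Dw([0,0,0])[:2],0]
    def b(a):
        g=np.pi/4-a; return -rad*np.cos(g)*ex+np.array([0,0,rad*np.sin(g)])
    out=[]
    for a in a_list:
        v=R.inv().apply(b(a)-b(a0)); rv=np.array([0,dtilt_per_rad*(a-a0),0]); Q=Ro.from_rotvec(rv,degrees=True)
        d=v+c-Q.apply(c); out.append(np.r_[d*100,rv,w])
    print(';'.join(' '.join('%g'%round(x,2) for x in r) for r in out))
E
python3 - <<'E'
from h import *
arc(0,[.05,.1,.15,.2,.25])
E
```

```text
0.49 -0 0.14 0 -0.8 0 0;0.97 -0 0.31 0 -1.6 0 0;1.44 -0 0.49 0 -2.4 0 0;1.9 -0 0.71 0 -3.2 0 0;2.35 -0 0.94 0 -4 0 0
```

>>> move_arm(motion="0.5 0 0.14 0 -0.8 0 0;0.97 0 0.3 0 -1.6 0 0;1.44 0 0.5 0 -2.4 0 0;1.9 0 0.7 0 -3.2 0 0;2.35 0 0.94 0 -4 0 0", grip_force=100)

```text
clock: 21.3
ee_pos: [0.5264, -0.0528, 0.3015]
orientation: [0.28, 0.321, 0.899, -0.099]
contact_force: [-4.6, -3.1, 11.3]
gripper_width: 0.0213
```

```bash
cat >> h.py <<'E'
def lev(tag):
    d={n:cap(n) for n in ['wrist','side']}
    crop(d['wrist'],180,180,280,240,2.8,'w%s.png'%tag);crop(d['side'],280,140,110,110,6,'s%sc.png'%tag)
    s=st();R=toR(s['orientation']);p=s['ee_pos'];a=np.radians(DT)
    M=np.array([[np.cos(a),np.sin(a)],[-np.sin(a),np.cos(a)]])
    q=np.r_[M@(p[:2]-DO),p[2]]*1000;F=s['contact_force'];print('TCP drill',q.round(1),'F drill',np.r_[M@F[:2],F[2]].round(1),'tilt z',np.degrees(np.arccos(-R.as_matrix()[2,2])).round(1))
    # ball angles seen in side: dark blobs search along the lever circle for 3 balls
    g=cv2.cvtColor(d['side']['img'],cv2.COLOR_RGB2GRAY).astype(float);best=[]
    for L in np.arange(-.1,1.45,.01):
        sc=[]
        for k in (1,2):
            th=np.pi/4-L+k*2*np.pi/3
            for r in (0,.007):
              for ph in (0,1.57,3.14,4.71):
                X=Dw([20-100*np.cos(th)+1000*r*np.cos(ph),-95,240+100*np.sin(th)+1000*r*np.sin(ph)]);u=proj(d['side'],X)[0]
                sc.append(g[int(round(u[1])),int(round(u[0]))])
        best.append((np.mean(sc),L))
    best.sort();print('lever est',[(round(b,1),round(l,2)) for b,l in best[:5]])
E
python3 - <<'E'
from h import *
lev('23')
E
```

```text
t 21.4 p [ 0.5259 -0.0524  0.3007] j [-0.08 -0.49  2.07 -0.37  1.08 -0.88] F [-6.6 -1.5 10.8] w 0.0215
TCP drill [-67.  -93.9 300.7] F drill [-4.2 -5.3 10.8] tilt z 34.5
lever est [(np.float64(21.7), np.float64(0.2)), (np.float64(22.2), np.float64(0.19)), (np.float64(22.8), np.float64(0.17)), (np.float64(22.8), np.float64(0.18)), (np.float64(22.9), np.float64(0.23))]
```

View pics/w23.png

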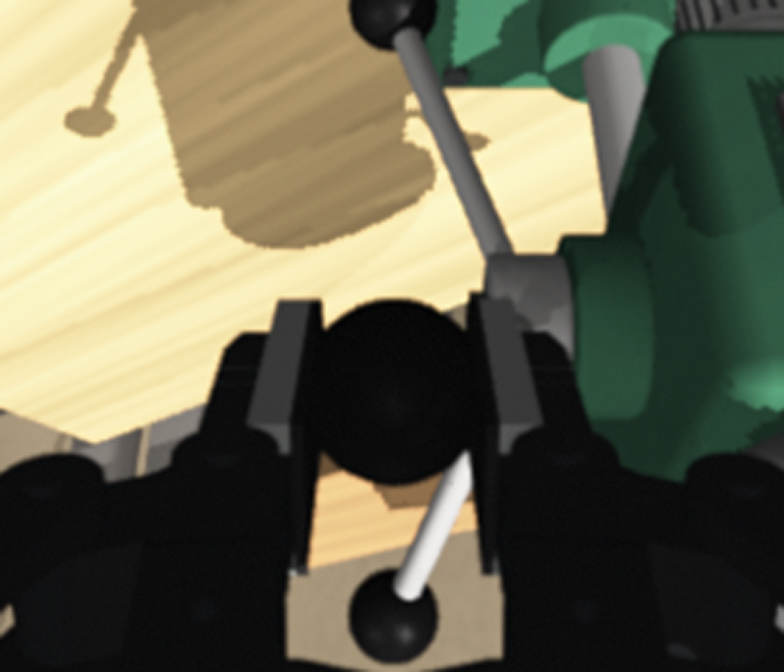

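View pics/s23c.png

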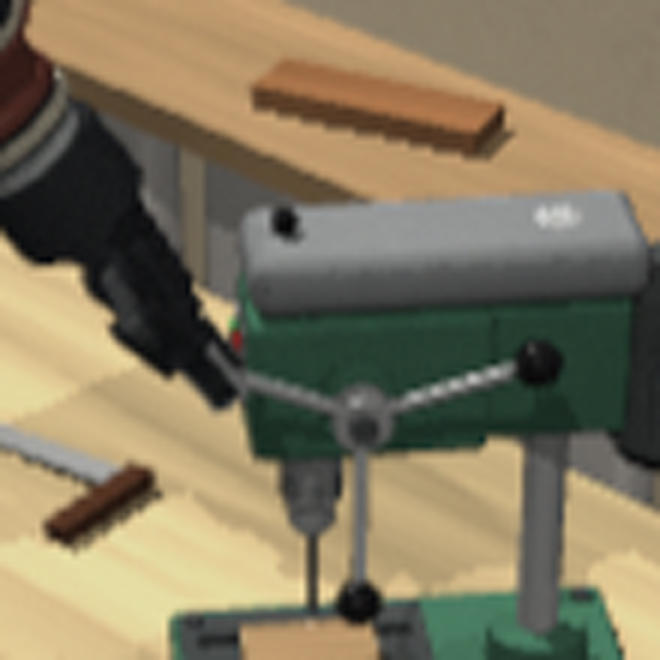

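```bash
python3 - <<'E'
from h import *
arc(.23,[.28,.33,.38,.43,.48],dtilt_per_rad=-20)
E
```

```text
0.46 -0 0.21 0 -1 0 0;0.92 -0 0.45 0 -2 0 0;1.35 -0 0.7 0 -3 0 0;1.78 -0 0.98 0 -4 0 0;2.19 -0 1.28 0 -5 0 0
```

>>> move_arm(motion="0.46 0 0.2 0 -1 0 0;0.92 0 0.45 0 -2 0 0;1.35 0 0.7 0 -3 0 0;1.78 0 0.98 0 -4 0 0;2.2 0 1.28 0 -5 0 0")

```text
clock: 22.02
ee_pos: [0.517, -0.045, 0.2777]
orientation: [0.318, 0.315, 0.887, -0.113]
contact_force: [-9.6, -3.1, 10.7]
gripper_width: 0.0219
```

```bash
python3 - <<'E'
from h import *
lev('24')
arc(.46,[.51,.56,.61,.66,.71],dtilt_per_rad=-20)
E
```

```text
t 22.125 p [ 0.5149 -0.0434  0.2741] j [-0.04 -0.53  2.16 -0.47  0.99 -0.77] F [-23.2  11.1  11.3] w 0.0215
TCP drill [-81.3 -93.9 274.1] F drill [-24.9  -6.1  11.3] tilt z 38.8
lever est [(np.float64(18.1), np.float64(0.4)), (np.float64(18.1), np.float64(0.41)), (np.float64(18.1), np.float64(0.42)), (np.float64(19.4), np.float64(0.43)), (np.float64(19.7), np.float64(0.47))]
0.43 -0 0.28 0 -1 0 0;0.84 -0 0.58 0 -2 0 0;1.23 -0 0.9 0 -3 0 0;1.61 -0 1.24 0 -4 0 0;1.97 -0 1.59 0 -5 0 0
```

View pics/w24.png

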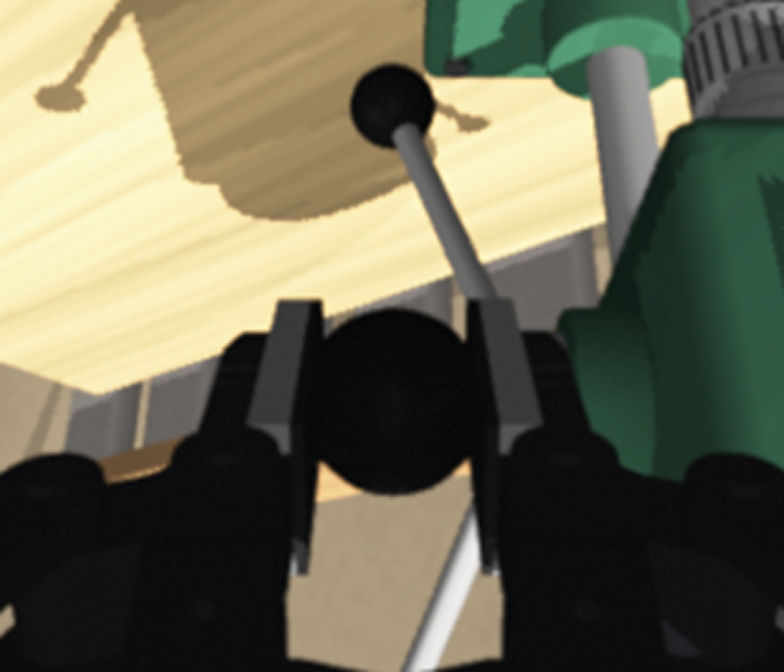

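View pics/s24c.png

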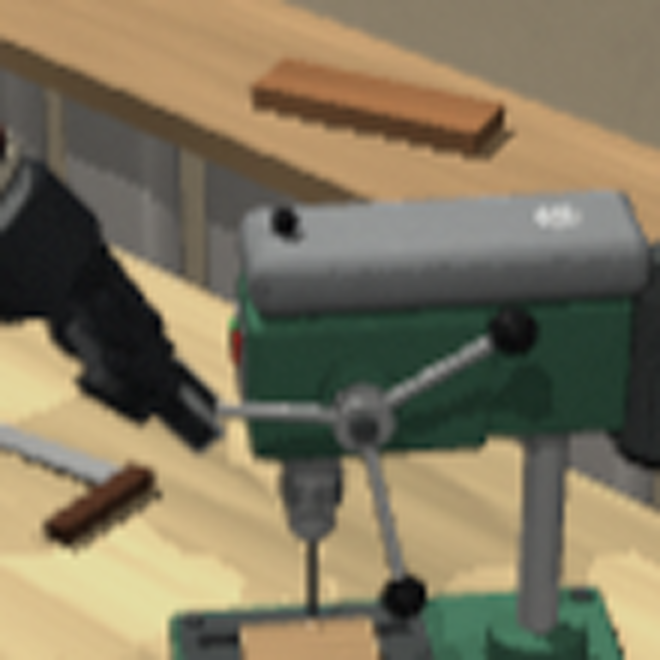

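```bash
python3 - <<'E'
from h import *
s=st();print(s['ft_torque'])
arc(.49,[.54,.59,.64,.69,.74],dtilt_per_rad=-20)
E
```

```text
t 22.125 p [ 0.5149 -0.0434  0.2741] j [-0.04 -0.53  2.16 -0.47  0.99 -0.77] F [-23.2  11.1  11.3] w 0.0215
[0.87077958 2.312485   0.25025282]
0.42 -0 0.29 0 -1 0 0;0.82 -0 0.6 0 -2 0 0;1.2 -0 0.93 0 -3 0 0;1.57 -0 1.28 0 -4 0 0;1.92 -0 1.65 0 -5 0 0
```

>>> move_arm(motion="0.5 0 0.2 0 -1 0 0;1 0 0.42 0 -2 0 0;1.4 0 0.75 0 -3 0 0;1.78 0 1.1 0 -4 0 0;2.12 0 1.47 0 -5 0 0")

```text
clock: 22.75
ee_pos: [0.511, -0.0402, 0.2511]
orientation: [0.355, 0.31, 0.873, -0.127]
contact_force: [-12.2, 1.3, 11.1]
gripper_width: 0.0219
```

```bash
python3 - <<'E'
from h import *
lev('25');print(env.sense()['ft_torque'])
E
```

```text
t 22.85 p [ 0.511  -0.0402  0.2506] j [-0.   -0.55  2.24 -0.6   0.9  -0.65] F [-10.9   1.6   9.9] w 0.0216
TCP drill [-86.3 -93.9 250.6] F drill [-9.5 -5.7  9.9] tilt z 44.3
lever est [(np.float64(19.4), np.float64(0.64)), (np.float64(19.8), np.float64(0.66)), (np.float64(19.9), np.float64(0.65)), (np.float64(19.9), np.float64(0.7)), (np.float64(20.2), np.float64(0.68))]
[-0.78494813  0.53058127  0.00208961]
```

View pics/w25.png

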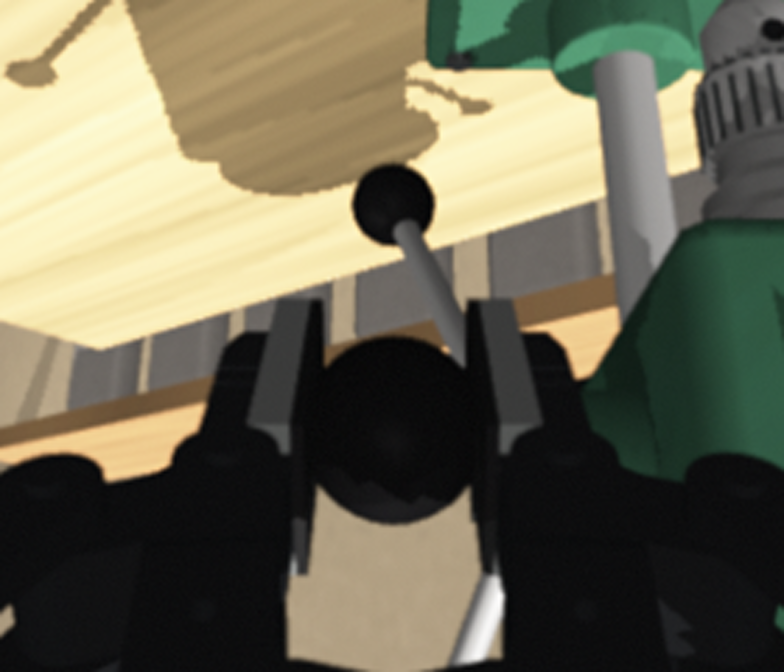

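View pics/s25c.png

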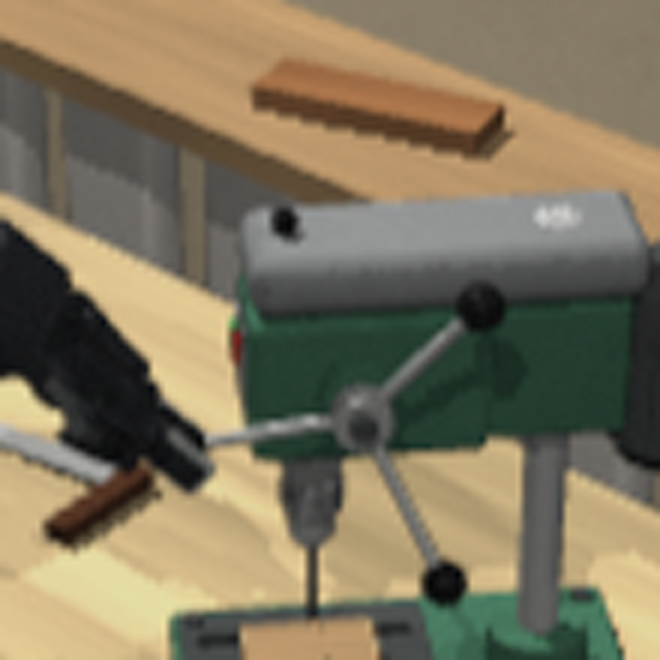

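```bash
python3 - <<'E'
from h import *
arc(.68,[.73,.78,.83,.88,.93],dtilt_per_rad=-4,c=(-.004,0,.005))
E
```

```text
0.38 0 0.33 0 -0.2 0 0;0.74 0 0.68 0 -0.4 0 0;1.08 0 1.05 0 -0.6 0 0;1.41 0 1.43 0 -0.8 0 0;1.71 0 1.83 0 -1 0 0
```

>>> move_arm(motion="0.4 0 0.3 0 0 0 0;0.8 0 0.62 0 0 0 0;1.15 0 1 0 0 0 0;1.48 0 1.37 0 0 0 0;1.78 0 1.77 0 0 0 0", grip_force=120)

```text
clock: 23.48
ee_pos: [0.5091, -0.0387, 0.223]
orientation: [0.352, 0.313, 0.873, -0.124]
contact_force: [-18.4, 9.2, 8.9]
gripper_width: 0.0203
```

```bash
python3 - <<'E'
from h import *
lev('26');print(env.sense()['ft_torque'])
E
```

```text
t 23.575 p [ 0.5063 -0.0365  0.2173] j [ 0.   -0.52  2.27 -0.61  0.86 -0.61] F [-13.8  12.3  -0.2] w 0.007
TCP drill [-92.3 -93.9 217.3] F drill [-18.5   0.8  -0.2] tilt z 43.1
lever est [(np.float64(17.8), np.float64(0.85)), (np.float64(18.4), np.float64(0.83)), (np.float64(18.4), np.float64(0.84)), (np.float64(19.6), np.float64(0.86)), (np.float64(19.8), np.float64(0.82))]
[1.28406975 1.35233277 0.10502859]
```

View pics/w26.png

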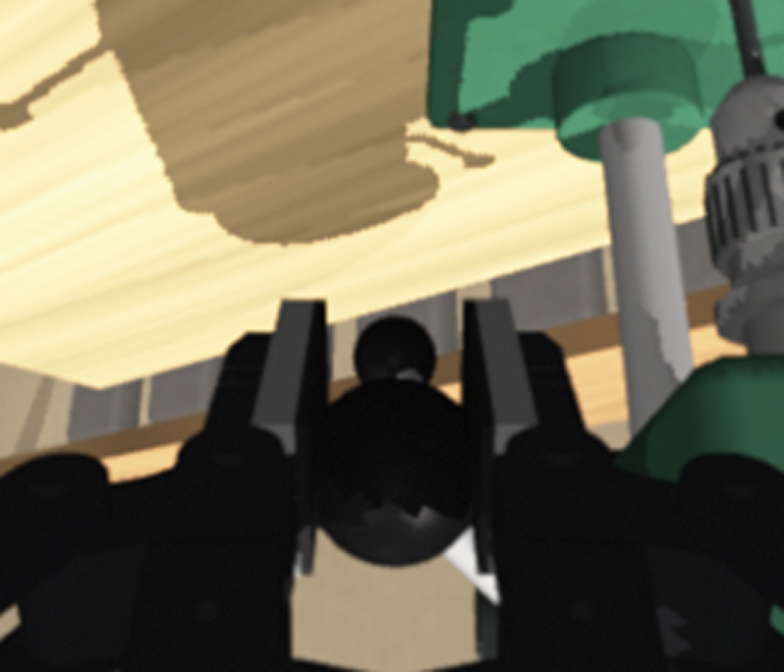

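View pics/s26c.png

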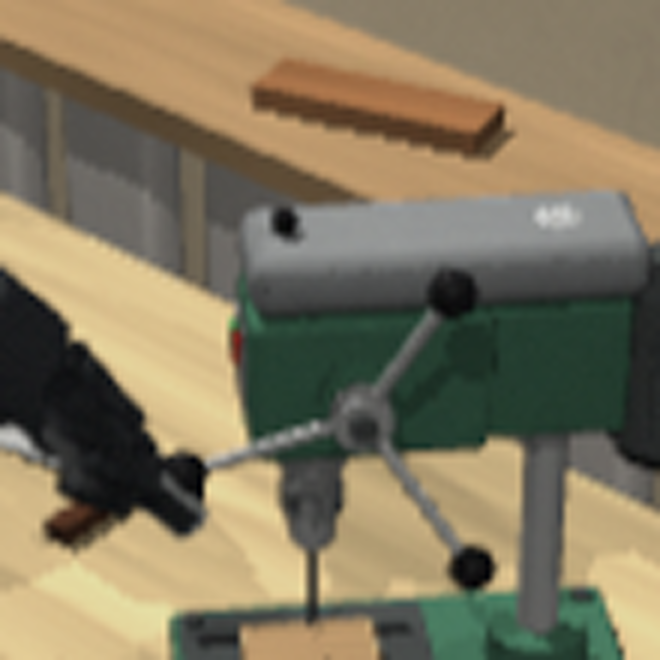

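The ball slid out of the pads: with the jaws set along the lever's axis, only friction was carrying the load. I'll look at the state, then re-grip from the drill's right side with one finger above and one below the ball, so the pull pushes square on a pad.

```bash
python3 - <<'E'
from h import *
lev('27')
s=env.sense();j=s['joint_pos']
def Rj(j,c): return Ro.from_euler('z',j[0])*Ro.from_euler('y',j[1]+j[2])*Ro.from_euler('z',j[3])*Ro.from_euler('y',j[4])*Ro.from_euler('z',j[5]+c)
R=toR(s['orientation'])
M=Rj(j,0);print((M.inv()*R).as_rotvec(degrees=True).round(2), M.as_matrix()[:,2].round(3),R.as_matrix()[:,2].round(3))
# solve for target
def solve(R,j1,j23):
    W=(Ro.from_euler('y',-j23)*Ro.from_euler('z',-j1)*R); return W.as_euler('ZYZ')
y=np.r_[Dw([0,1000,0])[:2]-Dw([0,0,0])[:2],0];x=np.r_[Dw([1000,0,0])[:2]-Dw([0,0,0])[:2],0];up=np.array([0,0,1.])
for sgn in (1,-1):
  for th in (45,-27):
    t=np.radians(th); tan=-(np.sin(t)*x+np.cos(t)*up)*sgn   # pull direction
    for j1 in (-.4,-.55):
        Z=y;Y=tan;X=np.cross(Y,Z);print(sgn,th,j1,solve(Ro.from_matrix(np.c_[X,Y,Z]),j1,1.85).round(2))
E
```

```text
t 23.675 p [ 0.5091 -0.0384  0.2211] j [-0.   -0.52  2.27 -0.62  0.86 -0.61] F [0.8 0.3 0.1] w -0.0001
TCP drill [-88.9 -93.7 221.1] F drill [0.4 0.7 0.1] tilt z 43.8
lever est [(np.float64(18.7), np.float64(0.57)), (np.float64(19.2), np.float64(0.58)), (np.float64(19.6), np.float64(0.55)), (np.float64(19.9), np.float64(0.56)), (np.float64(20.9), np.float64(0.54))]
[-0. -0. 90.] [ 0.537 -0.437 -0.722] [ 0.537 -0.437 -0.722]
1 45 -0.4 [ 1.65  1.3  -2.65]
1 45 -0.55 [ 1.61  1.44 -2.64]
1 -27 -0.4 [1.65 1.3  2.38]
1 -27 -0.55 [1.61 1.44 2.39]
-1 45 -0.4 [1.65 1.3  0.5 ]
-1 45 -0.55 [1.61 1.44 0.5 ]
-1 -27 -0.4 [ 1.65  1.3  -0.76]
-1 -27 -0.55 [ 1.61  1.44 -0.75]
```

View pics/s27c.png

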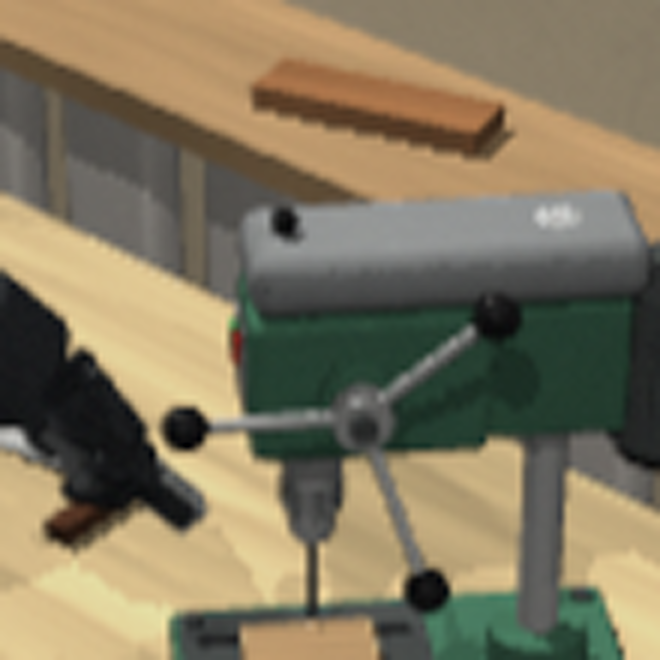

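View pics/w27.png

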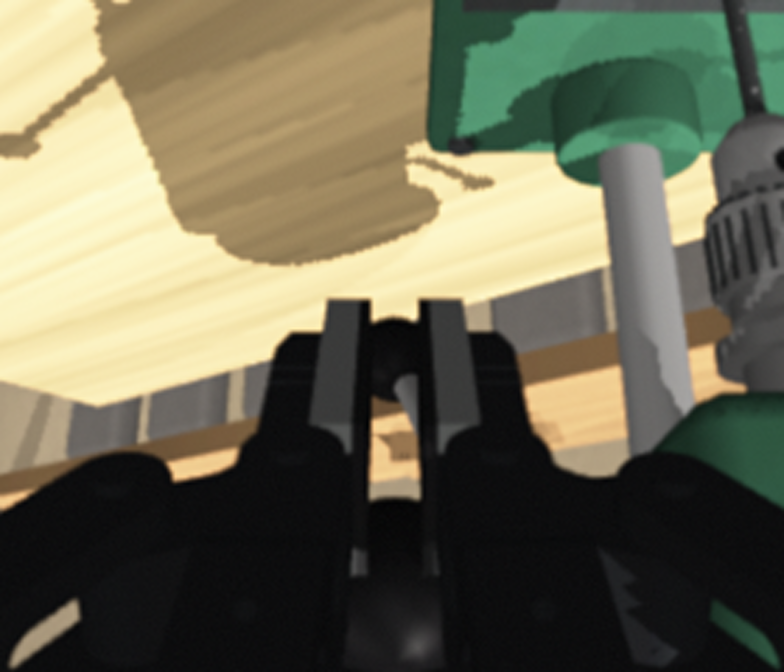

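```bash
python3 - <<'E'
from h import *
print(Dw([-150,-140,300]))
plan(Dw([-150,-140,300]),ydown(90+DT,0),w=3)
E
```

```text
[ 0.43247422 -0.03568783  0.3       ]
shift cm [-1.05 -4.62 -9.93] rot deg [3.000e-02 4.382e+01 6.000e-02] |d| 11.0 |r| 43.8
-0.21 -0.92 -1.99 0.01 8.76 0.01 3;-0.42 -1.85 -3.97 0.01 17.53 0.03 3;-0.63 -2.77 -5.96 0.02 26.29 0.04 3;-0.84 -3.7 -7.94 0.03 35.06 0.05 3;-1.05 -4.62 -9.93 0.03 43.82 0.06 3
```

>>> move_arm(motion="2 -0.5 -2.2 0 0 0 2;3 -1.5 -4.5 0 8 0 3;2 -2.7 -6.5 0 18 0 3;0.5 -3.7 -8.2 0 28 0 3;-0.8 -4.6 -9.9 0 38 0 3", grip_force=60)

```text
clock: 24.3
ee_pos: [0.4325, -0.0356, 0.3022]
orientation: [0.049, 0.335, 0.941, -0.016]
contact_force: [0.3, -0.2, -0.7]
gripper_width: 0.0299
```

```bash
cat >> h.py <<'E'
def Rside(th):
    """tool z = drill +y, tool y = upward tangent at spoke angle th (deg above level)"""
    t=np.radians(th);y=np.r_[Dw([0,1000,0])[:2]-Dw([0,0,0])[:2],0];x=np.r_[Dw([1000,0,0])[:2]-Dw([0,0,0])[:2],0]
    Y=np.sin(t)*x+np.array([0,0,np.cos(t)]);return Ro.from_matrix(np.c_[np.cross(Y,y),Y,y])
E
python3 - <<'E'
from h import *
lev('28')
s=env.sense();Rt=ydown(90+DT,0)*Ro.from_euler('x',-45,degrees=True)
plan(Dw([-120,-190,310]),Rt,w=5)
E
```

```text
t 24.4 p [ 0.4347 -0.0377  0.3039] j [-0.23 -0.51  2.01 -0.05  1.55 -1.11] F [0.2 0.1 0.6] w 0.0301
TCP drill [-147.  -140.2  303.9] F drill [0.1 0.2 0.6] tilt z 6.3
lever est [(np.float64(22.1), np.float64(-0.04)), (np.float64(22.8), np.float64(-0.03)), (np.float64(23.0), np.float64(0.03)), (np.float64(23.5), np.float64(-0.02)), (np.float64(23.7), np.float64(-0.01))]
shift cm [-2.78 -4.97 -0.32] rot deg [-44.79   6.07   2.23] |d| 5.7 |r| 45.3
-0.56 -0.99 -0.06 -8.96 1.21 0.45 5;-1.11 -1.99 -0.13 -17.92 2.43 0.89 5;-1.67 -2.98 -0.19 -26.87 3.64 1.34 5;-2.22 -3.98 -0.26 -35.83 4.86 1.78 5;-2.78 -4.97 -0.32 -44.79 6.07 2.23 5
```

View pics/s28c.png

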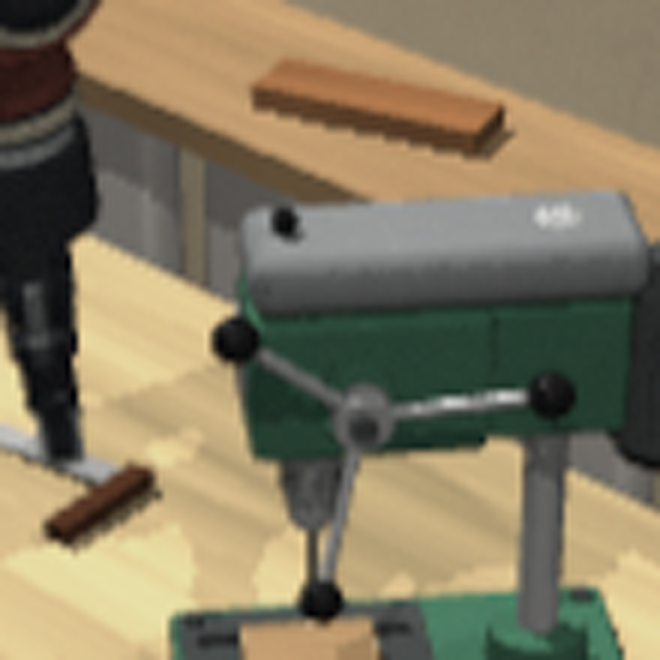

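>>> move_arm(motion="-0.5 -1.5 0 -9 1.2 0.5 5;-1.1 -3 0 -18 2.4 0.9 5;-1.7 -3.5 -0.2 -27 3.6 1.3 5;-2.2 -4.2 -0.2 -36 4.9 1.8 5;-2.8 -5 -0.3 -45 6 2.2 5")

```text
clock: 25.02
ee_pos: [0.4218, -0.0913, 0.3049]
orientation: [0.127, 0.309, 0.87, 0.363]
contact_force: [-0.2, -0.3, -0.1]
gripper_width: 0.0499
```

```bash
python3 - <<'E'
from h import *
st();plan(Dw([-80,-200,315]),Rside(10),w=5);plan(Dw([-51,-200,311]),Rside(45),w=5)
E
```

```text
t 25.025 p [ 0.4218 -0.0913  0.3049] j [-0.84 -0.57  2.16  0.78  1.67 -1.7 ] F [-0.2 -0.3 -0.1] w 0.0499
shift cm [-4.31  0.01 -1.45] rot deg [-44.64   3.72   9.34] |d| 4.54 |r| 45.8
-0.86 0 -0.29 -8.93 0.74 1.87 5;-1.72 0 -0.58 -17.85 1.49 3.74 5;-2.58 0.01 -0.87 -26.78 2.23 5.6 5;-3.45 0.01 -1.16 -35.71 2.98 7.47 5;-4.31 0.01 -1.45 -44.64 3.72 9.34 5
shift cm [-7.21 -0.27 -1.18] rot deg [-42.43  17.37  42.5 ] |d| 7.31 |r| 62.5
-1.44 -0.05 -0.24 -8.49 3.47 8.5 5;-2.88 -0.11 -0.47 -16.97 6.95 17 5;-4.33 -0.16 -0.71 -25.46 10.42 25.5 5;-5.77 -0.22 -0.94 -33.95 13.9 34 5;-7.21 -0.27 -1.18 -42.43 17.37 42.5 5
```

>>> move_arm(motion="-0.9 0 -0.5 -9 0.7 1.9 5;-1.7 0 -0.8 -18 1.5 3.7 5;-2.6 0 -1 -27 2.2 5.6 5;-3.4 0 -1.2 -36 3 7.5 5;-4.3 0 -1.4 -44.6 3.7 9.3 5")

```text
clock: 25.65
ee_pos: [0.4494, -0.1255, 0.3141]
orientation: [0.177, 0.296, 0.643, 0.684]
contact_force: [-0.3, 1.2, -0.2]
gripper_width: 0.0499
```

```bash
python3 - <<'E'
from h import *
st();d={n:cap(n) for n in ['wrist','side']};cv2.imwrite('pics/w29.png',d['wrist']['img'][:,:,::-1]);cv2.imwrite('pics/side29.png',d['side']['img'][:,:,::-1])
st();print(proj(d['wrist'],Dw([-51,-95,311])));plan(Dw([-51,-165,311]),Rside(45),w=5)
E
```

```text
t 25.65 p [ 0.4494 -0.1255  0.3141] j [-1.02 -0.21  2.21  1.43  1.87 -1.84] F [-0.3  1.2 -0.2] w 0.0499
t 25.75 p [ 0.4489 -0.1247  0.3113] j [-1.02 -0.21  2.21  1.42  1.87 -1.84] F [-0.1  0.2 -1.5] w 0.0498
[[324.92669419 283.3140508 ]]
shift cm [-2.96  0.54  3.36] rot deg [-0.23  0.04 34.39] |d| 4.51 |r| 34.4
-0.59 0.11 0.67 -0.05 0.01 6.88 5;-1.18 0.21 1.34 -0.09 0.01 13.75 5;-1.78 0.32 2.02 -0.14 0.02 20.63 5;-2.37 0.43 2.69 -0.18 0.03 27.51 5;-2.96 0.54 3.36 -0.23 0.04 34.39 5
```

View pics/w29.png

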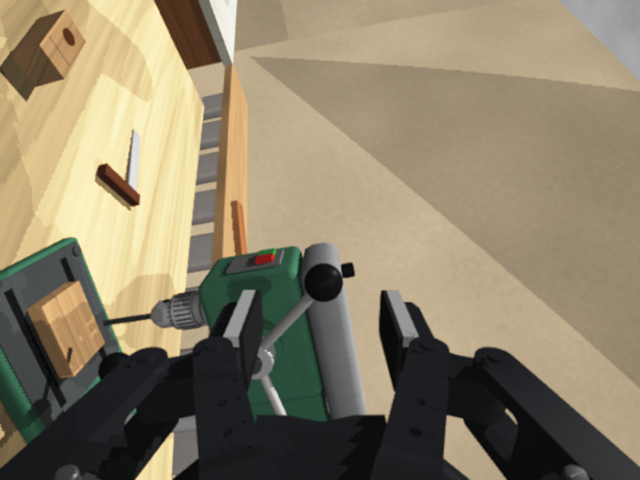

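View pics/side29.png

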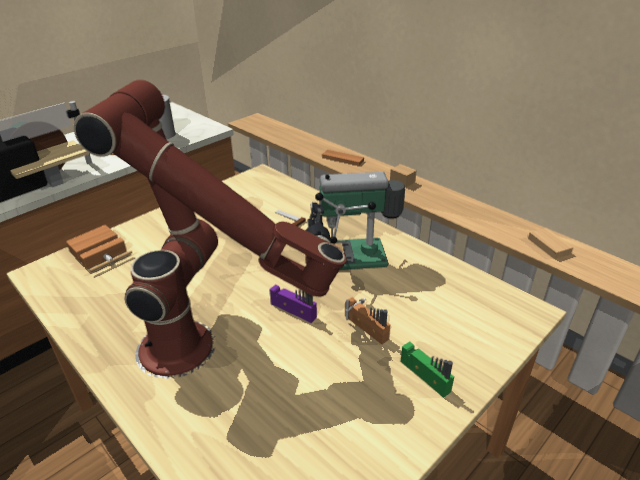

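```bash
python3 - <<'E'
from h import *
import pickle
s=pickle.load(open('c1.pkl','rb'))['s']
hsv=cv2.cvtColor(s['img'],cv2.COLOR_RGB2HSV);m=cv2.inRange(hsv,(125,100,40),(155,255,255));ys,xs=np.where(m)
P=[(xs[i],ys[i]) for i in (xs.argmin(),xs.argmax(),ys.argmin(),ys.argmax())];print(P,onz(s,P,.03).round(3))
print(Dw([-69,-95,195]))
E
```

```text
[(np.int64(270), np.int64(289)), (np.int64(315), np.int64(303)), (np.int64(275), np.int64(285)), (np.int64(311), np.int64(322))] [[ 0.347 -0.028  0.03 ]
 [ 0.402 -0.18   0.03 ]
 [ 0.371 -0.024  0.03 ]
 [ 0.335 -0.232  0.03 ]]
[ 0.52368605 -0.0520097   0.195     ]
```

```bash
cat >> h.py <<'E'
def Rs(th,pitch=10):
    t=np.radians(th);y=np.r_[Dw([0,1000,0])[:2]-Dw([0,0,0])[:2],0];x=np.r_[Dw([1000,0,0])[:2]-Dw([0,0,0])[:2],0];up=np.array([0,0,1.])
    Z=np.cos(np.radians(pitch))*y-np.sin(np.radians(pitch))*up
    Y=np.sin(t)*x+np.cos(t)*up;Y=Y-Y@Z*Z;Y/=np.linalg.norm(Y);return Ro.from_matrix(np.c_[np.cross(Y,Z),Y,Z])
E
python3 - <<'E'
from h import *
R=Rs(42);z=R.as_matrix()[:,2]
plan(Dw([-51,-95,311])-z*.065,R,w=5)
E
```

```text
shift cm [-2.75  1.65  3.95] rot deg [ 8.83 -4.49 31.75] |d| 5.09 |r| 33.3
-0.55 0.33 0.79 1.77 -0.9 6.35 5;-1.1 0.66 1.58 3.53 -1.8 12.7 5;-1.65 0.99 2.37 5.3 -2.7 19.05 5;-2.2 1.32 3.16 7.07 -3.59 25.4 5;-2.75 1.65 3.95 8.83 -4.49 31.75 5
```

>>> move_arm(motion="-0.55 0.3 0.5 1.8 -0.9 6.3 5;-1.1 0.7 1 3.5 -1.8 12.7 5;-1.65 1 2 5.3 -2.7 19 5;-2.2 1.3 3 7 -3.6 25.4 5;-2.75 1.65 3.9 8.8 -4.5 31.7 5")

```text
clock: 26.38
ee_pos: [0.4973, -0.1136, 0.3271]
orientation: [-0.015, 0.5, 0.583, 0.641]
contact_force: [0.2, 0.5, -0.1]
gripper_width: 0.0499
```

```bash
python3 - <<'E'
from h import *
d={n:cap(n) for n in ['wrist']};cv2.imwrite('pics/w30.png',d['wrist']['img'][:,:,::-1])
s=st();print(proj(d['wrist'],Dw([-51,-95,311])))
R=Rs(42);z=R.as_matrix()[:,2];plan(Dw([-51,-95,311])-z*.003,R,w=5)
E
```

```text
t 26.425 p [ 0.4982 -0.1138  0.3287] j [-0.9  -0.23  2.12  1.33  1.72 -1.19] F [-0.9  0.4  0.5] w 0.0501
[[314.25115385 268.41935217]]
shift cm [-0.3  -0.53  6.31] rot deg [-0.19  0.27  0.56] |d| 6.34 |r| 0.6
-0.06 -0.11 1.26 -0.04 0.05 0.11 5;-0.12 -0.21 2.52 -0.08 0.11 0.22 5;-0.18 -0.32 3.78 -0.11 0.16 0.34 5;-0.24 -0.43 5.05 -0.15 0.22 0.45 5;-0.3 -0.53 6.31 -0.19 0.27 0.56 5
```

View pics/w30.png

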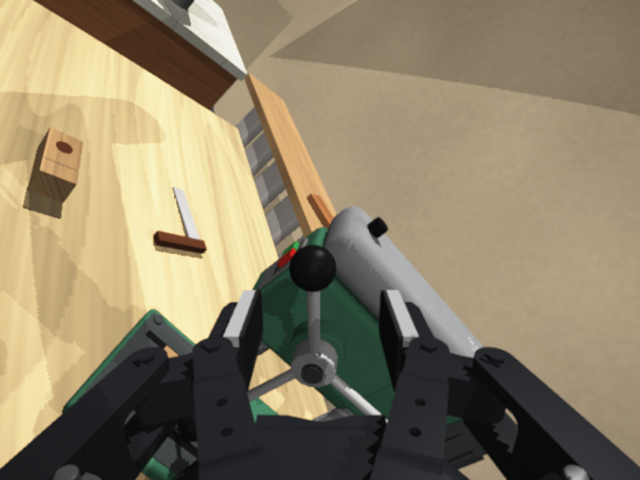

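>>> move_arm(motion="-0.2 -0.4 1.2 0 0 0.5 5;-0.3 -0.5 2.5 0 0 0.5 5;-0.3 -0.5 3.8 0 0 0.5 5;-0.3 -0.5 5.2 0 0 0.5 5;-0.3 -0.5 6.5 0 0 0.5 5")

```text
clock: 27.05
ee_pos: [0.5367, -0.0647, 0.3101]
orientation: [-0.017, 0.5, 0.58, 0.643]
contact_force: [1.0, -1.1, 0.7]
gripper_width: 0.0503
```

```bash
python3 - <<'E'
from h import *
st();d={n:cap(n) for n in ['wrist']};crop(d['wrist'],180,180,280,220,2.8,'w31.png')
s=st();print((proj(d['wrist'],Dw([-51,-95,311]))-[180,180])*2.8)
print('ball in tool',(toR(s['orientation']).inv().apply(Dw([-51,-95,311])-s['ee_pos'])*1000).round(1))
E
```

```text
t 27.05 p [ 0.5367 -0.0647  0.3101] j [-0.77 -0.21  2.13  1.38  1.59 -1.2 ] F [ 1.  -1.1  0.7] w 0.0503
t 27.1 p [ 0.5368 -0.0638  0.3098] j [-0.77 -0.21  2.13  1.38  1.59 -1.2 ] F [ 0.7  0.2 -0.5] w 0.0499
[[400.84752111 414.2042759 ]]
ball in tool [0.6 1.2 0.6]
```

View pics/w31.png

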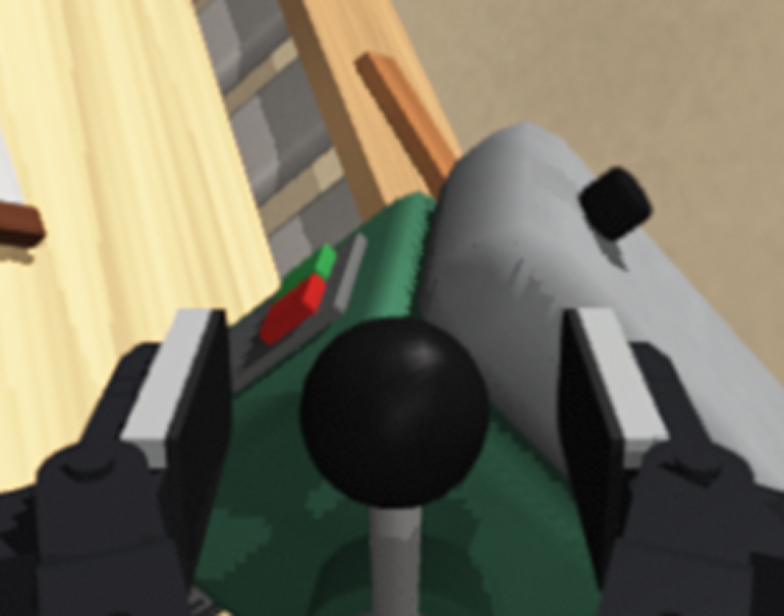

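>>> move_arm(motion="0 0.05 0 0 0 0 3.5;0 0.05 0 0 0 0 2.8;0 0.05 0 0 0 0 0;0 0.05 0 0 0 0 0;0 0.05 0 0 0 0 0", grip_force=70)

```text
clock: 27.72
ee_pos: [0.5358, -0.0659, 0.3103]
orientation: [-0.017, 0.5, 0.58, 0.642]
contact_force: [-5.4, -1.5, -0.4]
gripper_width: 0.0228
```

```bash
cat >> h.py <<'E'
def sarc(a0,al,pitch=10,w=0,rad=.1):
    """rows relative to current measured pose, ball at TCP offset c fixed in tool; lever a0 now"""
    s=env.sense();R=toR(s['orientation']);ex=np.r_[Dw([1000,0,0])[:2]-Dw([0,0,0])[:2],0];c=np.array([0,0,.002])
    b=lambda a:-rad*np.cos(np.pi/4-a)*ex+np.array([0,0,rad*np.sin(np.pi/4-a)])
    out=[]
    for a in al:
        Q=Rs(45-np.degrees(a0),pitch).inv()*Rs(45-np.degrees(a),pitch)
        v=R.inv().apply(b(a)-b(a0));d=v+c-Q.apply(c);out.append(np.r_[d*100,Q.as_rotvec(degrees=True),w])
    print(';'.join(' '.join('%g'%round(x,2) for x in r) for r in out))
E
python3 - <<'E'
from h import *
d=cap('wrist');crop(d,180,180,280,220,2.8,'w32.png');s=st()
print('ball in tool',(toR(s['orientation']).inv().apply(Dw([-51,-95,311])-s['ee_pos'])*1000).round(1))
sarc(0,[.07,.14,.21,.28,.35])
E
```

```text
t 27.775 p [ 0.5358 -0.0659  0.3103] j [-0.77 -0.21  2.13  1.38  1.59 -1.19] F [-5.8 -1.3 -0.1] w 0.0225
ball in tool [0.9 0.8 2.9]
0.01 -0.69 0.09 -0 0 -4.01 0;-0.02 -1.39 0.18 -0 -0 -8.04 0;-0.1 -2.07 0.28 -0 0 -12.07 0;-0.23 -2.75 0.39 0 -0 -16.11 0;-0.41 -3.42 0.5 0 -0 -20.15 0
```

View pics/w32.png

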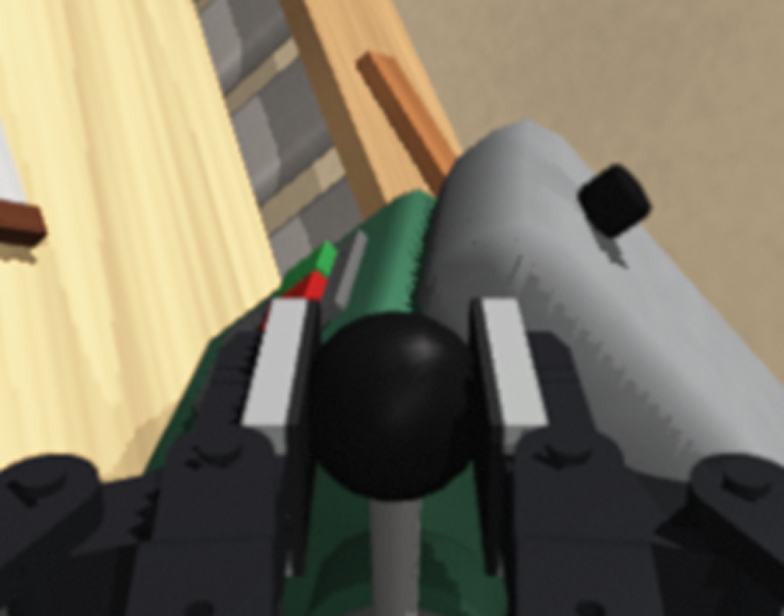

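>>> move_arm(motion="0 -0.7 0.1 0 0 -4 0;0 -1.4 0.2 0 0 -8 0;-0.1 -2.05 0.3 0 0 -12 0;-0.2 -2.75 0.4 0 0 -16 0;-0.4 -3.4 0.5 0 0 -20 0", grip_force=80)

```text
clock: 28.4
ee_pos: [0.521, -0.0537, 0.2833]
orientation: [0.097, 0.391, 0.658, 0.636]
contact_force: [-5.6, -1.9, 2.5]
gripper_width: 0.0225
```

```bash
python3 - <<'E'
from h import *
lev('33');sarc(.34,[.41,.48,.55,.62,.69])
E
```

```text
t 28.5 p [ 0.5209 -0.0536  0.283 ] j [-0.78 -0.22  2.19  1.38  1.59 -1.6 ] F [-5.4 -2.1  2.3] w 0.022
TCP drill [-70.2 -98.  283. ] F drill [-2.8 -5.   2.3] tilt z 80.2
lever est [(np.float64(19.8), np.float64(0.3)), (np.float64(19.8), np.float64(0.31)), (np.float64(19.8), np.float64(0.32)), (np.float64(20.8), np.float64(0.33)), (np.float64(24.2), np.float64(0.36))]
0.02 -0.69 0.11 -0 0 -4.05 0;-0.01 -1.38 0.22 -0 0 -8.11 0;-0.09 -2.07 0.34 -0 -0 -12.17 0;-0.22 -2.75 0.45 -0 0 -16.24 0;-0.39 -3.41 0.57 -0 0 -20.31 0
```

View pics/w33.png

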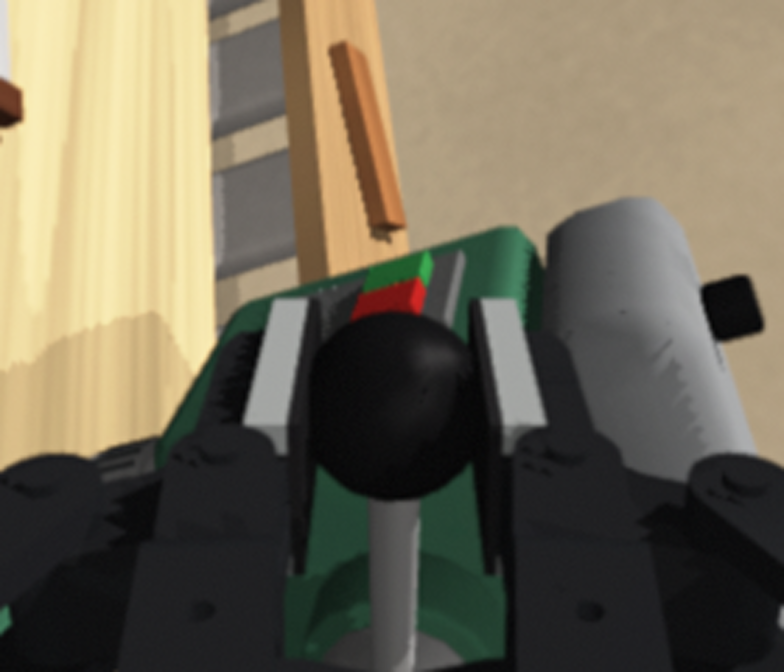

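The ball has not shifted in the pads: it stays at about (395,405) in the crop, and the lever is near 0.33 rad. I'll keep pulling.

>>> move_arm(motion="0 -0.7 0.1 0 0 -4 0;0 -1.4 0.2 0 0 -8.1 0;-0.1 -2.05 0.3 0 0 -12.2 0;-0.2 -2.75 0.4 0 0 -16.2 0;-0.4 -3.4 0.5 0 0 -20.3 0")

```text
clock: 29.12
ee_pos: [0.5139, -0.0488, 0.251]
orientation: [0.208, 0.268, 0.717, 0.609]
contact_force: [-4.7, -2.0, 7.9]
gripper_width: 0.0224
```

```bash
python3 - <<'E'
from h import *
lev('34');sarc(.68,[.75,.82,.89,.96,1.03])
E
```

```text
t 29.225 p [ 0.5139 -0.0489  0.2512] j [-0.78 -0.18  2.22  1.38  1.58 -2.02] F [-4.6 -2.   7.4] w 0.0225
TCP drill [-78.5 -98.7 251.2] F drill [-2.3 -4.5  7.4] tilt z 80.2
lever est [(np.float64(19.6), np.float64(0.64)), (np.float64(22.5), np.float64(0.66)), (np.float64(22.8), np.float64(0.65)), (np.float64(23.0), np.float64(0.71)), (np.float64(23.9), np.float64(0.68))]
0.03 -0.69 0.12 -0 -0 -4.07 0;0.01 -1.38 0.24 0 -0 -8.14 0;-0.06 -2.06 0.36 -0 -0 -12.22 0;-0.18 -2.74 0.48 0 -0 -16.29 0;-0.34 -3.41 0.59 -0 -0 -20.35 0
```

View pics/w34.png

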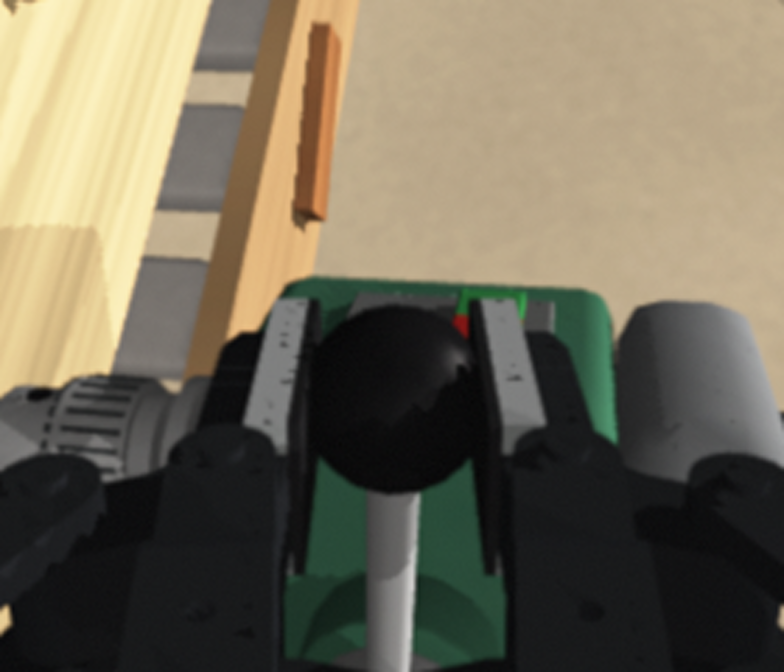

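>>> move_arm(motion="0 -0.7 0.12 0 0 -4.1 0;0 -1.4 0.25 0 0 -8.1 0;-0.1 -2.05 0.37 0 0 -12.2 0;-0.2 -2.75 0.5 0 0 -16.3 0;-0.35 -3.4 0.6 0 0 -20.3 0")

```text
clock: 29.85
ee_pos: [0.5158, -0.0509, 0.2164]
orientation: [0.313, 0.138, 0.752, 0.563]
contact_force: [-8.3, -6.4, 6.8]
gripper_width: 0.0223
```

```bash
python3 - <<'E'
from h import *
lev('35');sarc(1.02,[1.06,1.11,1.16,1.21,1.25])
E
```

```text
t 29.95 p [ 0.5158 -0.051   0.2163] j [-0.78 -0.1   2.22  1.38  1.56 -2.46] F [-8.9 -7.2  6.3] w 0.0224
TCP drill [-75.7 -99.2 216.3] F drill [ -2.3 -11.2   6.3] tilt z 80.2
lever est [(np.float64(22.7), np.float64(1.09)), (np.float64(23.0), np.float64(1.03)), (np.float64(23.2), np.float64(1.01)), (np.float64(23.2), np.float64(1.0)), (np.float64(23.6), np.float64(0.99))]
0.03 -0.39 0.07 -0 -0 -2.32 0;0.04 -0.89 0.15 -0 0 -5.22 0;0.02 -1.38 0.23 0 -0 -8.12 0;-0.02 -1.87 0.31 -0 -0 -11.02 0;-0.07 -2.26 0.37 -0 -0 -13.33 0
```

View pics/s35c.png

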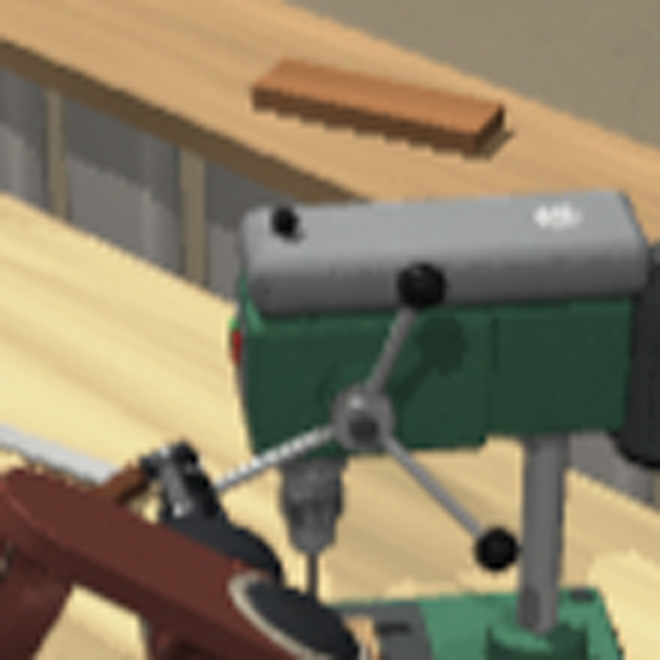

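>>> move_arm(motion="0 -0.5 0.03 0 0 -2.9 0;0 -1 0.07 0 0 -5.8 0;0 -1.5 0.12 0 0 -8.7 0;0 -1.95 0.17 0 0 -11.4 0;-0.05 -2.35 0.22 0 0 -13.5 0", grip_force=90)

```text
clock: 30.58
ee_pos: [0.5208, -0.0558, 0.1971]
orientation: [0.377, 0.046, 0.761, 0.526]
contact_force: [-12.7, 2.1, 21.3]
gripper_width: 0.022
```

```bash
python3 - <<'E'
from h import *
lev('36');print(env.sense()['joint_pos'].round(3))
E
```

```text
t 30.675 p [ 0.5208 -0.0558  0.1972] j [-0.78 -0.03  2.21  1.38  1.56 -2.74] F [-7.3  2.  15.6] w 0.0217
TCP drill [-68.9 -99.7 197.2] F drill [-7.  -3.  15.6] tilt z 80.6
lever est [(np.float64(18.9), np.float64(1.22)), (np.float64(20.9), np.float64(1.24)), (np.float64(21.2), np.float64(1.23)), (np.float64(21.9), np.float64(1.28)), (np.float64(21.9), np.float64(1.29))]
[-0.781 -0.031  2.206  1.381  1.559 -2.742]
```

View pics/s36c.png

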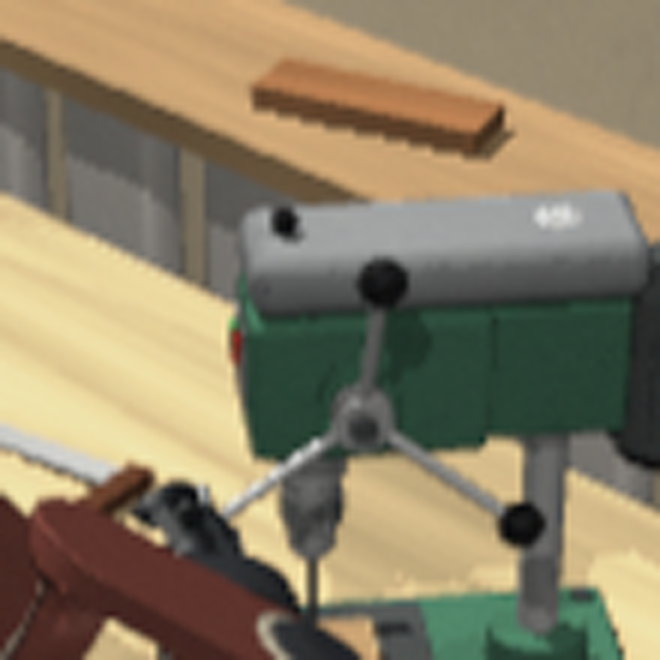

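View pics/w36.png

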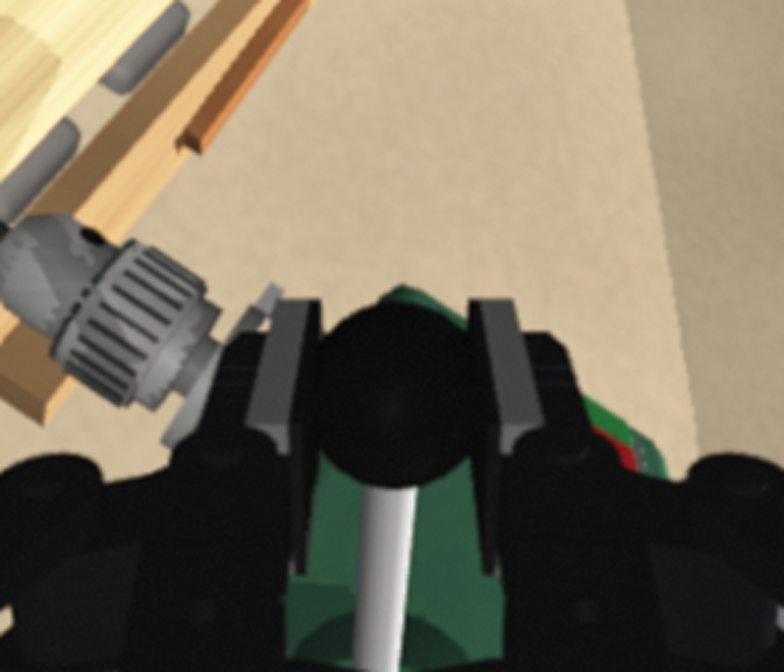

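Lever at about 1.23 rad, and the resisting force is already above the spring's. I'll press a little further to confirm the stop.

>>> move_arm(motion="0 -0.05 0 0 0 0 0;0 -0.1 0 0 0 -0.5 0;0 -0.15 0 0 0 -0.5 0;0 -0.2 0 0 0 -0.5 0;0 -0.2 0 0 0 -0.5 0")

```text
clock: 31.3
ee_pos: [0.5209, -0.0558, 0.197]
orientation: [0.379, 0.042, 0.76, 0.526]
contact_force: [-13.3, 5.0, 21.1]
gripper_width: 0.0217
```

```bash
python3 - <<'E'
from h import *
lev('37')
E
```

```text
t 31.4 p [ 0.5209 -0.0558  0.197 ] j [-0.78 -0.03  2.2   1.38  1.56 -2.75] F [-12.6   5.5  20.8] w 0.0222
TCP drill [-68.8 -99.7 197. ] F drill [-13.2  -3.7  20.8] tilt z 80.8
lever est [(np.float64(19.1), np.float64(1.22)), (np.float64(20.7), np.float64(1.24)), (np.float64(21.1), np.float64(1.23)), (np.float64(21.8), np.float64(1.25)), (np.float64(21.8), np.float64(1.26))]
```

The 2 mm extra command moved the hand only 0.2 mm and the force rose to about 24 N, so the quill is on its stop. Final look at the whole scene.

```bash
python3 - <<'E'
from h import *
c=cap('side','side38.png');crop(c,330,260,90,80,8,'s38c.png');cap('scene','scene38.png');st()
E
```

```text
t 31.5 p [ 0.5209 -0.0558  0.197 ] j [-0.78 -0.03  2.2   1.38  1.56 -2.75] F [-12.3   5.2  21.1] w 0.0219
```

View pics/side38.png

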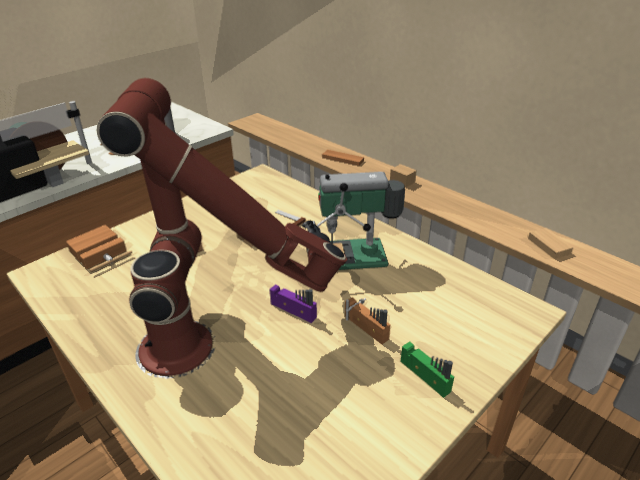

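View pics/s38c.png

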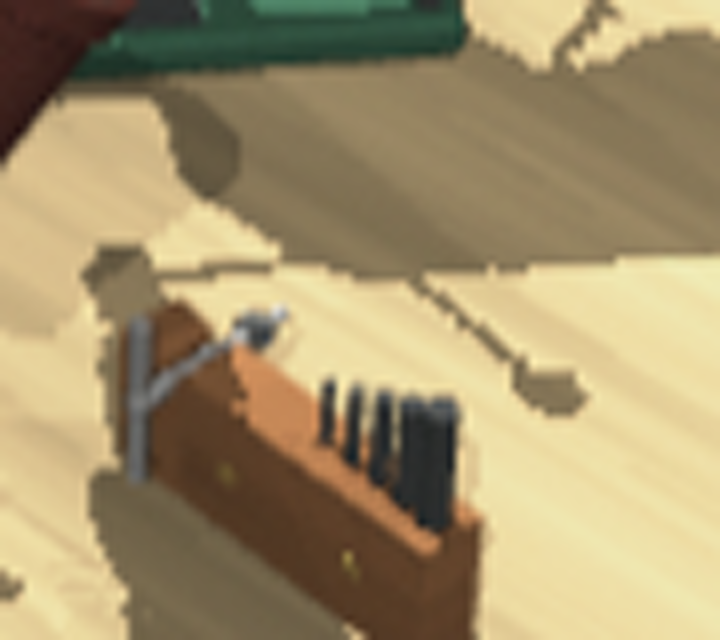

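View pics/scene38.png

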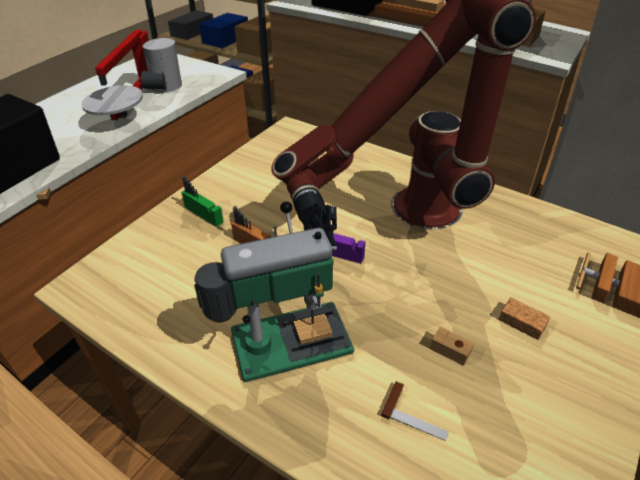

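The key still lies in the notch (side crop, T-bar at (140,400)). The workpiece (452,345), square (400,405) and sanding block (525,317) are where they were in the first picture. Handing in.

```bash
python3 - <<'E'
from h import *
st();print(env.job_done());st()
E
```

```text
t 31.5 p [ 0.5209 -0.0558  0.197 ] j [-0.78 -0.03  2.2   1.38  1.56 -2.75] F [-12.3   5.2  21.1] w 0.0219
the job is handed in; nothing more can be done
None
the job is handed in; nothing more can be done
```

The job is handed in at 31.5 s. The chuck key lies shank-down in the notch of the wooden rack, released, and the fingers are holding the feed lever on its depth stop.

**Key:** I drew it straight out along the bore by its T-bar and set it in the notch. The last side picture shows it still there, with the T-bar hanging clear of the near face.

**Lever:**
- **First two tries:** I gripped the ball with the jaws along the lever's axis, and it slid in the pads both times. The first time I rode the lever back up, with about 60 N at the wrist for a moment. The second time it slipped free at about 0.9 rad and the lever sprang back on its own.
- **Third try:** I gripped from the drill's right, one finger above and one below the ball, turning with the lever. That held all the way.

**On the stop:** An extra 2 mm of pull moved the hand only 0.2 mm, while the force on the hand along the pull rose to about 24 N, well above the spring's 8 N. The camera estimate of the lever is about 1.23 rad against 1.25 on the stop, which is within that estimate's error.

**Other points:**
- The workpiece, try square and sanding block look unmoved.
- The side and scene cameras disagreed with the wrist camera by about 5 mm near the rack; I trusted the wrist camera there.
- Joint 2 briefly read -1.011 rad against its stated limit of -1.01 while I carried the key.

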